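Fill the empty coin tray at the counting window and slide it to the hand-over bay

TASK

Slide the trays in the four-bay bed, one at a time into the free bay, until the empty blue coin tray sits in the filling bay under the funnel mouth of the white counting pan; then take the scraper block and sweep all the loose coins off the pan through the mouth into that tray. Stand the scraper back upright in the middle of its black pad, and slide the trays on until the newly filled tray sits in the green-marked hand-over bay, leaving every tray squarely in a bay. The trays are only ever slid flat along the bed, never lifted, and the other things on the counter are left alone.

Things in the scene. Friction and masses are not known exactly. Their poses are not given: they have to be found in the camera images.
- station: Fixed coin station: left, an aluminium tray bed (floor 4 mm above the counter, outer rail 26 mm high) of 2 x 2 open bays at 115 mm pitch, each with 5 mm play; right, a white counting pan (see mouth). Origin on the counter; x away from the robot, y left, z up. Bay centres: x -57.5 or 57.5, y 87.5 or 202.5 mm.
- mouth (a point): Middle of the pan's open edge, floor level: station (-57.5, 45, 46) mm. The pan is centred on x = -57.5: 176 mm wide inside from its end wall (y = -232) to y = -50; then slanting walls narrow it evenly to 92 mm at y = 10, straight on to this edge. Rim 18 mm high, 4 mm thick. Last 25 mm is a 4 mm lip over the tray's -y edge, 4 mm clear of it. Coins pushed over along +y fall into the tray.
- bay_fill (a point): Centre of the filling bay's floor, the near right bay, under the edge of the funnel mouth. The empty tray never starts here.
- bay_near (a point): Centre of the near left bay's floor (nearest the robot, away from the pan).
- bay_hand (a point): Centre of the hand-over bay's floor, the far left bay, diagonally across from the filling bay; marked by a green floor plate and green caps on the outer rails.
- bay_far (a point): Centre of the far right bay's floor (farthest from the robot, beside the filling bay).
- tray_empty: Blue open coin tray, 110 x 110 mm, 34 mm high, walls 5 mm, floor 5 mm; upright grip bar 14 mm thick (tray x), 32 mm long (tray y), its centre 16 mm from the tray centre towards tray +y (away from the pan), top 62 mm above the underside. Origin: centre of underside, z up; axes parallel to the station's. This is the empty one that is to be filled (inside 100 x 100 mm); about 0.3 kg. It starts in any bay but the filling bay.
- tray_full1: Blue open coin tray, 110 x 110 mm, 34 mm high, walls 5 mm, floor 5 mm; upright grip bar 14 mm thick (tray x), 32 mm long (tray y), its centre 16 mm from the tray centre towards tray +y (away from the pan), top 62 mm above the underside. Origin: centre of underside, z up; axes parallel to the station's. Already full: four coin stacks in its corners, 24 mm above the underside; 0.7 to 1 kg. Two of the three full trays are present in a run.
- tray_full2: Blue open coin tray, 110 x 110 mm, 34 mm high, walls 5 mm, floor 5 mm; upright grip bar 14 mm thick (tray x), 32 mm long (tray y), its centre 16 mm from the tray centre towards tray +y (away from the pan), top 62 mm above the underside. Origin: centre of underside, z up; axes parallel to the station's. Already full: four coin stacks in its corners, 24 mm above the underside; 0.7 to 1 kg. Two of the three full trays are present in a run.
- tray_full3: Blue open coin tray, 110 x 110 mm, 34 mm high, walls 5 mm, floor 5 mm; upright grip bar 14 mm thick (tray x), 32 mm long (tray y), its centre 16 mm from the tray centre towards tray +y (away from the pan), top 62 mm above the underside. Origin: centre of underside, z up; axes parallel to the station's. Already full: four coin stacks in its corners, 24 mm above the underside; 0.7 to 1 kg. Two of the three full trays are present in a run.
- coin1: Loose brass coin with a copper-coloured centre, 36 mm across, 5 mm thick, 26 g, smooth (friction about 0.15), lying flat on the pan at the start. Origin: centre of its lower face. Of six coins three to six are present in a run; the others are absent. Coins slide freely and drop about 35 mm into the tray once pushed over the mouth's edge.
- coin2: Loose brass coin with a copper-coloured centre, 36 mm across, 5 mm thick, 26 g, smooth (friction about 0.15), lying flat on the pan at the start. Origin: centre of its lower face. Of six coins three to six are present in a run; the others are absent. Coins slide freely and drop about 35 mm into the tray once pushed over the mouth's edge.
- coin3: Loose brass coin with a copper-coloured centre, 36 mm across, 5 mm thick, 26 g, smooth (friction about 0.15), lying flat on the pan at the start. Origin: centre of its lower face. Of six coins three to six are present in a run; the others are absent. Coins slide freely and drop about 35 mm into the tray once pushed over the mouth's edge.
- coin4: Loose brass coin with a copper-coloured centre, 36 mm across, 5 mm thick, 26 g, smooth (friction about 0.15), lying flat on the pan at the start. Origin: centre of its lower face. Of six coins three to six are present in a run; the others are absent. Coins slide freely and drop about 35 mm into the tray once pushed over the mouth's edge.
- coin5: Loose brass coin with a copper-coloured centre, 36 mm across, 5 mm thick, 26 g, smooth (friction about 0.15), lying flat on the pan at the start. Origin: centre of its lower face. Of six coins three to six are present in a run; the others are absent. Coins slide freely and drop about 35 mm into the tray once pushed over the mouth's edge.
- coin6: Loose brass coin with a copper-coloured centre, 36 mm across, 5 mm thick, 26 g, smooth (friction about 0.15), lying flat on the pan at the start. Origin: centre of its lower face. Of six coins three to six are present in a run; the others are absent. Coins slide freely and drop about 35 mm into the tray once pushed over the mouth's edge.
- scraper: Scraper block: a heavy dark foot 36 mm thick (along its x) x 76 mm wide (along its y) x 24 mm high with a rubber edge, and a red upright grip on top, 22 mm thick (x) x 60 mm wide (y), from 24 to 80 mm above the underside; about 0.25 kg, low centre of mass, stands by itself. Origin: centre of its underside, z up. Used with its broad face leading.
- pad: Fixed black rubber pad, 120 mm (its x) x 150 mm (its y), 3 mm thick, where the scraper stands. Origin: centre of its underside, on the counter.
- dish: Cobalt glass dish, 110 mm across, 40 mm high. Bystander. Origin: centre of its underside.
- stamp_holder: Aluminium stamp holder with three stamps, 70 x 150 mm, 110 mm high. Bystander. Origin: centre of its underside.
- calculator: Grey desk calculator, 150 x 100 mm, 25 mm high. Bystander. Origin: centre of its underside.
- spare_trays: Stack of three spare blue coin trays, 110 x 110 mm, 130 mm high with the top one's grip bar, left of the bed. Bystander, not part of the job. Origin: centre of its underside.
- note_bundles: Three strapped banknote bundles in a pile, 70 x 150 mm, 42 mm high. Bystander. Origin: centre of its underside.
- stapler: Black stapler, 50 x 160 mm, 51 mm high. Bystander. Origin: centre of its underside.
Things that resemble listed ones, but are neither listed nor needed, are in the scene too. Leave any yellow look-alike of the tray_empty alone.

How it is judged:
On the way, in this order (a step that is already met when the one before it is completed fails the run):
1. the empty tray has been slid into the filling bay (its centre within 10 mm of the bay's centre) (horizontal distance between tray_empty and bay_fill below 0.01 m and linear speed of tray_empty below 0.03 m/s), for 0.2 s.
2. the scraper pushes a coin on the pan while that tray sits in the filling bay (horizontal distance between tray_empty and bay_fill below 0.012 m and (contact force between scraper and coin1 above 0.03 N or contact force between scraper and coin2 above 0.03 N or contact force between scraper and coin3 above 0.03 N or contact force between scraper and coin4 above 0.03 N or contact force between scraper and coin5 above 0.03 N or contact force between scraper and coin6 above 0.03 N)).
3. every coin lies in that tray, the tray still in the filling bay (horizontal distance between tray_empty and bay_fill below 0.012 m and x of coin1 in the frame of tray_empty between -0.055 and 0.055 m and y of coin1 in the frame of tray_empty between -0.055 and 0.055 m and z of each of coin1, coin2, coin3, coin4, coin5, coin6 in the frame of tray_empty below 0.038 m and x of coin2 in the frame of tray_empty between -0.055 and 0.055 m and y of coin2 in the frame of tray_empty between -0.055 and 0.055 m and x of coin3 in the frame of tray_empty between -0.055 and 0.055 m and y of coin3 in the frame of tray_empty between -0.055 and 0.055 m and x of coin4 in the frame of tray_empty between -0.055 and 0.055 m and y of coin4 in the frame of tray_empty between -0.055 and 0.055 m and x of coin5 in the frame of tray_empty between -0.055 and 0.055 m and y of coin5 in the frame of tray_empty between -0.055 and 0.055 m and x of coin6 in the frame of tray_empty between -0.055 and 0.055 m and y of coin6 in the frame of tray_empty between -0.055 and 0.055 m), for 0.2 s.
At the end, for the whole second after the job is handed in: The filled tray is within 10 mm of the hand-over bay's centre with every coin inside it, each other tray within 10 mm of a bay's centre, all trays square to the bed (0.1 rad), the scraper upright on its pad within 30 mm of the pad's centre, all at rest (horizontal distance between tray_empty and bay_hand below 0.01 m and (horizontal distance between tray_full1 and bay_fill below 0.01 m or horizontal distance between tray_full1 and bay_near below 0.01 m or horizontal distance between tray_full1 and bay_hand below 0.01 m or horizontal distance between tray_full1 and bay_far below 0.01 m) and (horizontal distance between tray_full2 and bay_fill below 0.01 m or horizontal distance between tray_full2 and bay_near below 0.01 m or horizontal distance between tray_full2 and bay_hand below 0.01 m or horizontal distance between tray_full2 and bay_far below 0.01 m) and (horizontal distance between tray_full3 and bay_fill below 0.01 m or horizontal distance between tray_full3 and bay_near below 0.01 m or horizontal distance between tray_full3 and bay_hand below 0.01 m or horizontal distance between tray_full3 and bay_far below 0.01 m) and angle between the x axis of each of tray_empty, tray_full1, tray_full2, tray_full3 and the x axis of station, either way round below 0.1 rad and x of coin1 in the frame of tray_empty between -0.055 and 0.055 m and y of coin1 in the frame of tray_empty between -0.055 and 0.055 m and z of each of coin1, coin2, coin3, coin4, coin5, coin6 in the frame of tray_empty below 0.038 m and x of coin2 in the frame of tray_empty between -0.055 and 0.055 m and y of coin2 in the frame of tray_empty between -0.055 and 0.055 m and x of coin3 in the frame of tray_empty between -0.055 and 0.055 m and y of coin3 in the frame of tray_empty between -0.055 and 0.055 m and x of coin4 in the frame of tray_empty between -0.055 and 0.055 m and y of coin4 in the frame of tray_empty between -0.055 and 0.055 m and x of coin5 in the frame of tray_empty between -0.055 and 0.055 m and y of coin5 in the frame of tray_empty between -0.055 and 0.055 m and x of coin6 in the frame of tray_empty between -0.055 and 0.055 m and y of coin6 in the frame of tray_empty between -0.055 and 0.055 m and horizontal distance between scraper and pad below 0.03 m and height (world z) of scraper below 0.01 m and angle between scraper's own z axis and vertical below 0.1 rad and linear speed of each of scraper, tray_empty, tray_full1, tray_full2, tray_full3 below 0.02 m/s); the robot touches nothing.
It fails at once if a tray is lifted (underside more than 20 mm above the counter, 16 mm off the bed) (height (world z) of any of tray_empty, tray_full1, tray_full2, tray_full3 above 0.02 m).
It fails at once if a bystander is pushed more than 30 mm (distance of any of dish, stamp_holder, calculator, spare_trays, note_bundles, stapler from where it was at the start of the episode above 0.03 m).
Of tray_full1, tray_full2, tray_full3 only 2 to 2 are there at a start; the rules pass over those that are not, and their reading is None.
Of coin1, coin2, coin3, coin4, coin5, coin6 only 3 to 6 are there at a start; the rules pass over those that are not, and their reading is None.
At some moment in a run one of scraper may be knocked a few centimetres aside while the robot is not near it.
Once in a run the grip may slacken for a moment while it holds something.
It also fails if it takes over 210 s, if anything falls off the work surface, if the arm or the gripper's body presses on something with over 40 N, if the wrist force passes 120 N, or if a joint passes its speed limit or range.

ROBOT

A 6-joint arm with a two-finger parallel gripper is mounted at the origin on the work surface. World frame = base frame: x ahead of the robot, y to its left, z up, the work surface at z = 0. Lengths are in m, angles in rad, forces in N, time in s.
With the tool pointing down it reaches from about 0.25 to 0.725 m from the base axis. Payload 4 kg.
Tool frame: the origin (TCP) lies at the very end of the fingers, on their centre line; the grasp point (between the pads) lies 19 mm behind it (grip_point_offset is the distance from the TCP to the grasp point, in m); x points along the fingers, z is the direction in which the jaws open and shut, and the axes are right-handed (so a half turn about x gives the same grasp; the last joint's range is limited). The gripper opens to 85 mm and grips with 20 to 120 N. Pads are 22 mm wide; open, the fingers measure 114 mm over their backs; the gripper's body (76 mm by 85 mm) begins 54 mm behind the grasp point. The pads swing forward as they close: fully open they stand 13 mm farther back than shut.
Start: joints at [-1.106, 0.241, 0.005, 1.335, 0, 1.571], TCP at [0.224, -0.447, 0.231] pointing down, gripper open.
Joint ranges: [-2.72, 2.72], [-1.05, 1.87], [-1.09, 1.28], [-1.99, 2.15], [-1.42, 1.44], [-3.14, 3.14]. Speed limits (rad/s): [2.79, 2.79, 3.14, 3.14, 3.14, 3.14].

INTERFACE

Orientations are given as a unit quaternion [x, y, z, w].
In Python, from station import * gives the robot as it stands.
- The arm moves only by the shell command python3 -m creep 'ROWS' [OPENING] [FORCE]. ROWS is JSON, a list of rows, each a list of 2 entries, a list of its own where there are three numbers: the shift along the tool's x, y, z in cm, then the turn, a rotation vector about the tool's x, y, z in degrees. A call has 1 to 20 rows; each row shifts and turns the pose as measured when the row begins, along the tool's axes as they then stand; what a row does not reach is not made up. A row lasts 1/10 s, in which the tool goes at most 50 mm and 8.59 degrees, less where a joint would pass 70% of its speed; a pose out of reach is approached as far as the arm can. A call is refused whole if a number of a shift passes 5 or a number of a turn 8.59, either way. A call with a gripper value outside its range is refused whole. OPENING is the closure, from 0 (fully open) to 1 (shut), set as the call begins (- or left out, the last holds). The fingers move at their own pace and stop on an object; FORCE is the grip in N (left out, the last holds). Time passes only in rows, so rows that do not move let the fingers close. It gives the time, the measured TCP pose, the force and the opening at its end, in the units of the state.
- observe(): the state, without advancing time (a new reading comes with each control period).
- get_image(name): name is "side" or "top"; returns the picture (384x512x3 uint8, blue, green, red); there is no depth.
- camera_info(name): a dict with "mtx" (3x3 intrinsics, pixels), "pose" (4x4, takes a point from camera to world coordinates). Camera axes: x right, y down, z forward; pixel columns grow to the right and rows downward; lengths in m; the calibration is good to about 2 mm. A picture is of the moment at which its call begins. camera_info takes no time and is no camera call.
- close_job(): hands the job in, once; it reports no verdict.
The state is a dict: "clock": time; "joint_positions": joint angles; "joint_vel": joint speeds; "effort": joint torques, N m; "ee_pos": TCP position; "tcp_rot": TCP orientation; "wrist_force": force on the tool from outside, world axes, zero at the start; "moment": the same for the moment, N m; "finger_gap": finger opening in m.
Only numpy, scipy, OpenCV 4.12 (cv2) and the standard library are available. Lean on these libraries where they do the work, as an engineer would, in place of code of your own. Each camera call takes 0.05 s, during which the arm holds its last target.

## Working session

There is one attempt and no reset: what is moved stays moved. The work goes in short steps, Python scripts to look and compute and a shell command to move; the robot and the scene stay as the last step left them, time stands still between calls to the robot, and variables do not carry over. Pictures are saved under pics/ and viewed, and the job is handed in when it is done.

```bash
ls; mkdir -p pics; python3 - <<'E'
from station import *
import cv2
s=observe();print(s)
for n in("top","side"):
    im=get_image(n);cv2.imwrite(f"pics/{n}0.png",im);c=camera_info(n);print(n,c)
E
```

```text
pics
{'clock': 0.0, 'joint_positions': array([-1.10596864e+00,  2.41452010e-01,  3.72353592e-03,  1.33521745e+00,
        1.62188448e-05,  1.57082988e+00]), 'joint_vel': array([ 0.00144292, -0.00157129,  0.0010298 , -0.00064613, -0.00204866,
       -0.00015735]), 'effort': array([ 7.19613727e-04, -3.72314680e+01,  2.52410352e+01,  1.70409190e-02,
        2.53319934e-05, -7.34225267e-06]), 'ee_pos': array([ 0.22385178, -0.44637488,  0.23039322]), 'tcp_rot': array([ 0.37180699,  0.60235734, -0.37099891,  0.60106989]), 'wrist_force': array([-0.01326182, -0.086921  , -0.17940064]), 'moment': array([ 0.00156472, -0.00252407,  0.00036215]), 'finger_gap': 0.08563391884612799}
top {'mtx': array([[432.72490654,   0.        , 252.65316554],
       [  0.        , 432.72490654, 188.76160724],
       [  0.        ,   0.        ,   1.        ]]), 'pose': array([[-0.00881334, -0.98781502,  0.1553828 ,  0.30247103],
       [-0.9999525 ,  0.00805953, -0.00548059,  0.12661823],
       [ 0.0041615 , -0.15542372, -0.98783913,  1.46714411],
       [ 0.        ,  0.        ,  0.        ,  1.        ]])}
side {'mtx': array([[472.55359445,   0.        , 270.09158263],
       [  0.        , 472.55359445, 194.61326747],
       [  0.        ,   0.        ,   1.        ]]), 'pose': array([[ 0.78740041, -0.37196615,  0.49157071, -0.38488338],
       [-0.61642981, -0.48010471,  0.62411038, -0.99908736],
       [ 0.00385748, -0.79444361, -0.60732567,  1.12695942],
       [ 0.        ,  0.        ,  0.        ,  1.        ]])}
```

View pics/top0.png

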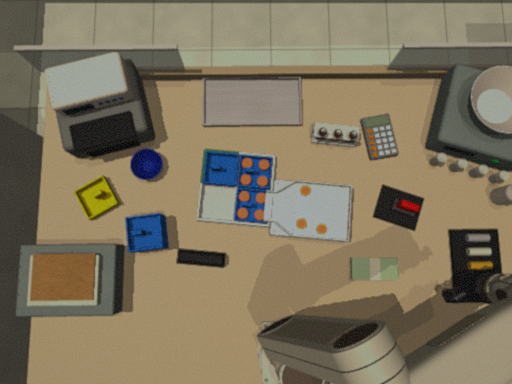

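View pics/side0.png

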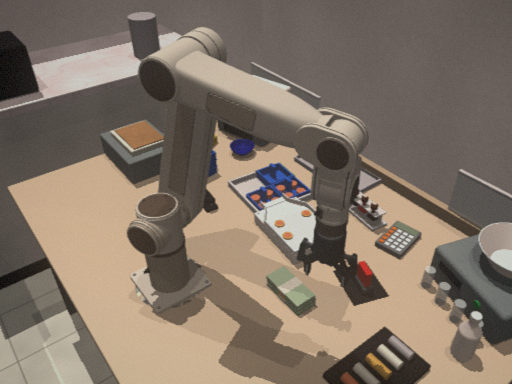

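```bash
cat > h.py <<'E'
from station import *
import numpy as np,cv2,sys
def ray(n,uv,z):
    c=camera_info(n);P=c["pose"];d=P[:3,:3]@np.linalg.inv(c["mtx"])@np.array([uv[0],uv[1],1.]);o=P[:3,3]
    return o+d*(z-o[2])/d[2]
def proj(n,p):
    c=camera_info(n);P=c["pose"];q=P[:3,:3].T@(np.asarray(p)-P[:3,3]);q=c["mtx"]@q;return q[:2]/q[2]
def crop(im,x0,y0,x1,y1,k,f):
    cv2.imwrite(f,cv2.resize(im[y0:y1,x0:x1],None,fx=k,fy=k,interpolation=cv2.INTER_CUBIC))
E
python3 - <<'E'
from h import *
im=cv2.imread("pics/top0.png")
crop(im,190,140,360,250,4.5,"pics/c1.png")
crop(im,360,170,440,240,8,"pics/c2.png")
E
```

```text
(no output)
```

View pics/c1.png

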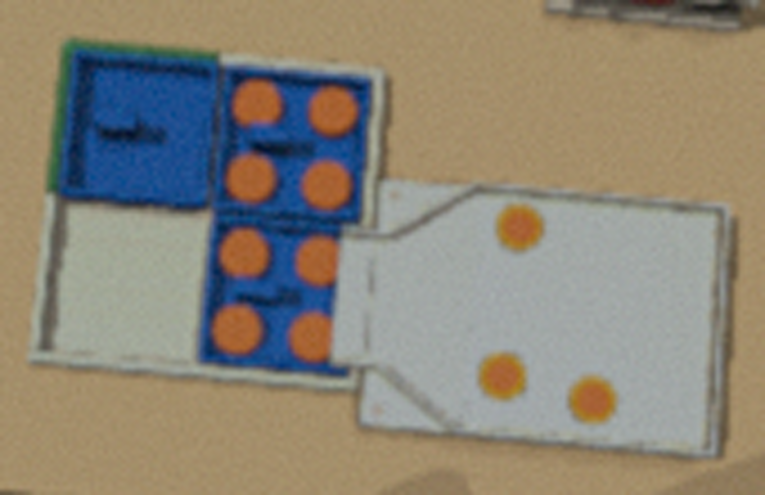

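View pics/c2.png

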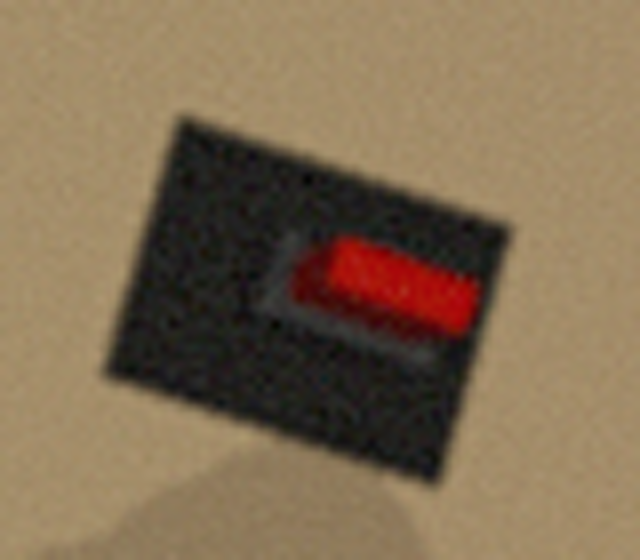

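```bash
python3 - <<'E'
from h import *
f=lambda u,v:((u+.5)/4.5-.5+190,(v+.5)/4.5-.5+140)
pts=[((730,207),(34.5,-236,64)),((718,457),(-149.5,-236,64)),((335,363),(-107.5,45,64)),((345,230),(-7.5,45,64)),((477,185),(34.5,-50,64))]
A=[];B=[]
for c,s in pts:
    w=ray("top",f(*c),s[2]/1000);A.append(w[:2]);B.append([s[0]/1e3,s[1]/1e3])
A=np.array(A);B=np.array(B)
ca,cb=A.mean(0),B.mean(0);a=A-ca;b=B-cb
th=np.arctan2((b[:,0]*a[:,1]-b[:,1]*a[:,0]).sum(),(a*b).sum())
R=np.array([[np.cos(th),-np.sin(th)],[np.sin(th),np.cos(th)]]);t=ca-R@cb
print("station",t,np.degrees(th));print((A-(B@R.T+t))*1e3)
for n,c in zip("hfar fill2 near_corner".split(),[(218,0)]):pass
for nm,b in dict(fill=(-57.5,87.5),near=(-57.5,202.5),hand=(57.5,202.5),far=(57.5,87.5)).items():
    w=R@(np.array(b)/1e3)+t;print(nm,w,np.hypot(*w), "bar",R@((np.array(b)+[0,16])/1e3)+t)
# bed outer corners seen
for c in [(67,40),(383,68),(33,362),(350,388)]:
    w=ray("top",f(*c),.026)[:2];print("bed corner",c,(R.T@(w-t)*1e3).round(1))
# tray rims corners
for c in [(62,52),(217,60),(65,200),(205,208)]:
    w=ray("top",f(*c),.038)[:2];print("tray",c,(R.T@(w-t)*1e3).round(1))
im=cv2.imread("pics/top0.png");hsv=cv2.cvtColor(im,cv2.COLOR_BGR2HSV)
m=cv2.inRange(hsv,(8,130,120),(25,255,255));m[:, :268]=0;m[:,350:]=0;m[:180]=0;m[240:]=0
n,l,s,ce=cv2.connectedComponentsWithStats(m)
for i in range(1,n):
    if s[i,4]>20:
        w=ray("top",ce[i],.051)[:2];print("coin",ce[i],s[i,4],(R.T@(w-t)*1e3).round(1))
g=lambda u,v:((u+.5)/8-.5+360,(v+.5)/8-.5+170)
P=np.array([ray("top",g(*c),.003)[:2] for c in [(182,115),(512,228),(440,487),(105,375)]])
print("pad",P.mean(0),np.linalg.norm(np.roll(P,-1,0)-P,axis=1),np.degrees(np.arctan2(*(P[0]-P[1])[::-1])))
m=cv2.inRange(hsv,(0,150,150),(8,255,255))|cv2.inRange(hsv,(172,150,150),(180,255,255));m[:,:380]=0;m[:,440:]=0;m[:190]=0;m[230:]=0
c=max(cv2.findContours(m,0,1)[0],key=cv2.contourArea);r=cv2.minAreaRect(c);print(r)
q=np.array([ray("top",p,.083)[:2] for p in cv2.boxPoints(r)]);print("scr",ray("top",r[0],.083),np.linalg.norm(np.roll(q,-1,0)-q,axis=1),q)
E
```

```text
station [0.52021383 0.02940368] -5.497436523234671
[[-0.9378812   1.31778864]
 [ 0.81778266  0.36864528]
 [ 1.81300377 -1.75662122]
 [-0.7554017  -0.72002523]
 [-0.93750353  0.79021253]]
fill [0.4713609  0.12200979] 0.4868957705463959 bar [0.47289372 0.1379362 ]
near [0.48237804 0.23648085] 0.5372259944679968 bar [0.48391086 0.25240726]
hand [0.5968491  0.22546371] 0.6380146800244133 bar [0.59838192 0.24139012]
far [0.58583196 0.11099265] 0.5962536827311802 bar [0.58736478 0.12691906]
bed corner (67, 40) [124.8 265.8]
bed corner (383, 68) [124.2  24.8]
bed corner (33, 362) [-121.1  265.4]
bed corner (350, 388) [-119.7   30. ]
tray (62, 52) [112.3 267. ]
tray (217, 60) [116.4 150.2]
tray (65, 200) [1.00e-01 2.53e+02]
tray (205, 208) [  3.2 148.7]
coin [305. 190.] 69 [  7.5 -83.7]
coin [301.09859155 223.09859155] 71 [-103.   -78.5]
coin [321.35616438 228.56164384] 73 [-115.  -145.7]
pad [ 0.46545401 -0.37706184] [0.14729044 0.1165145  0.1474413  0.11817252] 70.11305840916863
((409.9500427246094, 205.1500244140625), (17.076295852661133, 4.743415832519531), 18.43494987487793)
scr [ 0.46257324 -0.38766697  0.083     ] [0.0156755  0.05425774 0.01565106 0.05416981] [[ 0.46427018 -0.35918706]
 [ 0.47884878 -0.36494775]
 [ 0.46087657 -0.41614249]
 [ 0.44635362 -0.41030814]]
```

```bash
cat >> h.py <<'E'
from scipy.spatial.transform import Rotation as Ro
TH=np.radians(-5.5);T0=np.array([0.5202,0.0294])
RS=np.array([[np.cos(TH),-np.sin(TH)],[np.sin(TH),np.cos(TH)]])
def S(x,y): return RS@(np.array([x,y])/1e3)+T0
def inS(w): return RS.T@(np.asarray(w)[:2]-T0)*1e3
def go(xy,z,jaw=None):
    """tool-frame shift cm and turn deg to TCP target pointing down with jaw (tool z) at world angle jaw deg"""
    s=observe();R=Ro.from_quat(s["tcp_rot"]);M=R.as_matrix();p=s["ee_pos"]
    d=M.T@(np.array([xy[0],xy[1],z])-p)*100
    print("tcp",p.round(4),"S",inS(p).round(1),"gap",round(s["finger_gap"],4),"F",s["wrist_force"].round(1),"t",s["clock"],"q",s["joint_positions"].round(2))
    print("toolz ang",np.degrees(np.arctan2(M[1,2],M[0,2])).round(2),"x",M[:,0].round(3))
    r=None
    if jaw is not None:
        a=np.radians(jaw);zt=np.array([np.cos(a),np.sin(a),0]);
        zt=zt if zt@M[:,2]>0 else -zt
        xt=np.array([0,0,-1.]);yt=np.cross(zt,xt)
        r=(R.inv()*Ro.from_matrix(np.array([xt,yt,zt]).T)).as_rotvec(degrees=True)
    print("shift cm",d.round(2),"turn deg",None if r is None else r.round(2))
E
python3 - <<'E'
from h import *
go(S(57.5,218.5),.15,-5.5)
E
```

```text
tcp [ 0.2239 -0.4465  0.2305] S [-249.4 -502.1] gap 0.0859 F [ 0.4 -0.7  0.2] t 0.1 q [-1.11  0.24  0.    1.34  0.    1.57]
toolz ang -63.37 x [-0.001  0.002 -1.   ]
shift cm [  8.14  64.31 -44.68] turn deg [-57.87  -0.1   -0.06]
```

```bash
python3 -m creep '[[[0,0,0],[-8.27,0,0]],[[0,0,0],[-8.27,0,0]],[[0,0,0],[-8.27,0,0]],[[0,0,0],[-8.27,0,0]],[[0,0,0],[-8.27,0,0]],[[0,0,0],[-8.27,0,0]],[[0,0,0],[-8.27,0,0]]]' 0.5 40; python3 - <<'E'
from h import *
go(S(57.5,218.5),.15,-5.5)
E
```

```text
clock: 0.8
ee_pos: [0.2226, -0.444, 0.2265]
tcp_rot: [0.024, 0.709, -0.017, 0.705]
wrist_force: [-0.2, -0.6, 0.1]
finger_gap: 0.0425
tcp [ 0.2226 -0.444   0.2265] S [-250.9 -499.7] gap 0.0425 F [-0.2 -0.6  0.1] t 0.8 q [-1.11  0.24 -0.    1.34 -0.    0.52]
toolz ang -3.3 x [-0.005  0.01  -1.   ]
shift cm [ 8.14 70.51 33.61] turn deg [ 2.2  -0.33 -0.54]
```

```bash
python3 -m creep '[[[0,4.4,2.1],[1.1,0,0]],[[0,4.4,2.1],[1.1,0,0]],[[0,4.4,2.1],[0,0,0]],[[0,4.4,2.1],[0,0,0]],[[0,4.4,2.1],[0,0,0]],[[0,4.4,2.1],[0,0,0]],[[0,4.4,2.1],[0,0,0]],[[0,4.4,2.1],[0,0,0]],[[0,4.4,2.1],[0,0,0]],[[0,4.4,2.1],[0,0,0]],[[0,4.4,2.1],[0,0,0]],[[0,4.4,2.1],[0,0,0]],[[0,4.4,2.1],[0,0,0]],[[0,4.4,2.1],[0,0,0]],[[0,0,0],[0,0,0]]]'; python3 - <<'E'
from h import *
go(S(57.5,218.5),.12,-5.5)
E
```

```text
clock: 2.3
ee_pos: [0.5795, 0.159, 0.2217]
tcp_rot: [0.039, 0.711, -0.032, 0.701]
wrist_force: [0.4, -0.3, -0.5]
finger_gap: 0.0427
tcp [0.5795 0.159  0.2217] S [ 46.6 134.6] gap 0.0427 F [ 0.4 -0.3 -0.5] t 2.3 q [0.26 0.46 0.29 1.41 0.01 1.93]
toolz ang -5.81 x [-0.013  0.011 -1.   ]
shift cm [10.23  8.29  1.18] turn deg [-0.31 -0.81 -0.55]
```

```bash
python3 -m creep '[[[2,4.2,0.6],[0,-0.4,-0.3]],[[3,4.1,0.6],[0,-0.4,-0.3]],[[4,0,0],[0,0,0]],[[0,0,0],[0,0,0]]]'; python3 - <<'E'
from h import *
go(S(57.5,218.5),.042,-5.5)
im=get_image("top");cv2.imwrite("pics/t1.png",im);crop(im,170,120,330,240,5,"pics/t1c.png")
im=get_image("side");crop(im,210,110,370,230,5,"pics/s1c.png")
print(proj("side",[*S(57.5,218.5),.066]))
E
```

```text
clock: 2.7
ee_pos: [0.5991, 0.2407, 0.1286]
tcp_rot: [0.034, 0.707, -0.037, 0.706]
wrist_force: [-1.3, -0.1, -0.2]
finger_gap: 0.0426
tcp [0.5991 0.2407 0.1286] S [ 58.3 217.8] gap 0.0426 F [-1.3 -0.1 -0.2] t 2.7 q [ 0.38  0.59  0.26  1.25 -0.    2.05]
toolz ang -5.75 x [-0.002 -0.004 -1.   ]
shift cm [ 8.66  0.1  -0.06] turn deg [-0.25 -0.09  0.22]
[271.44935146 165.18911881]
```

View pics/t1c.png

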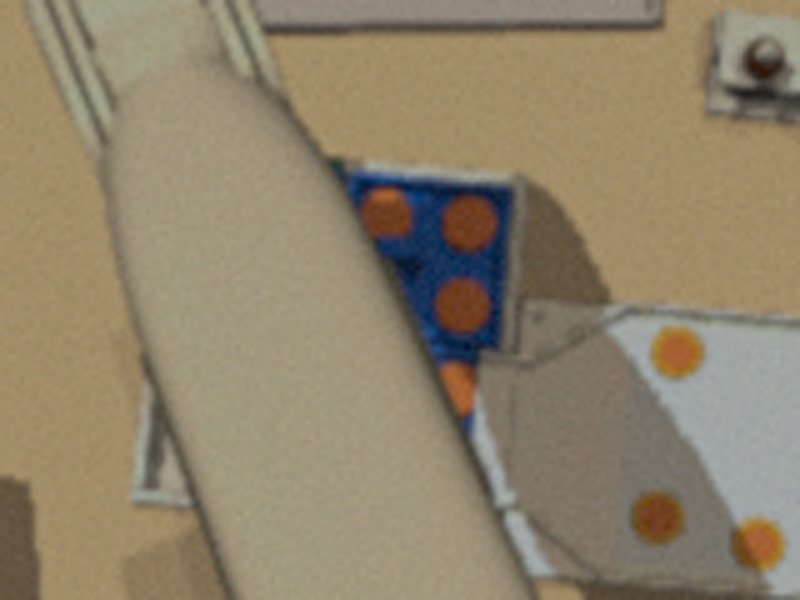

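View pics/s1c.png

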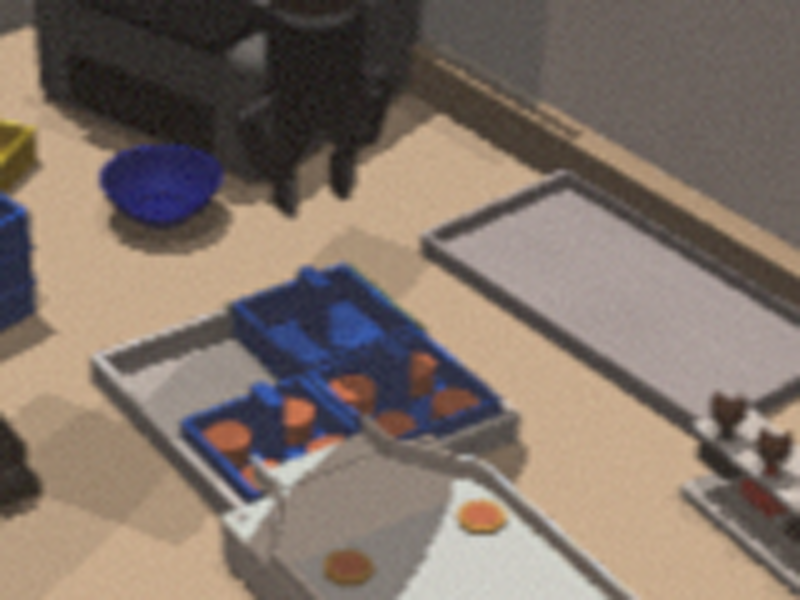

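```bash
python3 -m creep '[[[4,0,0],[0,0,0]],[[3,0,0],[0,0,0]],[[1.6,0,0],[0,0,0]],[[0,0,0],[0,0,0]]]'; python3 - <<'E'
from h import *
go(S(57.5,218.5),.042,-5.5)
im=get_image("side");crop(im,210,110,370,230,5,"pics/s2c.png")
E
```

```text
clock: 3.2
ee_pos: [0.6129, 0.2402, 0.062]
tcp_rot: [0.042, 0.696, -0.034, 0.716]
wrist_force: [0.3, -0.1, -0.1]
finger_gap: 0.0427
tcp [0.6129 0.2402 0.062 ] S [ 72.1 218.7] gap 0.0427 F [ 0.3 -0.1 -0.1] t 3.2 q [ 0.37  0.64  0.17  1.07 -0.    2.05]
toolz ang -6.18 x [ 0.029  0.009 -1.   ]
shift cm [ 1.96 -0.06 -1.52] turn deg [-0.67  1.62 -0.66]
```

View pics/s2c.png

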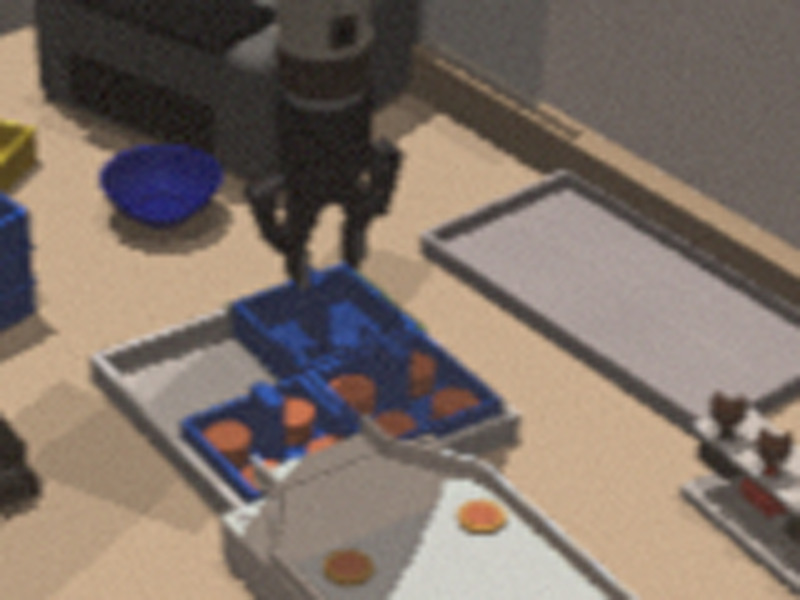

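```bash
python3 -m creep '[[[0,0,-0.8],[0,0.8,-0.3]],[[0,0,-0.7],[0,0.8,-0.3]],[[0,0,0],[0,0,0]],[[0,0,0],[0,0,0]]]'; python3 - <<'E'
from h import *
go(S(57.5,218.5),.042,-5.5)
E
```

```text
clock: 3.65
ee_pos: [0.6029, 0.2427, 0.0726]
tcp_rot: [0.041, 0.701, -0.036, 0.711]
wrist_force: [-0.3, 0.6, -0.4]
finger_gap: 0.0426
tcp [0.6029 0.2427 0.0726] S [ 61.9 220.3] gap 0.0426 F [-0.3  0.6 -0.4] t 3.65 q [0.38 0.62 0.17 1.1  0.   2.06]
toolz ang -6.3 x [ 0.013  0.007 -1.   ]
shift cm [ 3.06 -0.21 -0.47] turn deg [-0.8   0.72 -0.45]
```

```bash
python3 -m creep '[[[1,0,-0.3],[-0.4,0.4,-0.2]],[[1,-0.1,-0.2],[-0.4,0.3,-0.2]],[[0.5,0,0],[0,0,0]],[[0,0,0],[0,0,0]],[[0,0,0],[0,0,0]]]'; python3 - <<'E'
from h import *
go(S(57.5,218.5),.042,-5.5)
E
```

```text
clock: 4.15
ee_pos: [0.5971, 0.2426, 0.0449]
tcp_rot: [0.033, 0.707, -0.033, 0.706]
wrist_force: [0.8, -0.9, -0.8]
finger_gap: 0.0425
tcp [0.5971 0.2426 0.0449] S [ 56.1 219.6] gap 0.0425 F [ 0.8 -0.9 -0.8] t 4.15 q [0.39 0.65 0.14 1.06 0.   2.05]
toolz ang -5.39 x [-0.001 -0.    -1.   ]
shift cm [ 0.29 -0.11  0.14] turn deg [ 0.11 -0.08  0.01]
```

Well aligned; close.

```bash
python3 -m creep '[[[0.2,0,0.1],[0,0,0]],[[0,0,0],[0,0,0]],[[0,0,0],[0,0,0]],[[0,0,0],[0,0,0]],[[0,0,0],[0,0,0]]]' 1 40; python3 - <<'E'
from h import *
go(S(57.5,218.5),.042,-5.5)
im=get_image("side");crop(im,210,110,370,230,5,"pics/s3c.png")
E
```

```text
clock: 4.65
ee_pos: [0.5989, 0.2426, 0.0428]
tcp_rot: [0.033, 0.706, -0.033, 0.706]
wrist_force: [0.2, -0.2, -1.2]
finger_gap: 0.0133
tcp [0.5989 0.2426 0.0428] S [ 57.9 219.7] gap 0.0133 F [ 0.2 -0.2 -1.2] t 4.65 q [0.38 0.66 0.15 1.06 0.   2.05]
toolz ang -5.4 x [-0.  0. -1.]
shift cm [ 0.08 -0.12 -0.04] turn deg [ 0.1  -0.03 -0.01]
```

View pics/s3c.png

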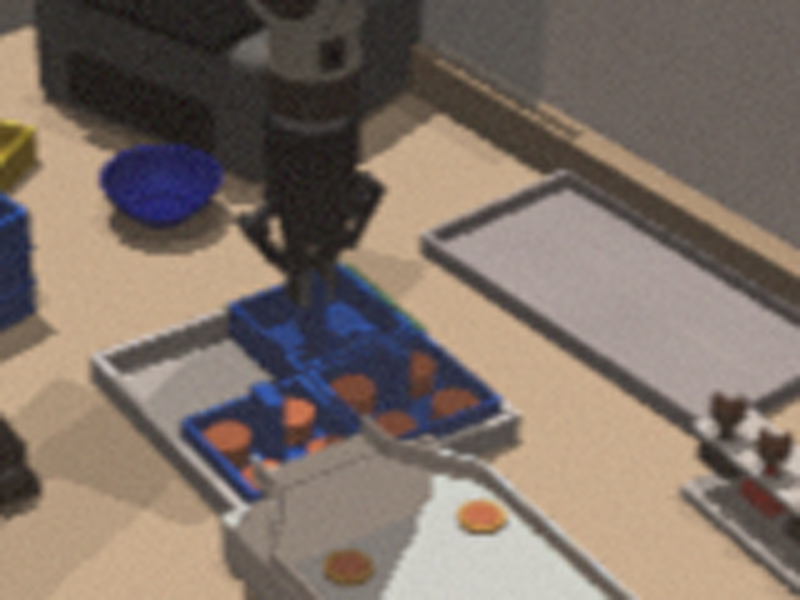

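```bash
python3 -m creep '[[[0,0,-1],[0,0,0]],[[0,0,-1.2],[0,0,0]],[[0,0,-1.2],[0,0,0]],[[0,0,-1.2],[0,0,0]],[[0,0,0],[0,0,0]]]'; python3 - <<'E'
from h import *
go(S(-57.5,219.5),.042,-5.5)
E
```

```text
clock: 5.2
ee_pos: [0.5503, 0.2467, 0.0428]
tcp_rot: [0.033, 0.706, -0.033, 0.707]
wrist_force: [0.2, 0.1, -3.0]
finger_gap: 0.0131
tcp [0.5503 0.2467 0.0428] S [  9.2 219.2] gap 0.0131 F [ 0.2  0.1 -3. ] t 5.2 q [ 0.42  0.58  0.    1.   -0.    2.09]
toolz ang -5.43 x [ 0.001 -0.    -1.   ]
shift cm [ 0.08  0.04 -6.67] turn deg [ 0.07  0.06 -0.  ]
```

Smooth. Finish the slide, then release and lift.

```bash
python3 -m creep '[[[0,0,-1.2],[0,0,0]],[[0,0,-1.2],[0,0,0]],[[0,0,-1.2],[0,0,0]],[[0,0,-1.2],[0,0,0]],[[0,0,-1.2],[0,0,0]],[[0,0,-0.6],[0,0,0]],[[0,0,0],[0,0,0]]]'; python3 - <<'E'
from h import *
go(S(-57.5,219.5),.042,-5.5)
E
```

```text
clock: 5.9
ee_pos: [0.4847, 0.2525, 0.0433]
tcp_rot: [0.034, 0.704, -0.034, 0.709]
wrist_force: [0.8, 0.2, -2.7]
finger_gap: 0.0134
tcp [0.4847 0.2525 0.0433] S [-56.7 218.7] gap 0.0134 F [ 0.8  0.2 -2.7] t 5.9 q [ 0.48  0.48 -0.17  0.92 -0.    2.15]
toolz ang -5.48 x [ 0.007 -0.001 -1.   ]
shift cm [ 0.13  0.08 -0.08] turn deg [0.02 0.41 0.03]
```

```bash
python3 -m creep '[[[0,0,-0.1],[0,0,0]],[[0,0,0],[0,0,0]],[[0,0,0],[0,0,0]],[[0,0,0],[0,0,0]],[[-1,0,0],[0,0,0]],[[-2,0,0],[0,0,0]],[[-2,0,0],[0,0,0]],[[0,-1.5,1.5],[0,0,0]],[[0,-1.5,1.5],[0,0,0]],[[0,-1.5,1.5],[0,0,0]],[[0,-1.5,1.5],[0,0,0]],[[0,-1.5,1.5],[0,0,0]],[[0,-1.5,1.5],[0,0,0]],[[0,-1.5,1.5],[0,0,0]],[[0,-1,1],[0,0,0]],[[0,0,0],[0,0,0]]]' 0.5; python3 - <<'E'
from h import *
go(S(57.5,103.5),.042,-5.5)
im=get_image("side");crop(im,210,110,370,230,5,"pics/s4c.png")
im=get_image("top");crop(im,170,120,330,240,5,"pics/t4c.png")
for p in [(-57.5,218.5),(57.5,103.5)]:
  print((proj("side",[*S(*p),.066])-[210,110])*5)
E
```

```text
clock: 7.5
ee_pos: [0.5943, 0.1245, 0.1057]
tcp_rot: [0.035, 0.702, -0.032, 0.711]
wrist_force: [0.2, 0.0, -0.1]
finger_gap: 0.0427
tcp [0.5943 0.1245 0.1057] S [ 64.6 101.7] gap 0.0427 F [ 0.2  0.  -0.1] t 7.5 q [0.21 0.52 0.08 1.12 0.   1.87]
toolz ang -5.36 x [ 0.014  0.004 -1.   ]
shift cm [ 6.36  0.15 -0.8 ] turn deg [ 0.14  0.77 -0.29]
[183.79960573 319.58138814]
[387.65115625 346.20894283]
```

View pics/s4c.png

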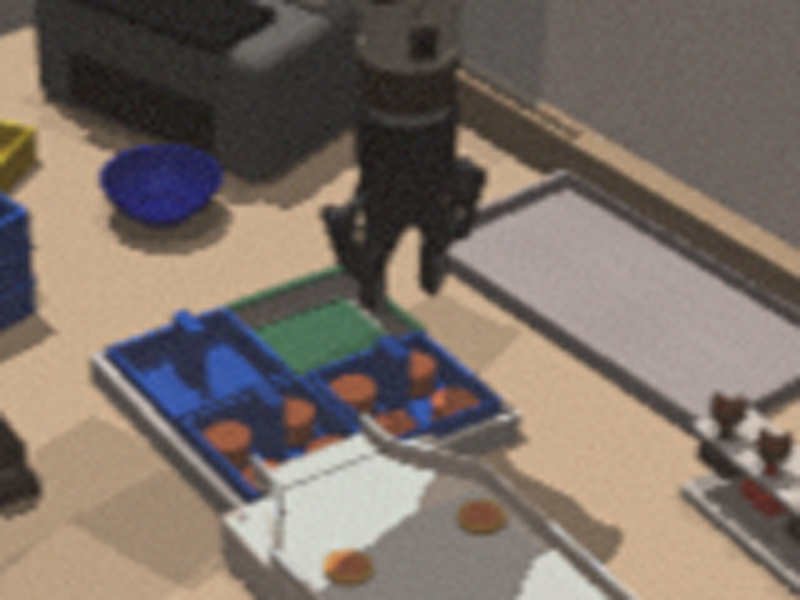

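View pics/t4c.png

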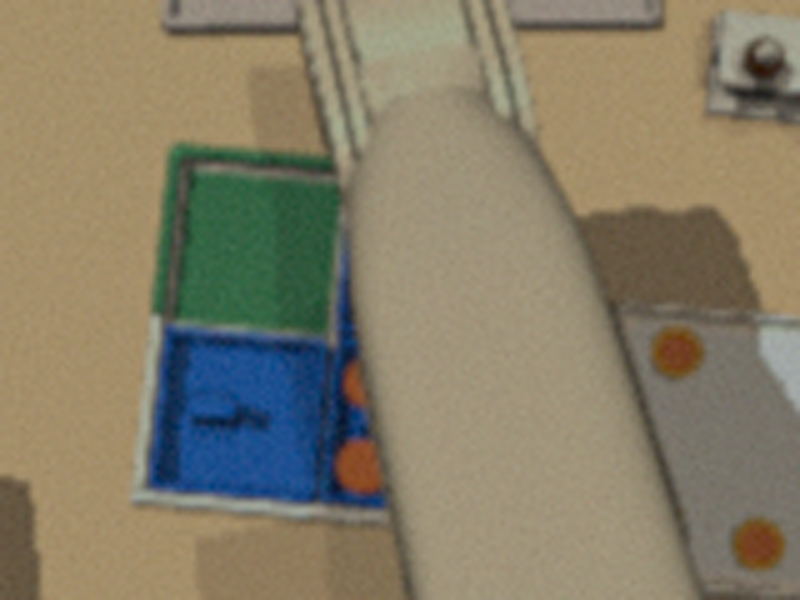

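```bash
python3 -m creep '[[[1,0,-0.4],[0,0.4,-0.1]],[[1,0.1,-0.3],[0,0.4,-0.1]],[[1.2,0,0],[0,0,0]],[[0,0,0],[0,0,0]]]'; python3 - <<'E'
from h import *
go(S(57.5,103.5),.042,-5.5)
E
```

```text
clock: 8.0
ee_pos: [0.5827, 0.1305, 0.0701]
tcp_rot: [0.032, 0.709, -0.03, 0.704]
wrist_force: [-0.8, -0.4, -0.1]
finger_gap: 0.0429
tcp [0.5827 0.1305 0.0701] S [ 52.5 106.6] gap 0.0429 F [-0.8 -0.4 -0.1] t 8.0 q [0.22 0.54 0.02 1.06 0.   1.88]
toolz ang -5.01 x [-0.006  0.002 -1.   ]
shift cm [ 2.8  -0.32  0.52] turn deg [ 0.49 -0.36 -0.09]
```

```bash
python3 -m creep '[[[0.6,-0.1,0.3],[0.3,-0.2,0]],[[0.8,-0.1,0.1],[0,0,0]],[[0.8,0,0],[0,0,0]],[[0.4,0,0],[0,0,0]],[[0,0,0],[0,0,0]]]'; python3 - <<'E'
from h import *
go(S(57.5,103.5),.042,-5.5)
E
```

```text
clock: 8.5
ee_pos: [0.586, 0.1285, 0.0406]
tcp_rot: [0.033, 0.708, -0.032, 0.705]
wrist_force: [-0.6, -1.0, 0.3]
finger_gap: 0.0427
tcp [0.586  0.1285 0.0406] S [ 56.  104.9] gap 0.0427 F [-0.6 -1.   0.3] t 8.5 q [ 0.21  0.58 -0.    0.99  0.    1.88]
toolz ang -5.28 x [-0.004  0.001 -1.   ]
shift cm [-0.14 -0.15  0.15] turn deg [ 0.22 -0.23 -0.05]
```

Close (50 N for the heavier tray), then slide +y.

```bash
python3 -m creep '[[[-0.1,0,0.1],[0,0,0]],[[0,0,0],[0,0,0]],[[0,0,0],[0,0,0]],[[0,0,0],[0,0,0]],[[0,1,0],[0,0,0]],[[0,1.2,0],[0,0,0]],[[0,1.2,0],[0,0,0]],[[0,1.2,0],[0,0,0]],[[0,0,0],[0,0,0]]]' 1 50; python3 - <<'E'
from h import *
go(S(57.5,219.5),.042,-5.5)
E
```

```text
clock: 9.4
ee_pos: [0.5917, 0.1651, 0.0428]
tcp_rot: [0.03, 0.707, -0.042, 0.705]
wrist_force: [0.4, 3.7, -3.6]
finger_gap: 0.013
tcp [0.5917 0.1651 0.0428] S [ 58.1 141.9] gap 0.013 F [ 0.4  3.7 -3.6] t 9.4 q [ 0.28  0.6   0.05  1.03 -0.02  1.95]
toolz ang -5.82 x [-0.004 -0.017 -1.   ]
shift cm [-0.06  7.76 -0.11] turn deg [-0.32 -0.11  1.01]
```

```bash
python3 -m creep '[[[0,1.2,0],[0,0,0.5]],[[0,1.2,0],[0,0,0.5]],[[0,1.2,0],[0,0,0]],[[0,1.2,0],[0,0,0]],[[0,1.2,0],[0,0,0]],[[0,1,0],[0,0,0]],[[0,0,0],[0,0,0]]]'; python3 - <<'E'
from h import *
go(S(57.5,219.5),.042,-5.5)
im=get_image("side");crop(im,210,110,370,230,5,"pics/s5c.png")
E
```

```text
clock: 10.1
ee_pos: [0.5977, 0.2221, 0.043]
tcp_rot: [0.031, 0.707, -0.049, 0.705]
wrist_force: [0.9, 2.7, -3.6]
finger_gap: 0.013
tcp [0.5977 0.2221 0.043 ] S [ 58.7 199.3] gap 0.013 F [ 0.9  2.7 -3.6] t 10.1 q [ 0.37  0.65  0.14  1.07 -0.02  2.05]
toolz ang -6.5 x [-0.005 -0.025 -1.   ]
shift cm [ 0.05  2.02 -0.15] turn deg [-1.   -0.14  1.44]
```

View pics/s5c.png

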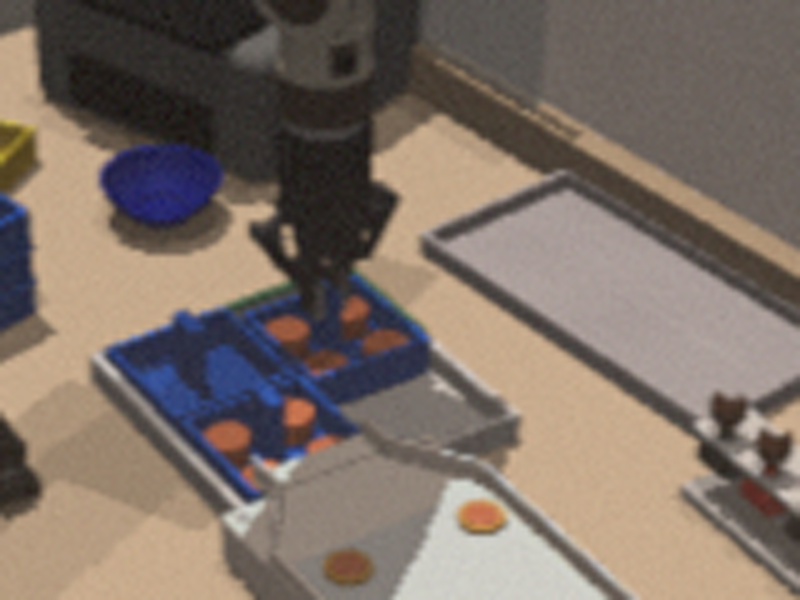

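```bash
python3 -m creep '[[[0,1,0],[-0.4,0,0.7]],[[0,1,0],[-0.4,0,0.6]],[[0,0.5,0],[0,0,0]],[[0,0,0],[0,0,0]]]'; python3 - <<'E'
from h import *
go(S(57.5,219.5),.042,-5.5)
E
```

```text
clock: 10.55
ee_pos: [0.5996, 0.2412, 0.0426]
tcp_rot: [0.033, 0.708, -0.041, 0.705]
wrist_force: [0.8, -0.0, -2.2]
finger_gap: 0.0133
tcp [0.5996 0.2412 0.0426] S [ 58.7 218.4] gap 0.0133 F [ 0.8 -0.  -2.2] t 10.55 q [ 0.39  0.66  0.16  1.07 -0.01  2.06]
toolz ang -5.94 x [-0.005 -0.011 -1.   ]
shift cm [ 0.06  0.11 -0.12] turn deg [-0.44 -0.2   0.67]
```

```bash
python3 -m creep '[[[0,0.1,0],[-0.4,0,0.5]],[[0,0,0],[0,0,0]],[[0,0,0],[0,0,0]],[[0,0,0],[0,0,0]],[[-1,0,0],[0,0,0]],[[-2,0,0],[0,0,0]],[[-2,0,0],[0,0,0]],[[0,-1.5,-1.5],[0,0,0]],[[0,-1.5,-1.5],[0,0,0]],[[0,-1.5,-1.5],[0,0,0]],[[0,-1.5,-1.5],[0,0,0]],[[0,-1.5,-1.5],[0,0,0]],[[0,-1.5,-1.5],[0,0,0]],[[0,-1.5,-1.5],[0,0,0]],[[0,-1,-1],[0,0,0]],[[0,0,0],[0,0,0]],[[0,0,0],[0,0,0]]]' 0.5; python3 - <<'E'
from h import *
go(S(-57.5,103.5),.042,-5.5)
im=get_image("side");crop(im,210,110,370,230,5,"pics/s6c.png")
print((proj("side",[*S(-57.5,103.5),.066])-[210,110])*5)
E
```

```text
clock: 12.25
ee_pos: [0.475, 0.1401, 0.106]
tcp_rot: [0.036, 0.702, -0.029, 0.711]
wrist_force: [0.3, 0.1, 0.6]
finger_gap: 0.0427
tcp [0.475  0.1401 0.106 ] S [-55.6 105.8] gap 0.0427 F [0.3 0.1 0.6] t 12.25 q [ 0.28  0.31 -0.24  1.    0.01  1.95]
toolz ang -5.31 x [ 0.013  0.009 -1.   ]
shift cm [ 6.39 -0.3  -0.27] turn deg [ 0.2   0.69 -0.61]
[261.09697416 393.68803135]
```

View pics/s6c.png

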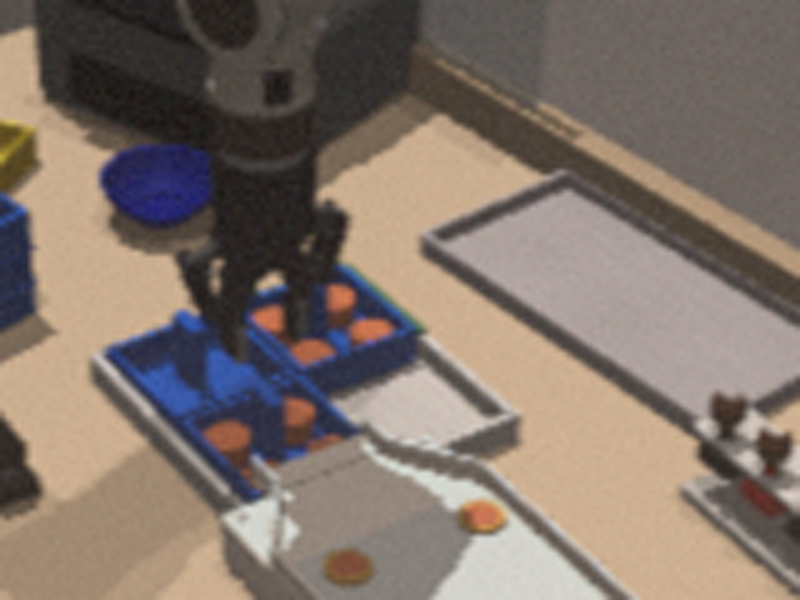

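Bar at (265,392), predicted (261,394): good. Descend.

```bash
python3 -m creep '[[[1,-0.1,-0.3],[0,0.3,-0.3]],[[1,-0.1,-0.2],[0,0.3,-0.3]],[[1,0,0],[0,0,0]],[[0.8,0,0],[0,0,0]],[[0.8,0,0],[0,0,0]],[[0,0,0],[0,0,0]]]'; python3 - <<'E'
from h import *
go(S(-57.5,103.5),.042,-5.5)
E
```

```text
clock: 12.9
ee_pos: [0.4711, 0.1403, 0.0545]
tcp_rot: [0.032, 0.707, -0.032, 0.706]
wrist_force: [-0.2, -0.3, -0.6]
finger_gap: 0.0423
tcp [0.4711 0.1403 0.0545] S [-59.5 105.7] gap 0.0423 F [-0.2 -0.3 -0.6] t 12.9 q [ 0.29  0.38 -0.3   0.89 -0.    1.95]
toolz ang -5.18 x [-0.001 -0.001 -1.   ]
shift cm [ 1.25 -0.22  0.2 ] turn deg [ 0.32 -0.03  0.06]
```

```bash
python3 -m creep '[[[0.6,-0.1,0.1],[0.3,0,0]],[[0.6,-0.1,0.1],[0,0,0]],[[0,0,0],[0,0,0]],[[0,0,0],[0,0,0]]]'; python3 - <<'E'
from h import *
go(S(-57.5,103.5),.042,-5.5)
E
```

```text
clock: 13.3
ee_pos: [0.4733, 0.1379, 0.0413]
tcp_rot: [0.034, 0.706, -0.034, 0.706]
wrist_force: [-0.4, -0.3, 0.5]
finger_gap: 0.0425
tcp [0.4733 0.1379 0.0413] S [-57.1 103.5] gap 0.0425 F [-0.4 -0.3  0.5] t 13.3 q [ 0.28  0.4  -0.31  0.86 -0.    1.95]
toolz ang -5.52 x [-0.001 -0.001 -1.   ]
shift cm [-0.07  0.   -0.04] turn deg [-0.02 -0.02  0.06]
```

```bash
python3 -m creep '[[[0,0,0],[0,0,0]],[[0,0,0],[0,0,0]],[[0,0,0],[0,0,0]],[[0,0,0],[0,0,0]],[[0,0,1],[0,0,0]],[[0,0,1.2],[0,0,0]],[[0,0,1.2],[0,0,0]],[[0,0,1.2],[0,0,0]],[[0,0,1.2],[0,0,0]],[[0,0,1.2],[0,0,0]],[[0,0,1.2],[0,0,0]],[[0,0,0],[0,0,0]]]' 1 50; python3 - <<'E'
from h import *
go(S(57.5,103.5),.042,-5.5)
E
```

```text
clock: 14.5
ee_pos: [0.4757, 0.138, 0.0444]
tcp_rot: [0.034, 0.758, -0.025, 0.651]
wrist_force: [11.0, -3.1, -13.6]
finger_gap: 0.013
tcp [0.4757 0.138  0.0444] S [-54.7 103.9] gap 0.013 F [ 11.   -3.1 -13.6] t 14.5 q [ 0.25  0.5  -0.15  1.06  0.06  1.9 ]
toolz ang -4.79 x [-0.15   0.02  -0.989]
shift cm [-1.45 -0.17 11.13] turn deg [ 0.68 -8.68 -0.35]
```

```bash
python3 - <<'E'
from h import *
im=get_image("side");crop(im,230,150,330,225,8,"pics/s7c.png")
im=get_image("top");crop(im,185,140,285,215,8,"pics/t7c.png")
E
```

View pics/s7c.png

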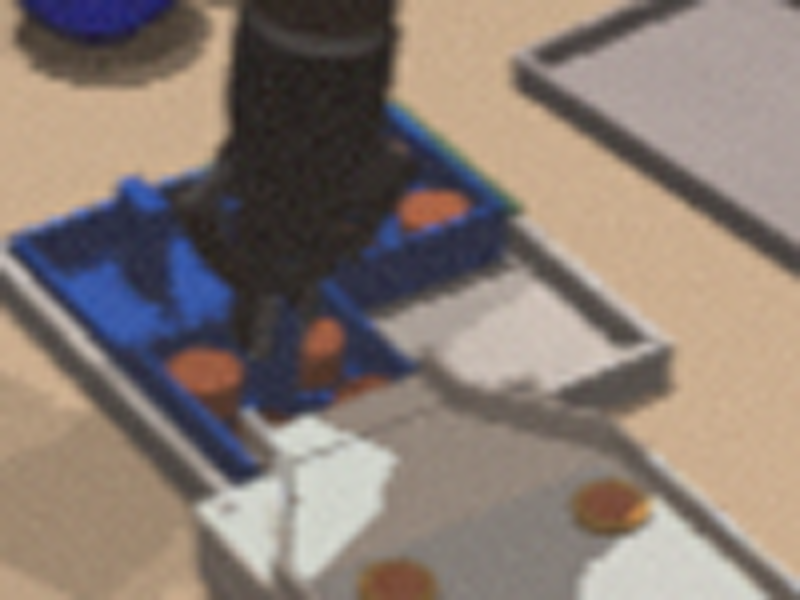

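View pics/t7c.png

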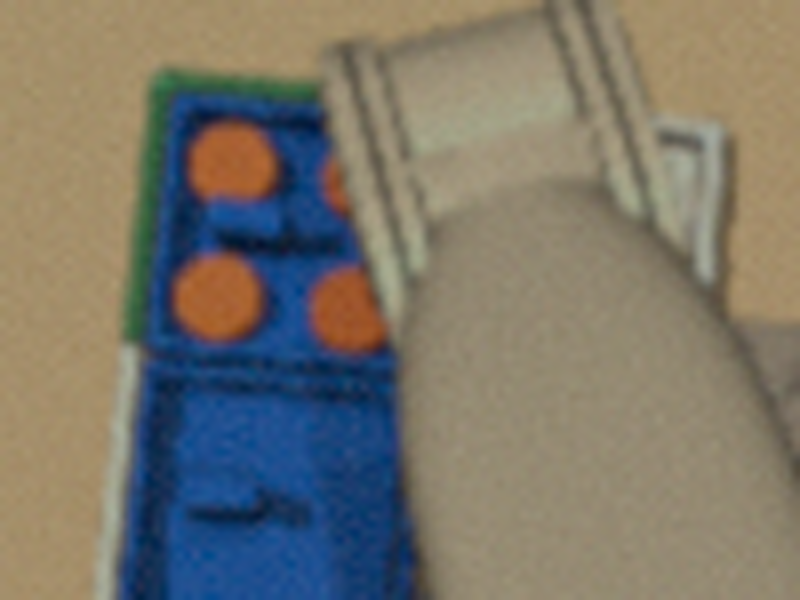

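```bash
python3 -m creep '[[[0,0,0],[0,-4.3,0]],[[0,0,0],[0,-4.3,0]],[[0,0,0],[0,0,0]],[[0,0,0],[0,0,0]]]'; python3 - <<'E'
from h import *
go(S(-57.5,103.5),.042,-5.5)
f=lambda u,v:((u+.5)/8-.5+230,(v+.5)/8-.5+150)
for n,p in dict(F1_farright=(508,212),F1wall_r2=(400,262),F2_farwall=(413,362),F2_farwall_l=(340,290),F2nearleft=(140,342),Eright_near=(135,335)).items(): print(n,inS(ray("side",f(*p),.038)).round(1))
E
```

```text
clock: 15.0
ee_pos: [0.4736, 0.1377, 0.042]
tcp_rot: [0.033, 0.708, -0.028, 0.705]
wrist_force: [2.2, 0.4, -3.5]
finger_gap: 0.0133
tcp [0.4736 0.1377 0.042 ] S [-56.8 103.3] gap 0.0133 F [ 2.2  0.4 -3.5] t 15.0 q [ 0.28  0.4  -0.31  0.86  0.01  1.93]
toolz ang -4.91 x [-0.004  0.008 -1.   ]
shift cm [-0.    0.02 -0.07] turn deg [ 0.59 -0.27 -0.41]
F1_farright [111.2 141.8]
F1wall_r2 [ 42.  135.1]
F2_farwall [ 2.7 64.4]
F2_farwall_l [  4.6 131.3]
F2nearleft [-98.8 147. ]
Eright_near [-98.  153.1]
```

```bash
python3 -m creep '[[[0,0,0],[0.5,0.2,0.4]],[[0,0,-0.1],[0,0,0]],[[0,0,0],[0,0,0]],[[0,0,0],[0,0,0]],[[-1,0,0],[0,0,0]],[[-2,0,0],[0,0,0]],[[-2,0,0],[0,0,0]],[[-2,0,0],[0,0,0]],[[0,-2,-2],[0,0,0]],[[0,-2,-2],[0,0,0]],[[0,-2,-2],[0,0,0]],[[0,-3,-2],[0,0,0]],[[0,-3,-2],[0,0,0]],[[0,0,0],[0,0,0]]]' 0.5; python3 - <<'E'
from h import *
go(S(57.5,219.5),.08,-5.5)
im=get_image("side");cv2.imwrite("pics/side8.png",im);crop(im,230,150,330,225,8,"pics/s8c.png")
im=get_image("top");cv2.imwrite("pics/top8.png",im);crop(im,185,140,285,215,8,"pics/t8c.png")
E
```

```text
clock: 16.4
ee_pos: [0.3654, 0.0249, 0.1218]
tcp_rot: [0.04, 0.706, -0.027, 0.707]
wrist_force: [0.4, 0.0, 0.3]
finger_gap: 0.0427
tcp [0.3654 0.0249 0.1218] S [-153.6  -19.3] gap 0.0427 F [0.4 0.  0.3] t 16.4 q [ 0.05  0.07 -0.51  0.99  0.02  1.72]
toolz ang -5.37 x [ 0.002  0.018 -1.   ]
shift cm [ 4.62 23.75 21.17] turn deg [ 0.13 -0.   -1.05]
```

View pics/s8c.png

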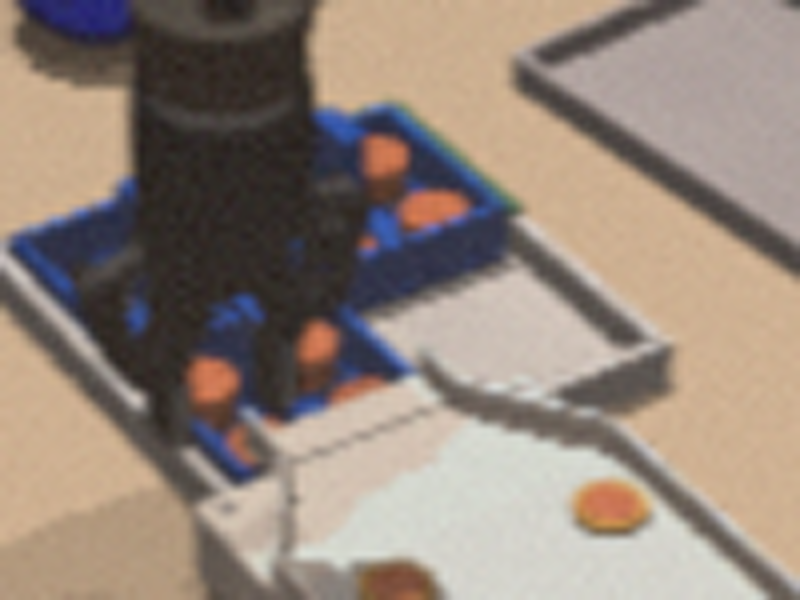

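View pics/t8c.png

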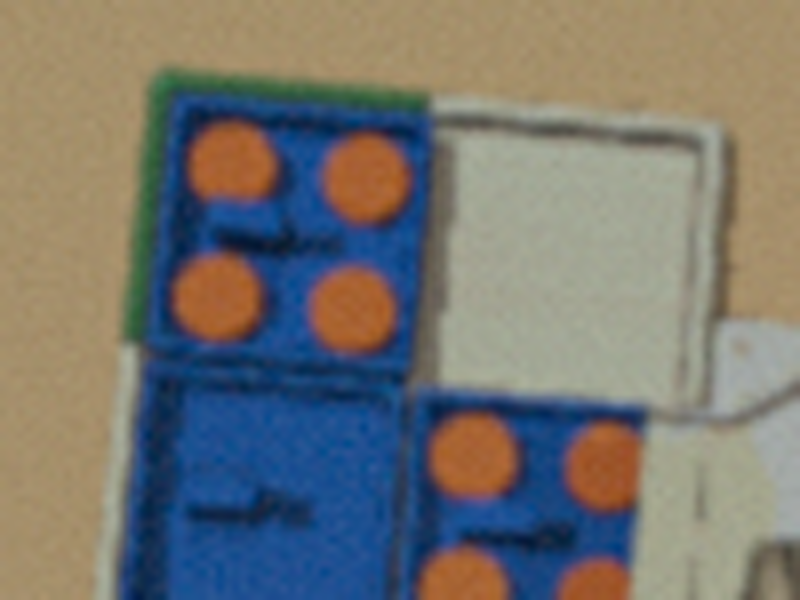

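```bash
python3 - <<'E'
from h import *
im=cv2.imread("pics/top8.png")
crop(im,225,180,285,225,13,"pics/t8d.png")
f=lambda u,v:((u+.5)/8-.5+185,(v+.5)/8-.5+140)
for n,p,z in [("F1 tr",(433,105),.038),("F1 br",(408,370),.038),("F1 tl",(172,92),.038),("F1 bl",(147,350),.038),("F2 tl",(416,390),.038),("F2 top r",(645,408),.038),("E tr",(405,392),.038),("E tl",(150,362),.038),("rail in top",(697,150),.026),("rail in bot",(683,400),.026),("rail out top",(722,130),.026),("rail out far left",(155,70),.026)]:
    print(n,inS(ray("top",f(*p),z)).round(1))
E
```

```text
F1 tr [117.6 147.4]
F1 br [  3.4 147.4]
F1 tl [113.4 258.1]
F1 bl [  2.3 257. ]
F2 tl [ -4.7 143.3]
F2 top r [-3.9 47.3]
E tr [ -6.  147.8]
E tl [ -2.7 255.2]
rail in top [110.8  34.2]
rail in bot [ 2.8 31.4]
rail out top [120.4  24.2]
rail out far left [125.3 267.8]
```

View pics/t8d.png

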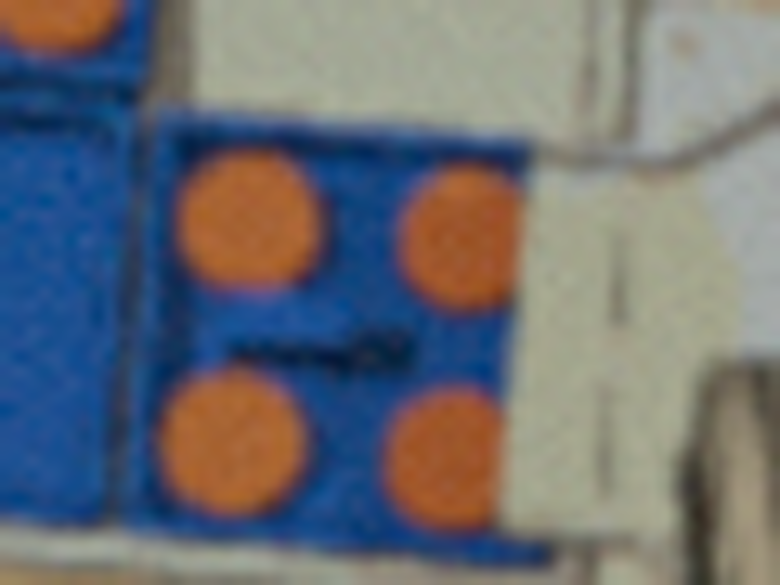

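```bash
python3 -m creep '[[[0,3,2],[0,0,-0.5]],[[0,3,2],[0,0,-0.5]],[[0,2,2],[0,0,0]],[[0,2,2],[0,0,0]],[[0,1,1],[0,0,0]],[[0,0,0],[0,0,0]],[[0,0,0],[0,0,0]]]'; python3 - <<'E'
from h import *
go(S(-57.5,103.5),.044,-5.5)
E
```

```text
clock: 17.2
ee_pos: [0.48, 0.1389, 0.127]
tcp_rot: [0.033, 0.701, -0.029, 0.712]
wrist_force: [-0.8, 0.5, -0.6]
finger_gap: 0.0428
tcp [0.48   0.1389 0.127 ] S [-50.6 105.1] gap 0.0428 F [-0.8  0.5 -0.6] t 17.2 q [ 0.28  0.3  -0.2   1.06  0.    1.94]
toolz ang -5.01 x [ 0.015  0.005 -1.   ]
shift cm [ 8.29 -0.21 -0.81] turn deg [ 0.49  0.81 -0.39]
```

```bash
python3 -m creep '[[[2,-0.1,-0.4],[0.2,0.4,-0.2]],[[2,-0.1,-0.3],[0.2,0.4,-0.2]],[[1.5,0,0],[0,0,0]],[[0,0,0],[0,0,0]],[[0,0,0],[0,0,0]]]'; python3 - <<'E'
from h import *
go(S(-57.5,103.5),.044,-5.5)
E
```

```text
clock: 17.7
ee_pos: [0.4716, 0.1369, 0.0718]
tcp_rot: [0.033, 0.706, -0.034, 0.706]
wrist_force: [-0.1, -0.8, 0.0]
finger_gap: 0.0428
tcp [0.4716 0.1369 0.0718] S [-58.7 102.4] gap 0.0428 F [-0.1 -0.8  0. ] t 17.7 q [ 0.28  0.36 -0.28  0.93 -0.    1.95]
toolz ang -5.44 x [ 0. -0. -1.]
shift cm [2.78 0.11 0.12] turn deg [0.06 0.02 0.02]
```

```bash
python3 -m creep '[[[0.9,0,0],[0,0,0]],[[0.9,0,0.1],[0,0,0]],[[0.9,0.1,0],[0,0,0]],[[0,0,0],[0,0,0]],[[0,0,0],[0,0,0]]]'; python3 -m creep '[[[0,0,0],[0,0,0]],[[0,0,0],[0,0,0]],[[0,0,0],[0,0,0]],[[0,0,0],[0,0,0]]]' 1 50;  python3 - <<'E'
from h import *
go(S(-57.5,103.5),.044,-5.5)
E
```

```text
clock: 18.2
ee_pos: [0.474, 0.1379, 0.0449]
tcp_rot: [0.034, 0.705, -0.033, 0.708]
wrist_force: [0.4, -0.9, -0.4]
finger_gap: 0.0423
clock: 18.6
ee_pos: [0.4741, 0.1381, 0.0452]
tcp_rot: [0.034, 0.705, -0.033, 0.708]
wrist_force: [0.3, 0.5, -2.3]
finger_gap: 0.0132
tcp [0.4741 0.1381 0.0452] S [-56.3 103.7] gap 0.0132 F [ 0.3  0.5 -2.3] t 18.6 q [ 0.28  0.39 -0.31  0.86 -0.    1.95]
toolz ang -5.47 x [ 0.004  0.001 -1.   ]
shift cm [ 0.12 -0.02 -0.12] turn deg [ 0.03  0.22 -0.08]
```

```bash
python3 -m creep '[[[-0.1,0,1],[0,0,0]],[[-0.1,0,1.5],[0,-0.5,0]],[[-0.1,0,1.5],[0,-1,0]]]';  python3 - <<'E'
from h import *
go(S(57.5,103.5),.044,-5.5)
E
```

```text
clock: 18.9
ee_pos: [0.5011, 0.1342, 0.0452]
tcp_rot: [0.033, 0.705, -0.033, 0.708]
wrist_force: [-7.0, 2.0, 2.4]
finger_gap: 0.013
tcp [0.5011 0.1342 0.0452] S [-29.1 102.5] gap 0.013 F [-7.   2.   2.4] t 18.9 q [ 0.26  0.43 -0.24  0.89 -0.    1.93]
toolz ang -5.33 x [ 0.004 -0.001 -1.   ]
shift cm [0.16 0.07 8.66] turn deg [0.17 0.23 0.02]
```

```bash
python3 -m creep '[[[0,0,1.3],[0,0,0]],[[0,0,1.3],[0,0,0]],[[0,0,1.3],[0,0,0]]]';  python3 - <<'E'
from h import *
go(S(57.5,103.5),.044,-5.5)
E
```

```text
clock: 19.2
ee_pos: [0.5126, 0.133, 0.047]
tcp_rot: [0.033, 0.724, -0.03, 0.688]
wrist_force: [-27.1, 2.7, 31.0]
finger_gap: 0.0129
tcp [0.5126 0.133  0.047 ] S [-17.5 102.4] gap 0.0129 F [-27.1   2.7  31. ] t 19.2 q [ 0.24  0.48 -0.15  0.98  0.02  1.9 ]
toolz ang -5.13 x [-0.05   0.007 -0.999]
shift cm [-0.08  0.06  7.5 ] turn deg [ 0.37 -2.9  -0.15]
```

```bash
python3 - <<'E'
from h import *
im=get_image("side");cv2.imwrite("pics/side9.png",im);crop(im,200,100,360,220,5,"pics/s9c.png")
im=get_image("top");cv2.imwrite("pics/top9.png",im);crop(im,170,120,330,240,5,"pics/t9c.png")
go(S(57.5,103.5),.044,-5.5)
E
```

```text
tcp [0.5141 0.1328 0.0469] S [-16.  102.4] gap 0.0129 F [-24.7   3.2  26.1] t 19.3 q [ 0.24  0.48 -0.15  0.98  0.02  1.9 ]
toolz ang -5.16 x [-0.048  0.007 -0.999]
shift cm [-0.06  0.07  7.36] turn deg [ 0.33 -2.76 -0.14]
```

View pics/s9c.png

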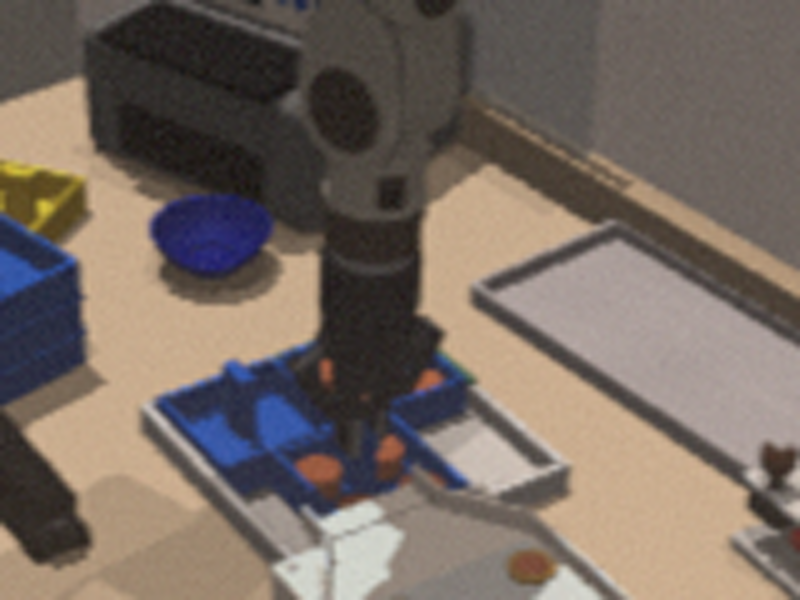

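View pics/t9c.png

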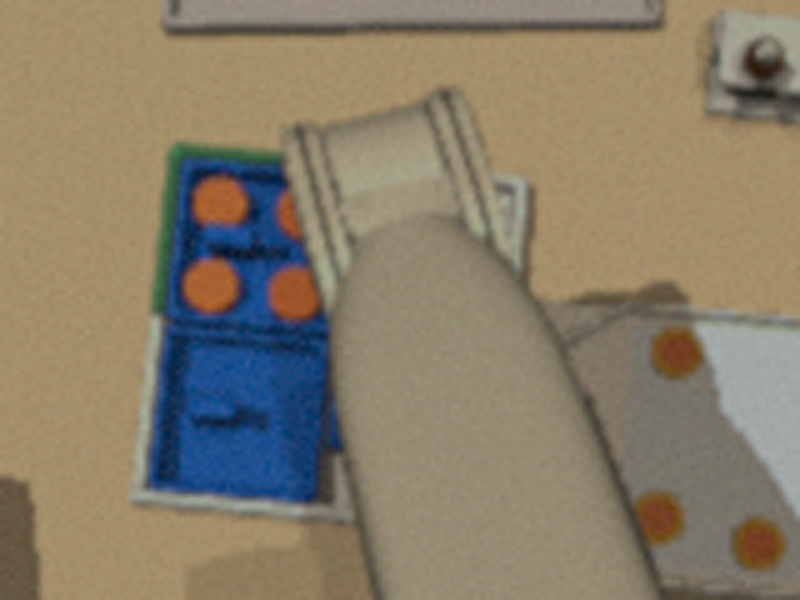

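```bash
python3 -m creep '[[[0,0,-0.2],[0,-2,0]],[[0,0,0],[0,-2,0]],[[0,0,0],[0,-1,0]]]';  python3 - <<'E'
from h import *
go(S(57.5,103.5),.045,-5.5)
E
```

```text
clock: 19.6
ee_pos: [0.5092, 0.1335, 0.0461]
tcp_rot: [0.032, 0.694, -0.031, 0.719]
wrist_force: [-0.5, -0.7, 7.5]
finger_gap: 0.0128
tcp [0.5092 0.1335 0.0461] S [-21.  102.5] gap 0.0128 F [-0.5 -0.7  7.5] t 19.6 q [ 0.26  0.42 -0.26  0.86 -0.01  1.92]
toolz ang -5.16 x [ 0.036 -0.    -0.999]
shift cm [0.39 0.05 7.84] turn deg [ 0.34  2.04 -0.17]
```

```bash
python3 -m creep '[[[-0.1,0,0.3],[0,1.5,0]],[[-0.1,0,0.8],[0,0,0]],[[-0.1,0,1],[0,-0.5,0]]]';  python3 - <<'E'
from h import *
go(S(57.5,103.5),.045,-5.5)
E
```

```text
clock: 19.9
ee_pos: [0.5261, 0.1316, 0.0462]
tcp_rot: [0.032, 0.703, -0.031, 0.71]
wrist_force: [-1.6, 1.9, -8.3]
finger_gap: 0.0126
tcp [0.5261 0.1316 0.0462] S [ -4.  102.3] gap 0.0126 F [-1.6  1.9 -8.3] t 19.9 q [ 0.25  0.47 -0.18  0.91 -0.    1.91]
toolz ang -5.11 x [ 0.009  0.001 -1.   ]
shift cm [0.17 0.08 6.15] turn deg [ 0.39  0.52 -0.12]
```

Moving. Continue with the same slight counter-turn.

```bash
python3 -m creep '[[[0,0,1],[0,-0.3,0]],[[0,0,1],[0,-0.5,0]],[[0,0,1],[0,-0.5,0]]]';  python3 - <<'E'
from h import *
go(S(57.5,103.5),.045,-5.5)
E
```

```text
clock: 20.2
ee_pos: [0.548, 0.1293, 0.0452]
tcp_rot: [0.032, 0.702, -0.031, 0.71]
wrist_force: [-12.0, 3.0, 5.8]
finger_gap: 0.0128
tcp [0.548  0.1293 0.0452] S [ 18.1 102.1] gap 0.0128 F [-12.    3.    5.8] t 20.2 q [ 0.23  0.5  -0.13  0.93 -0.    1.89]
toolz ang -5.11 x [ 0.011  0.002 -1.   ]
shift cm [0.06 0.11 3.94] turn deg [ 0.4   0.64 -0.15]
```

```bash
python3 -m creep '[[[-0.1,0,1],[0,-0.2,0]],[[-0.1,0,1],[0,-0.4,0]],[[-0.1,0,1],[0,-0.4,0]],[[0,0,0.6],[0,0,0]]]';  python3 - <<'E'
from h import *
go(S(57.5,103.5),.045,-5.5)
E
```

```text
clock: 20.6
ee_pos: [0.5843, 0.1257, 0.0465]
tcp_rot: [0.032, 0.698, -0.031, 0.715]
wrist_force: [-1.7, 0.9, -8.2]
finger_gap: 0.013
tcp [0.5843 0.1257 0.0465] S [ 54.6 102. ] gap 0.013 F [-1.7  0.9 -8.2] t 20.6 q [ 0.21  0.55 -0.04  0.96 -0.01  1.87]
toolz ang -5.13 x [ 0.024 -0.    -1.   ]
shift cm [0.16 0.14 0.29] turn deg [ 0.37  1.39 -0.12]
```

```bash
python3 -m creep '[[[0.1,0,0.2],[0.2,0.7,0]],[[0.1,0.1,0.2],[0.2,0.7,0]],[[0,0,0],[0,0,0]]]';  python3 - <<'E'
from h import *
go(S(57.5,103.5),.045,-5.5)
E
```

```text
clock: 20.9
ee_pos: [0.5876, 0.1251, 0.0455]
tcp_rot: [0.034, 0.708, -0.034, 0.704]
wrist_force: [1.4, 1.3, -8.2]
finger_gap: 0.013
tcp [0.5876 0.1251 0.0455] S [ 57.9 101.7] gap 0.013 F [ 1.4  1.3 -8.2] t 20.9 q [0.21 0.58 0.01 1.01 0.   1.88]
toolz ang -5.59 x [-0.006  0.    -1.   ]
shift cm [ 0.05  0.18 -0.04] turn deg [-0.09 -0.35  0.02]
```

```bash
python3 -m creep '[[[0.1,0.2,0],[0,0,0]],[[0,0,0],[0,0,0]]]'; python3 -m creep '[[[0,0,0],[0,0,0]],[[0,0,0],[0,0,0]],[[0,0,0],[0,0,0]],[[-1,0,0],[0,0,0]],[[-2,0,0],[0,0,0]],[[-2,0,0],[0,0,0]],[[0,1.5,-1.5],[0,0,0]],[[0,1.5,-1.5],[0,0,0]],[[0,1.5,-1.5],[0,0,0]],[[0,1.5,-1.5],[0,0,0]],[[0,1.5,-1.5],[0,0,0]],[[0,1.5,-1.5],[0,0,0]],[[0,1.5,-1.5],[0,0,0]],[[0,1,-1],[0,0,0]],[[0,0,0],[0,0,0]],[[0,0,0],[0,0,0]]]' 0.5; python3 - <<'E'
from h import *
go(S(-57.5,218.5),.045,-5.5)
im=get_image("side");crop(im,210,110,370,230,5,"pics/s10c.png")
im=get_image("top");crop(im,170,120,330,240,5,"pics/t10c.png")
print((proj("side",[*S(-57.5,218.5),.066])-[210,110])*5)
E
```

```text
clock: 21.1
ee_pos: [0.5885, 0.1252, 0.0454]
tcp_rot: [0.033, 0.708, -0.036, 0.704]
wrist_force: [-0.3, 0.2, -8.6]
finger_gap: 0.013
clock: 22.7
ee_pos: [0.4977, 0.2589, 0.1171]
tcp_rot: [0.038, 0.693, -0.033, 0.719]
wrist_force: [0.4, 0.4, -0.1]
finger_gap: 0.0427
tcp [0.4977 0.2589 0.1171] S [-44.4 226.3] gap 0.0427 F [ 0.4  0.4 -0.1] t 22.7 q [ 0.49  0.41 -0.07  1.06 -0.01  2.16]
toolz ang -5.74 x [ 0.037  0.006 -0.999]
shift cm [ 7.15 -0.85 -1.57] turn deg [-0.23  2.07 -0.56]
[183.79960573 319.58138814]
```

View pics/s10c.png

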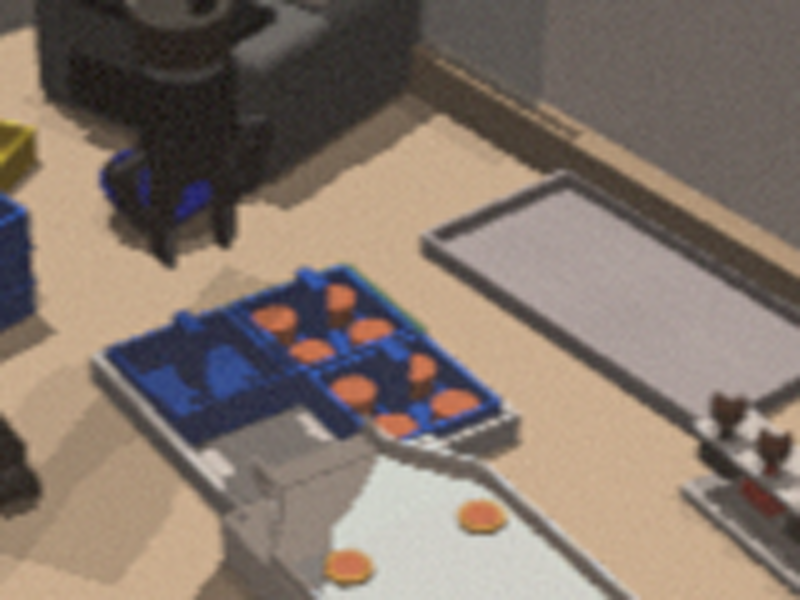

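View pics/t10c.png

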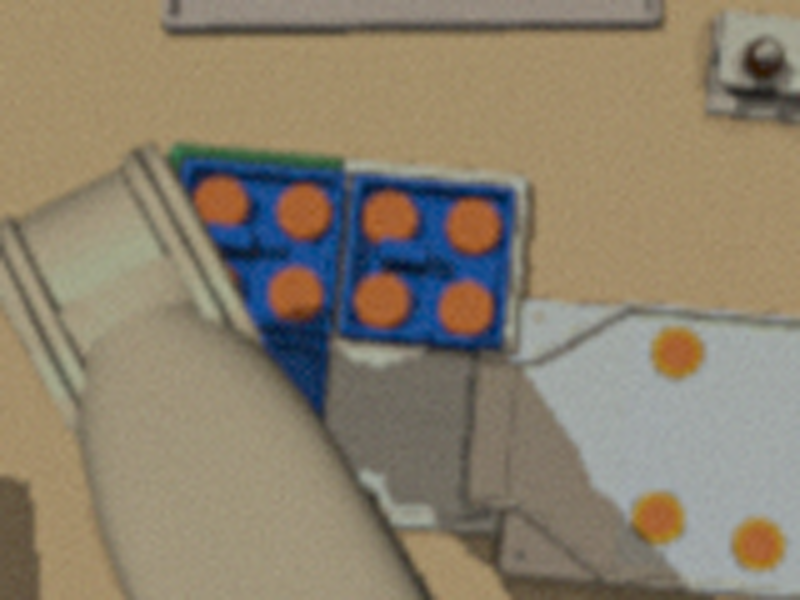

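Trays in hand, far and near are all seated; the filling bay is empty. Now grasp E.

```bash
python3 -m creep '[[[1,-0.3,-0.7],[-0.1,0.8,-0.3]],[[1,-0.3,-0.5],[-0.1,0.8,-0.2]],[[1,-0.1,0],[0,0.2,0]],[[0,0,0],[0,0,0]],[[0,0,0],[0,0,0]]]'; python3 - <<'E'
from h import *
go(S(-57.5,218.5),.045,-5.5)
E
```

```text
clock: 23.3
ee_pos: [0.4854, 0.2492, 0.082]
tcp_rot: [0.035, 0.707, -0.037, 0.706]
wrist_force: [0.0, 0.0, 0.3]
finger_gap: 0.0431
tcp [0.4854 0.2492 0.082 ] S [-55.7 215.5] gap 0.0431 F [0.  0.  0.3] t 23.3 q [ 0.47  0.44 -0.12  1.02 -0.    2.15]
toolz ang -5.84 x [-0.001 -0.002 -1.   ]
shift cm [ 3.7   0.31 -0.18] turn deg [-0.34 -0.06  0.12]
```

```bash
python3 -m creep '[[[0.9,0.2,-0.1],[-0.3,0,0]],[[0.9,0.1,-0.1],[0,0,0]],[[0.9,0,0],[0,0,0]],[[0.9,0,0],[0,0,0]],[[0,0,0],[0,0,0]],[[0,0,0],[0,0,0]]]';python3 -m creep '[[[0,0,0],[0,0,0]],[[0,0,0],[0,0,0]],[[0,0,0],[0,0,0]],[[0,0,0],[0,0,0]]]' 1 40; python3 - <<'E'
from h import *
go(S(-57.5,218.5),.045,-5.5)
E
```

```text
clock: 23.9
ee_pos: [0.4835, 0.2528, 0.0423]
tcp_rot: [0.033, 0.707, -0.035, 0.706]
wrist_force: [-0.7, -0.4, -0.3]
finger_gap: 0.0428
clock: 24.3
ee_pos: [0.4848, 0.2528, 0.043]
tcp_rot: [0.033, 0.706, -0.035, 0.707]
wrist_force: [0.6, -0.2, -3.1]
finger_gap: 0.0132
tcp [0.4848 0.2528 0.043 ] S [-56.7 219. ] gap 0.0132 F [ 0.6 -0.2 -3.1] t 24.3 q [ 0.48  0.48 -0.16  0.92 -0.    2.15]
toolz ang -5.51 x [ 0.001 -0.002 -1.   ]
shift cm [-0.2  -0.05 -0.08] turn deg [-0.01  0.07  0.11]
```

```bash
python3 -m creep '[[[0.1,-0.5,0],[0,0,0]],[[0,-1,0],[0,0,0]],[[0,-1,0],[0,0,0]],[[0,-1,0],[0,0,0]],[[0,-1,0],[0,0,0]],[[0,0,0],[0,0,0]]]'; python3 - <<'E'
from h import *
go(S(-57.5,103.5),.042,-5.5)
E
```

```text
clock: 24.9
ee_pos: [0.4801, 0.2059, 0.043]
tcp_rot: [0.034, 0.706, -0.033, 0.707]
wrist_force: [0.6, 0.2, -1.4]
finger_gap: 0.0134
tcp [0.4801 0.2059 0.043 ] S [-56.8 171.9] gap 0.0134 F [ 0.6  0.2 -1.4] t 24.9 q [ 0.4   0.44 -0.23  0.89  0.    2.07]
toolz ang -5.48 x [ 0.002  0.002 -1.   ]
shift cm [ 0.09 -6.84 -0.07] turn deg [ 0.02  0.1  -0.11]
```

```bash
python3 -m creep '[[[0.1,-1,0],[0,0,0]],[[0,-1,0],[0,0,0]],[[0,-1,0],[0,0,0]],[[0,-1,0],[0,0,0]],[[0,-1,0],[0,0,0]],[[0,-1,0],[0,0,0]],[[0,-0.8,0],[0,0,0]],[[0,0,0],[0,0,0]]]'; python3 - <<'E'
from h import *
go(S(-57.5,103.5),.042,-5.5)
E
```

```text
clock: 25.7
ee_pos: [0.4757, 0.1369, 0.044]
tcp_rot: [0.039, 0.704, -0.029, 0.709]
wrist_force: [-0.1, 5.5, 1.2]
finger_gap: 0.0129
tcp [0.4757 0.1369 0.044 ] S [-54.6 102.7] gap 0.0129 F [-0.1  5.5  1.2] t 25.7 q [ 0.27  0.39 -0.32  0.85  0.01  1.94]
toolz ang -5.47 x [ 0.007  0.014 -1.   ]
shift cm [ 0.2   0.08 -0.29] turn deg [ 0.03  0.32 -0.82]
```

```bash
python3 -m creep '[[[0.1,0.1,-0.2],[0,0.2,-0.6]],[[0,0,0],[0,0,0]]]'; python3 -m creep '[[[0,0,0],[0,0,0]],[[0,0,0],[0,0,0]],[[0,0,0],[0,0,0]],[[-1,0,0],[0,0,0]],[[-2,0,0],[0,0,0]],[[-3,0,0],[0,0,0]],[[-4,0,0],[0,0,0]],[[-3,-3,-2],[0,0,0]],[[0,-4,-2],[0,0,0]],[[0,-4,-2],[0,0,0]],[[0,-4,0],[0,0,0]],[[0,-4,0],[0,0,0]],[[0,-4,0],[0,0,0]],[[0,-4,0],[0,0,0]],[[0,-4,0],[0,0,0]],[[0,0,0],[0,0,0]]]' 0.5; python3 - <<'E'
from h import *
go([.463,-.388],.17,-19.5)
im=get_image("side");cv2.imwrite("pics/side11.png",im);crop(im,210,110,370,230,5,"pics/s11c.png")
im=get_image("top");cv2.imwrite("pics/top11.png",im);crop(im,170,120,330,240,5,"pics/t11c.png")
E
```

```text
clock: 25.9
ee_pos: [0.4748, 0.1372, 0.0432]
tcp_rot: [0.035, 0.705, -0.033, 0.708]
wrist_force: [0.2, 3.3, 0.5]
finger_gap: 0.0132
clock: 27.5
ee_pos: [0.3802, -0.1798, 0.1885]
tcp_rot: [0.028, 0.703, -0.036, 0.71]
wrist_force: [-0.4, 2.0, -0.2]
finger_gap: 0.0425
tcp [ 0.3802 -0.1798  0.1885] S [-119.3 -221.6] gap 0.0425 F [-0.4  2.  -0.2] t 27.5 q [-0.44  0.1  -0.28  1.18 -0.01  1.22]
toolz ang -5.19 x [ 0.008 -0.012 -1.   ]
shift cm [  2.16 -19.96  10.11] turn deg [14.3   0.62  0.56]
```

View pics/top11.png

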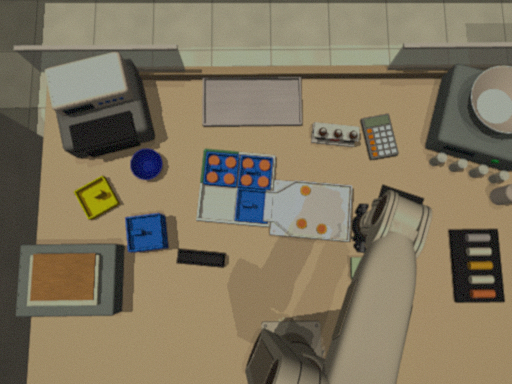

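View pics/t11c.png

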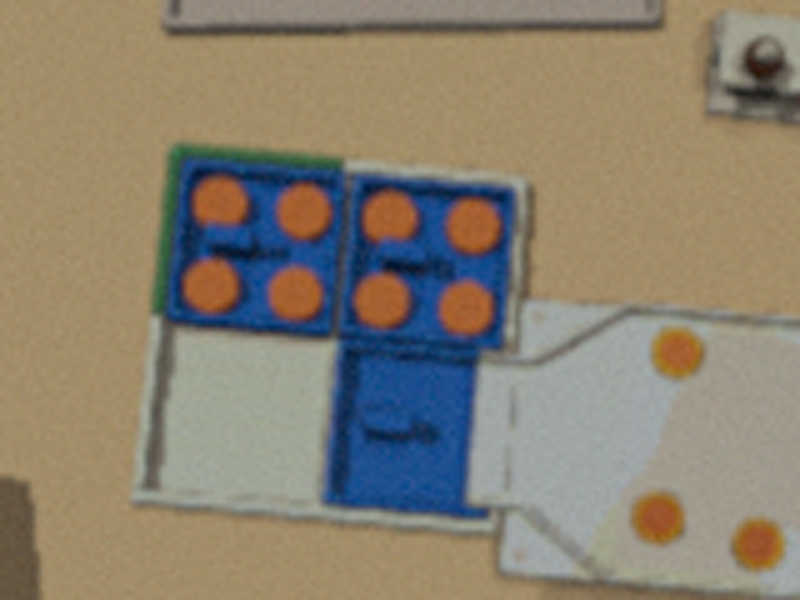

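```bash
python3 - <<'E'
from h import *
f=lambda u,v:((u+.5)/5-.5+170,(v+.5)/5-.5+120)
for p in [(340,345),(325,502)]: print(inS(ray("top",f(*p),.038)))
im=cv2.imread("pics/side11.png");crop(im,290,200,410,310,6,"pics/s11d.png")
E
```

```text
[ -5.39098921 139.73293408]
[-110.87796336  139.8951219 ]
```

View pics/s11d.png

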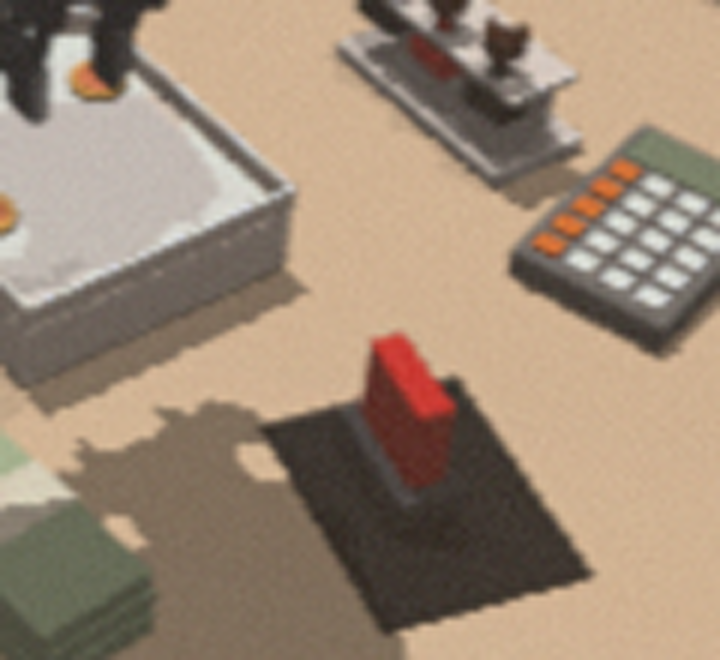

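```bash
python3 - <<'E'
from h import *
g=lambda u,v:((u+.5)/6-.5+290,(v+.5)/6-.5+200)
q=np.array([ray("side",g(*p),.083)[:2] for p in [(373,341),(404,333),(457,406),(424,416)]])
print(q,q.mean(0),np.linalg.norm(np.roll(q,-1,0)-q,axis=1))
d=(q[0]+q[1]-q[2]-q[3]);print("long axis ang",np.degrees(np.arctan2(d[1],d[0])))
print("pad", [ray("side",g(*p),.003)[:2] for p in [(262,427),(457,378),(592,575),(388,632)]])
go([.45,-.35],.17,-19.5)
E
```

```text
[[ 0.46576736 -0.33089508]
 [ 0.48274632 -0.33667791]
 [ 0.46584362 -0.3894256 ]
 [ 0.44758159 -0.38397575]] [ 0.46548472 -0.36024358] [0.01793673 0.0553897  0.01905788 0.05610953]
long axis ang 71.65653603583492
pad [array([ 0.43632376, -0.28879126]), array([ 0.54673277, -0.32816927]), array([ 0.49754356, -0.46659177]), array([ 0.38843959, -0.428276  ])]
tcp [ 0.3802 -0.1765  0.188 ] S [-119.6 -218.3] gap 0.0428 F [ 0.1  0.3 -0. ] t 27.6 q [-0.43  0.1  -0.28  1.18 -0.01  1.23]
toolz ang -4.97 x [ 0.008 -0.009 -1.   ]
shift cm [  2.02 -16.67   8.44] turn deg [14.53  0.54  0.43]
```

```bash
python3 -m creep '[[[0,-3,1.5],[6.5,0.2,0.2]],[[0,-3,1.5],[7,0.2,0.2]],[[0,-3,1.5],[0,0,0]],[[0,-2,1.5],[0,0,0]],[[0,0,0],[0,0,0]],[[0,0,0],[0,0,0]]]' 0.3; python3 - <<'E'
from h import *
go([.4655,-.36],.039,-18.5)
E
```

```text
clock: 28.2
ee_pos: [0.4162, -0.2911, 0.1892]
tcp_rot: [0.113, 0.698, -0.11, 0.698]
wrist_force: [0.2, -0.8, -0.5]
finger_gap: 0.0597
tcp [ 0.4162 -0.2911  0.1892] S [ -72.8 -329. ] gap 0.0597 F [ 0.2 -0.8 -0.5] t 28.2 q [-0.61  0.28 -0.05  1.24  0.    1.28]
toolz ang -18.18 x [-0.     0.004 -1.   ]
shift cm [15.   -5.06  6.85] turn deg [ 0.32 -0.07 -0.2 ]
```

```bash
python3 -m creep '[[[1,-1.7,2.2],[0.3,0,0]],[[2,-1.7,2.2],[0,0,0]],[[2,-1.6,2.2],[0,0,0]],[[0,0,0],[0,0,0]],[[0,0,0],[0,0,0]]]' 0.3; python3 - <<'E'
from h import *
go([.4655,-.36],.039,-18.5)
im=get_image("side");crop(im,290,180,410,290,6,"pics/s12d.png");cv2.imwrite("pics/top12.png",get_image("top"))
E
```

```text
clock: 28.7
ee_pos: [0.4662, -0.3505, 0.139]
tcp_rot: [0.111, 0.7, -0.107, 0.698]
wrist_force: [0.1, -0.9, -0.2]
finger_gap: 0.0596
tcp [ 0.4662 -0.3505  0.139 ] S [ -17.3 -383.4] gap 0.0596 F [ 0.1 -0.9 -0.2] t 28.7 q [-0.65  0.46  0.08  1.19  0.    1.23]
toolz ang -17.75 x [-0.002  0.007 -1.   ]
shift cm [ 9.99 -0.98  0.26] turn deg [ 0.75 -0.21 -0.35]
```

View pics/s12d.png

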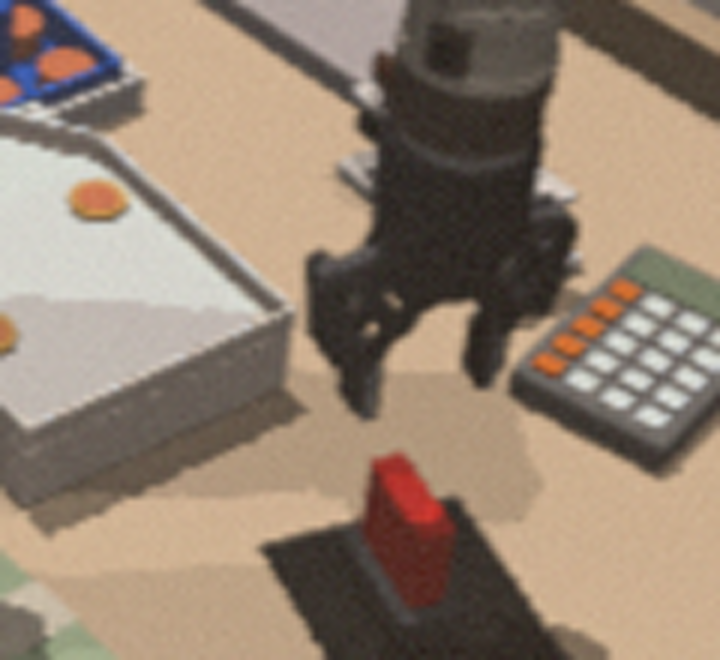

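```bash
python3 -m creep '[[[1,-0.5,0.1],[0.5,0,-0.3]],[[1.5,-0.4,0.1],[0.2,0,0]],[[1.5,0,0],[0,0,0]],[[0.5,0,0],[0,0,0]],[[0,0,0],[0,0,0]]]' 0.3; python3 - <<'E'
from h import *
go([.4655,-.36],.039,-18.5)
E
```

```text
clock: 29.3
ee_pos: [0.4652, -0.3583, 0.0969]
tcp_rot: [0.112, 0.697, -0.114, 0.699]
wrist_force: [0.4, 0.2, 0.0]
finger_gap: 0.0597
tcp [ 0.4652 -0.3583  0.0969] S [ -17.6 -391.2] gap 0.0597 F [0.4 0.2 0. ] t 29.3 q [-0.66  0.5   0.02  1.09 -0.    1.24]
toolz ang -18.39 x [ 0.002 -0.004 -1.   ]
shift cm [ 5.79 -0.14  0.06] turn deg [0.11 0.18 0.15]
```

```bash
python3 -m creep '[[[1.2,-0.1,0],[0,0,0]],[[1.2,0,0],[0,0,0]],[[1.2,0,0],[0,0,0]],[[1.2,0,0],[0,0,0]],[[0.8,0,0],[0,0,0]],[[0,0,0],[0,0,0]]]' 0.3; python3 - <<'E'
from h import *
go([.4655,-.36],.039,-18.5)
im=get_image("side");crop(im,290,180,410,290,6,"pics/s13d.png")
E
```

```text
clock: 29.9
ee_pos: [0.4652, -0.3597, 0.0373]
tcp_rot: [0.112, 0.697, -0.115, 0.699]
wrist_force: [-0.1, -0.6, -0.6]
finger_gap: 0.0599
tcp [ 0.4652 -0.3597  0.0373] S [ -17.4 -392.5] gap 0.0599 F [-0.1 -0.6 -0.6] t 29.9 q [-0.66  0.56 -0.05  0.96 -0.    1.23]
toolz ang -18.4 x [ 0.003 -0.005 -1.   ]
shift cm [-0.17 -0.02  0.04] turn deg [0.1  0.27 0.2 ]
```

View pics/s13d.png

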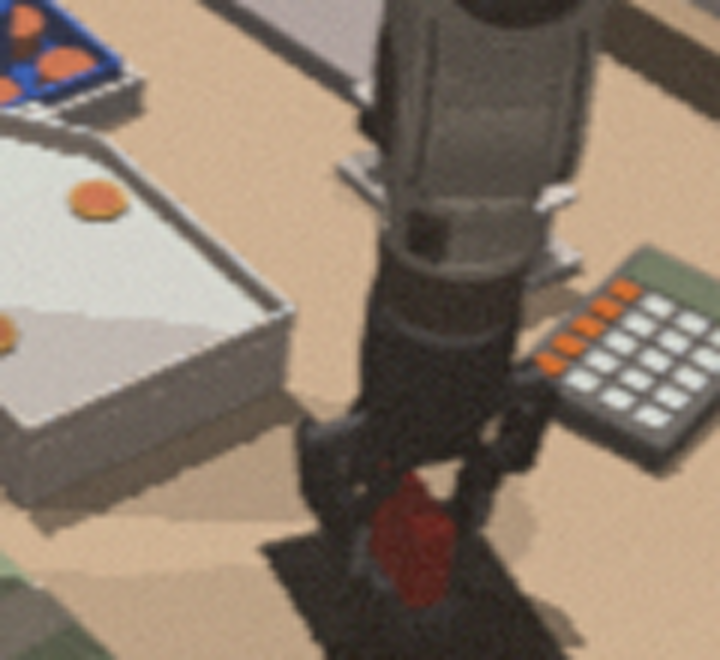

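```bash
python3 -m creep '[[[0,0,0],[0,0,0]],[[0,0,0],[0,0,0]],[[0,0,0],[0,0,0]],[[0,0,0],[0,0,0]],[[0,0,0],[0,0,0]]]' 1 80; python3 - <<'E'
from h import *
go([.4655,-.36],.039,-18.5)
im=get_image("side");crop(im,290,180,410,290,6,"pics/s14d.png")
E
```

```text
clock: 30.45
ee_pos: [0.466, -0.3602, 0.0387]
tcp_rot: [0.111, 0.696, -0.115, 0.7]
wrist_force: [0.1, 0.1, -1.0]
finger_gap: 0.0213
tcp [ 0.466  -0.3602  0.0387] S [ -16.6 -393. ] gap 0.0213 F [ 0.1  0.1 -1. ] t 30.45 q [-0.66  0.55 -0.05  0.96 -0.    1.23]
toolz ang -18.39 x [ 0.005 -0.006 -1.   ]
shift cm [-0.03  0.   -0.05] turn deg [0.11 0.38 0.23]
```

View pics/s14d.png

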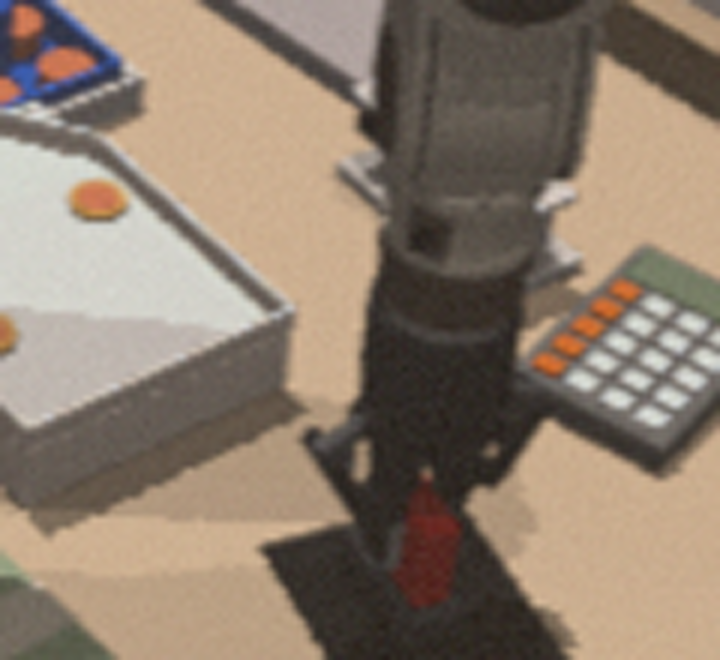

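```bash
python3 -m creep '[[[-1,0,0],[0,0,0]],[[-2,0,0],[0,0,0]],[[-2,0,0],[0,0,0]],[[-2,0,0],[0,0,0]],[[-2,0,0],[0,0,0]],[[-2,0,0],[0,0,0]],[[-2,0,0],[0,0,0]],[[0,0,0],[-8,0,0]],[[0,0,0],[-8,0,0]],[[0,0,0],[-8,0,0]],[[0,0,0],[-8,0,0]],[[0,0,0],[-8,0,0]],[[0,0,0],[-8,0,0]],[[0,0,0],[-8,0,0]],[[0,0,0],[-8,0,0]],[[0,0,0],[-8,0,0]],[[0,0,0],[-8,0,0]],[[0,0,0],[-8,0,0]],[[0,0,0],[-8,0,0]],[[0,0,0],[0,0,0]]]'; python3 - <<'E'
from h import *
go(S(-100,-195),.16,84.5)
E
```

```text
clock: 32.5
ee_pos: [0.4634, -0.3578, 0.1867]
tcp_rot: [-0.466, 0.535, 0.458, 0.536]
wrist_force: [-0.3, -0.1, -3.4]
finger_gap: 0.0212
tcp [ 0.4634 -0.3578  0.1867] S [ -19.5 -390.9] gap 0.0212 F [-0.3 -0.1 -3.4] t 32.5 q [-0.66  0.42  0.15  1.28 -0.   -0.51]
toolz ang 81.57 x [ 0.008 -0.008 -1.   ]
shift cm [ 2.45  9.07 19.17] turn deg [-2.93 -0.4   0.53]
```

```bash
python3 -m creep '[[[0,1.5,3],[-1.5,-0.2,0.2]],[[0,1.5,3],[-1.4,-0.2,0.2]],[[0,1.5,3],[0,0,0]],[[0,1.5,3],[0,0,0]],[[0,1.5,3],[0,0,0]],[[0,1,2.5],[0,0,0]],[[0,0,0],[0,0,0]],[[0,0,0],[0,0,0]]]'; python3 - <<'E'
from h import *
go(S(-100,-197),.11,84.5)
im=get_image("side");cv2.imwrite("pics/s15.png",im);crop(im,220,130,380,250,5,"pics/s15d.png")
E
```

```text
clock: 33.3
ee_pos: [0.3966, -0.1686, 0.1884]
tcp_rot: [-0.471, 0.528, 0.466, 0.531]
wrist_force: [-0.7, 0.1, -2.8]
finger_gap: 0.0211
tcp [ 0.3966 -0.1686  0.1884] S [-104.1 -208.9] gap 0.0211 F [-0.7  0.1 -2.8] t 33.3 q [-0.4   0.12 -0.25  1.19  0.   -0.28]
toolz ang 83.02 x [ 0.007 -0.002 -1.   ]
shift cm [ 7.85 -0.33  1.21] turn deg [-1.48 -0.08  0.39]
```

View pics/s15d.png

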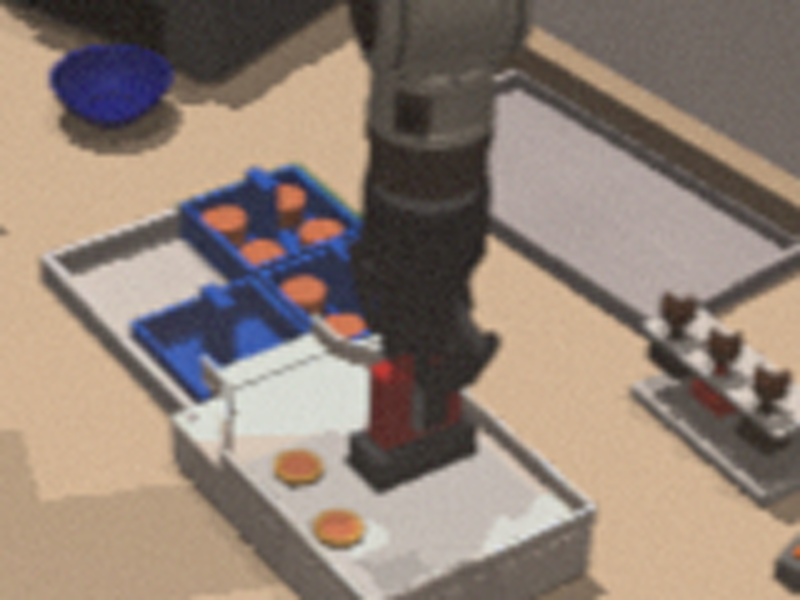

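```bash
python3 - <<'E'
from h import *
g=lambda u,v:((u+.5)/5-.5+220,(v+.5)/5-.5+130)
s=observe();zb=s["ee_pos"][2]-.0357
q=[inS(ray("side",g(*p),zb)) for p in [(350,466),(381,491),(475,451)]]
print(np.round(q,1), "centre",(q[0]+q[2])/2, "tcp",inS(s["ee_pos"]), np.linalg.norm(q[0]-q[1]),np.linalg.norm(q[2]-q[1]))
E
```

```text
[[-140.1 -194.4]
 [-137.2 -224.3]
 [ -64.7 -224.8]] centre [-102.40682846 -209.58718518] tcp [-104.12979808 -209.03924937] 30.045304558696788 72.48500596630853
```

```bash
python3 -m creep '[[[1.5,-0.2,0.6],[-0.8,0,0.2]],[[1.5,-0.1,0.5],[-0.7,0,0.2]],[[1.5,0,0],[0,0,0]],[[1.5,0,0],[0,0,0]],[[1,0,0],[0,0,0]],[[0,0,0],[0,0,0]],[[0,0,0],[0,0,0]]]'; python3 - <<'E'
from h import *
go(S(-100,-195),.083,84.5)
E
```

```text
clock: 34.05
ee_pos: [0.4059, -0.1645, 0.1182]
tcp_rot: [-0.475, 0.526, 0.469, 0.527]
wrist_force: [-0.1, -0.2, -2.4]
finger_gap: 0.0212
tcp [ 0.4059 -0.1645  0.1182] S [ -95.2 -204. ] gap 0.0212 F [-0.1 -0.2 -2.4] t 34.05 q [-0.38  0.2  -0.36  1.   -0.   -0.27]
toolz ang 83.71 x [ 0.006 -0.005 -1.   ]
shift cm [3.51 0.51 0.91] turn deg [-0.79 -0.25  0.36]
```

```bash
python3 -m creep '[[[0.9,0.3,0.4],[-0.8,-0.2,0.3]],[[0.9,0.2,0.3],[0,0,0]],[[0.9,0,0.1],[0,0,0]],[[0.6,0,0],[0,0,0]],[[0,0,0],[0,0,0]],[[0,0,0],[0,0,0]]]'; python3 - <<'E'
from h import *
go(S(-100,-195),.083,84.5)
im=get_image("side");cv2.imwrite("pics/s16.png",im);crop(im,220,130,380,250,5,"pics/s16d.png")
E
```

```text
clock: 34.65
ee_pos: [0.4026, -0.156, 0.0837]
tcp_rot: [-0.477, 0.523, 0.474, 0.524]
wrist_force: [0.6, -0.4, -2.1]
finger_gap: 0.0213
tcp [ 0.4026 -0.156   0.0837] S [ -99.3 -195.8] gap 0.0213 F [ 0.6 -0.4 -2.1] t 34.65 q [-0.37  0.24 -0.42  0.91 -0.   -0.27]
toolz ang 84.54 x [ 0.003 -0.002 -1.   ]
shift cm [0.07 0.07 0.08] turn deg [ 0.04 -0.08  0.18]
```

View pics/s16d.png

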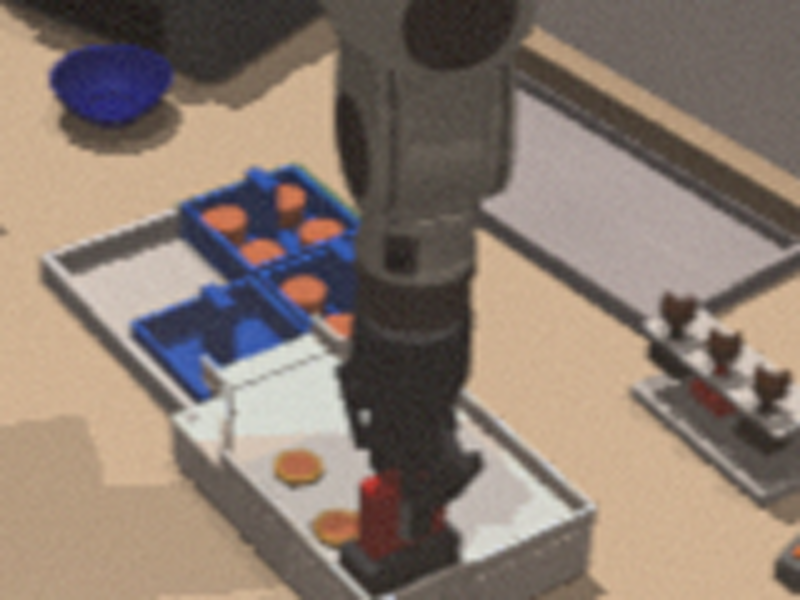

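```bash
python3 -m creep '[[[0.1,0,1],[0,0,0]],[[0,0,1],[0,0,0]],[[0,0,1],[0,0,0]],[[0,0,1],[0,0,0]],[[0,0,1],[0,0,0]],[[0,0,1],[0,0,0]],[[0,0,0],[0,0,0]]]'; python3 - <<'E'
from h import *
go(S(-100,-85),.083,84.5)
im=get_image("side");cv2.imwrite("pics/s17.png",im);crop(im,220,130,380,250,5,"pics/s17d.png")
E
```

```text
clock: 35.4
ee_pos: [0.4098, -0.0905, 0.0838]
tcp_rot: [-0.478, 0.522, 0.474, 0.524]
wrist_force: [-0.9, -0.0, -3.0]
finger_gap: 0.0212
tcp [ 0.4098 -0.0905  0.0838] S [ -98.4 -129.9] gap 0.0212 F [-0.9 -0.  -3. ] t 35.4 q [-0.22  0.21 -0.45  0.9  -0.   -0.12]
toolz ang 84.61 x [ 0.006 -0.002 -1.   ]
shift cm [0.07 0.15 4.49] turn deg [ 0.11 -0.07  0.34]
```

View pics/s17d.png

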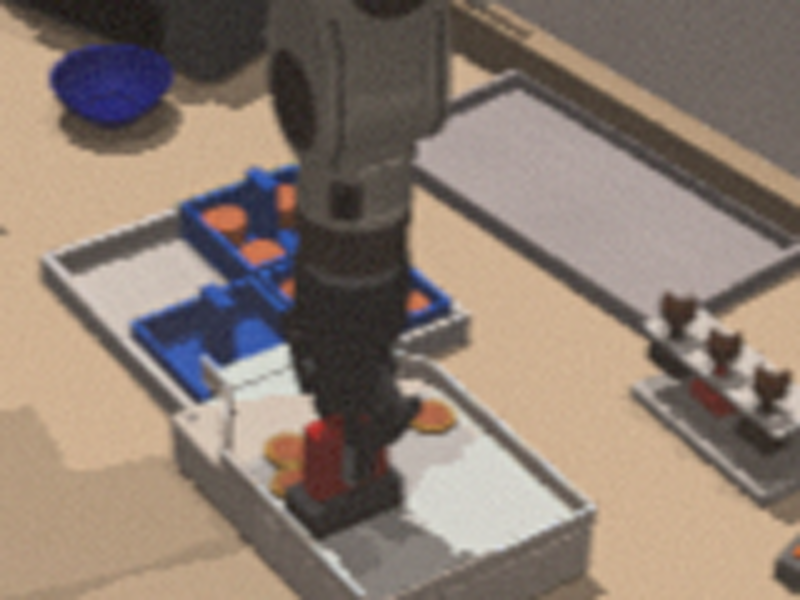

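```bash
python3 -m creep '[[[0.1,0,1],[0,0,0]],[[0,0,1],[0,0,0]],[[0,0,1],[0,0,0]],[[0,0,1],[0,0,0]],[[0,0,0.9],[0,0,0]],[[0,0,0],[0,0,0]]]'; python3 - <<'E'
from h import *
go(S(-99.5,-73),.083,84.5)
im=get_image("side");cv2.imwrite("pics/s18.png",im);crop(im,220,130,380,250,5,"pics/s18d.png")
E
```

```text
clock: 36.05
ee_pos: [0.4151, -0.0384, 0.0826]
tcp_rot: [-0.478, 0.522, 0.473, 0.524]
wrist_force: [-0.8, 0.4, -2.9]
finger_gap: 0.0214
tcp [ 0.4151 -0.0384  0.0826] S [-98.1 -77.6] gap 0.0214 F [-0.8  0.4 -2.9] t 36.05 q [-0.09  0.21 -0.46  0.9  -0.    0.  ]
toolz ang 84.53 x [ 0.006 -0.003 -1.   ]
shift cm [-0.04  0.14  0.46] turn deg [ 0.03 -0.12  0.37]
```

View pics/s18d.png

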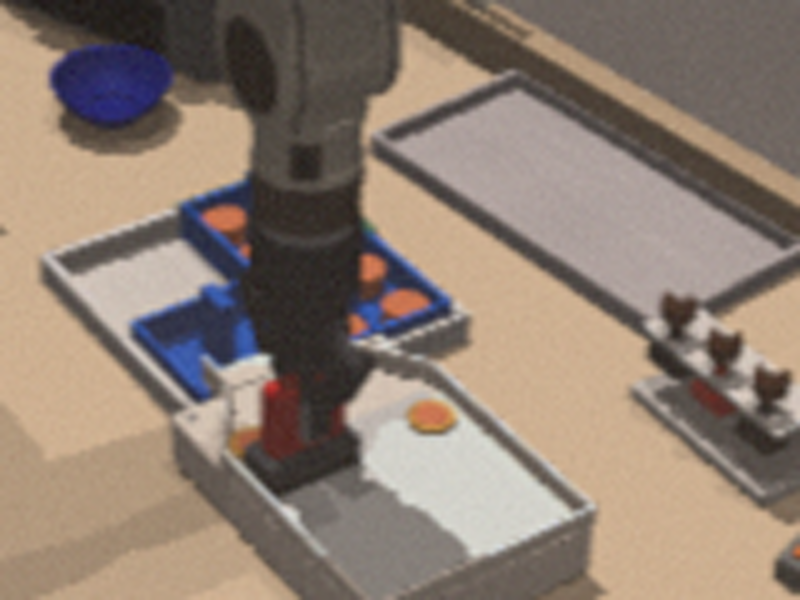

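```bash
python3 -m creep '[[[0,-0.5,0.9],[0,0,0.2]],[[0,-0.6,0.9],[0,0,0]],[[0,-0.6,0.9],[0,0,0]],[[0,-0.6,0.9],[0,0,0]],[[0,0,0],[0,0,0]]]'; python3 - <<'E'
from h import *
go(S(-57.5,-8),.083,84.5)
im=get_image("side");cv2.imwrite("pics/s19.png",im);crop(im,220,130,380,250,5,"pics/s19d.png")
im=get_image("top");crop(im,220,160,360,265,5,"pics/t19d.png")
E
```

```text
clock: 36.6
ee_pos: [0.4448, -0.0028, 0.0828]
tcp_rot: [-0.477, 0.523, 0.473, 0.524]
wrist_force: [0.1, -0.4, -1.4]
finger_gap: 0.0211
tcp [ 0.4448 -0.0028  0.0828] S [-72.  -39.2] gap 0.0211 F [ 0.1 -0.4 -1.4] t 36.6 q [-0.    0.26 -0.39  0.92 -0.    0.09]
toolz ang 84.44 x [ 0.004 -0.003 -1.   ]
shift cm [-0.03 -1.44  3.12] turn deg [-0.06 -0.15  0.25]
```

View pics/s19d.png

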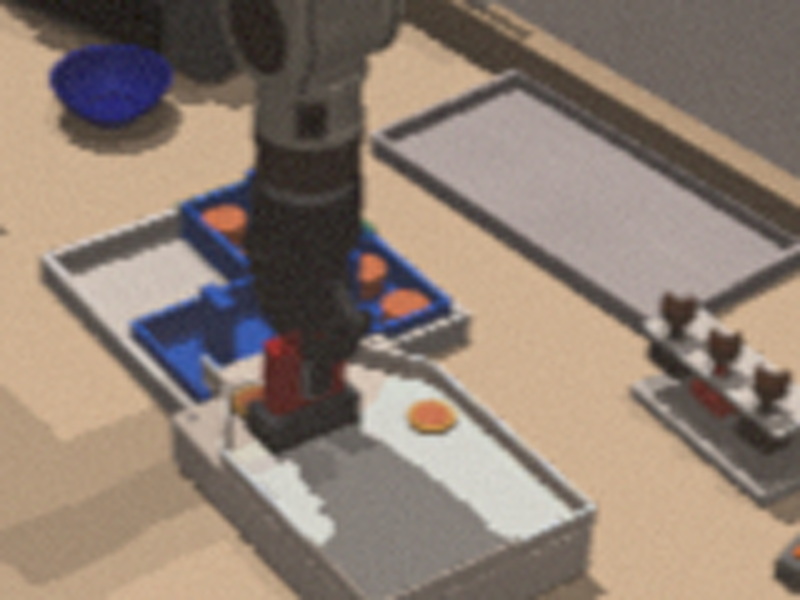

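View pics/t19d.png

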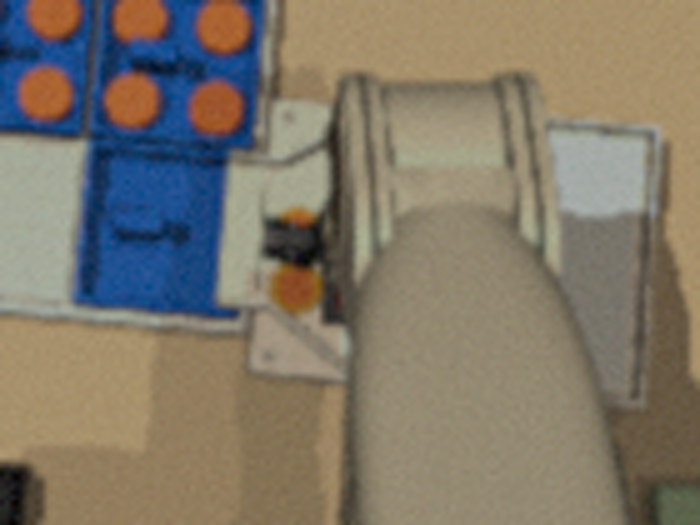

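```bash
python3 -m creep '[[[0,-0.5,1],[0,0,0]],[[0,-0.5,1],[0,0,0.2]],[[0,-0.3,1],[0,0,0]],[[0,0,1],[0,0,0]],[[0,0,0],[0,0,0]]]'; python3 - <<'E'
from h import *
go(S(-57.5,38),.083,84.5)
im=get_image("side");cv2.imwrite("pics/s20.png",im);crop(im,220,130,380,250,5,"pics/s20d.png")
im=get_image("top");crop(im,220,160,360,265,5,"pics/t20d.png")
E
```

```text
clock: 37.2
ee_pos: [0.4611, 0.038, 0.0821]
tcp_rot: [-0.475, 0.526, 0.474, 0.523]
wrist_force: [0.5, 0.8, -2.1]
finger_gap: 0.0208
tcp [0.4611 0.038  0.0821] S [-59.6   2.9] gap 0.0208 F [ 0.5  0.8 -2.1] t 37.2 q [ 0.08  0.3  -0.34  0.94 -0.    0.18]
toolz ang 84.32 x [-0.002 -0.003 -1.   ]
shift cm [-0.1  -0.2   3.51] turn deg [-0.18 -0.18 -0.13]
```

View pics/s20d.png

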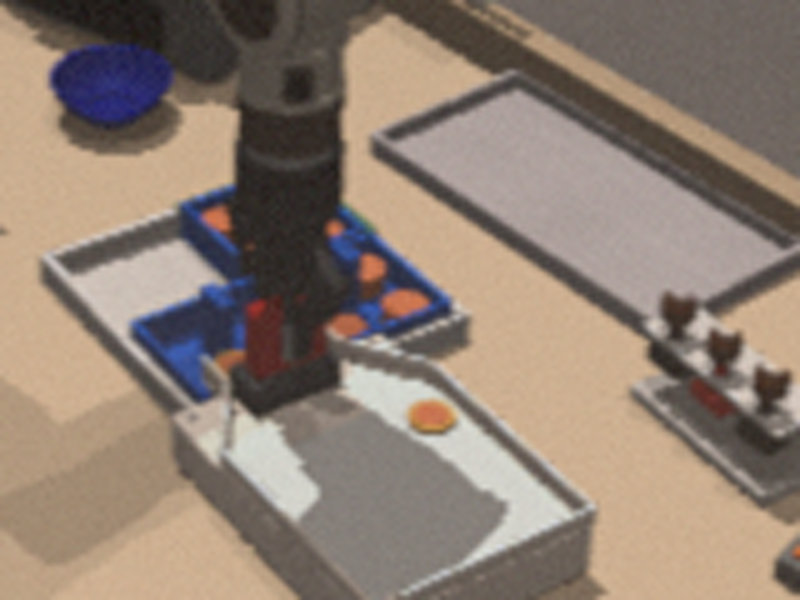

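View pics/t20d.png

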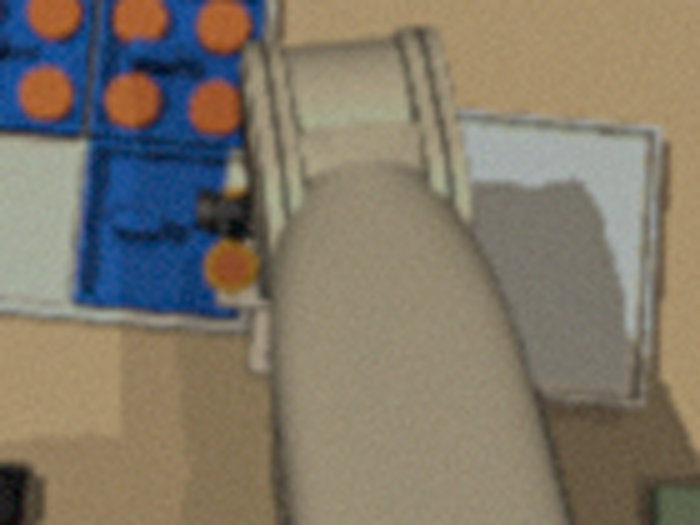

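Both at the lip. Push over.

```bash
python3 -m creep '[[[-0.1,-0.2,1],[0,0,0]],[[0,0,1],[0,0,0]],[[0,0,1],[0,0,0]],[[0,0,0.5],[0,0,0]],[[0,0,0],[0,0,0]]]'; python3 - <<'E'
from h import *
go(S(-57.5,38),.083,84.5)
im=get_image("side");cv2.imwrite("pics/s21.png",im);crop(im,220,130,380,250,5,"pics/s21d.png")
im=get_image("top");crop(im,220,160,360,265,5,"pics/t21d.png")
E
```

```text
clock: 37.8
ee_pos: [0.4662, 0.0745, 0.083]
tcp_rot: [-0.474, 0.526, 0.474, 0.523]
wrist_force: [-0.3, -0.2, -2.8]
finger_gap: 0.0207
tcp [0.4662 0.0745 0.083 ] S [-58.   39.7] gap 0.0207 F [-0.3 -0.2 -2.8] t 37.8 q [ 0.16  0.31 -0.31  0.95 -0.    0.26]
toolz ang 84.23 x [-0.003 -0.003 -1.   ]
shift cm [ 0.   -0.06 -0.17] turn deg [-0.27 -0.21 -0.16]
```

View pics/t21d.png

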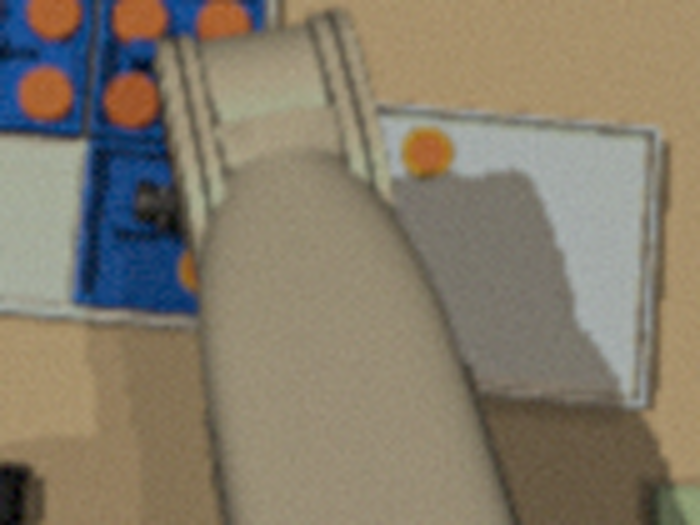

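```bash
python3 -m creep '[[[-1,0,-0.5],[0,0,0]],[[-2,0,-1],[0,0,0]],[[-2,0,-2],[0,0,0]],[[0,-0.6,-2],[0,0,0]],[[0,-0.6,-2],[0,0,0]],[[0,-0.6,-2],[0,0,0]],[[0,-0.6,-2],[0,0,0]],[[0,-0.6,-2],[0,0,0]],[[0,-0.6,-2],[0,0,0]],[[0,-0.6,-1],[0,0,0]],[[0,-0.6,-1],[0,0,0]],[[0,0,0],[0,0,0]],[[0,0,0],[0,0,0]]]'; python3 - <<'E'
from h import *
go(S(-10,-135),.083,84.5)
im=get_image("side");cv2.imwrite("pics/s22.png",im);crop(im,220,130,380,250,5,"pics/s22d.png")
im=get_image("top");crop(im,220,160,360,265,5,"pics/t22d.png")
E
```

```text
clock: 39.2
ee_pos: [0.4961, -0.1188, 0.1441]
tcp_rot: [-0.475, 0.527, 0.47, 0.525]
wrist_force: [-0.9, 0.1, -3.1]
finger_gap: 0.0209
tcp [ 0.4961 -0.1188  0.1441] S [  -9.8 -149.8] gap 0.0209 F [-0.9  0.1 -3.1] t 39.2 q [-0.23  0.31 -0.13  1.12 -0.01 -0.12]
toolz ang 83.82 x [ 0.002 -0.007 -1.   ]
shift cm [6.1  0.05 1.52] turn deg [-0.68 -0.4   0.14]
```

View pics/s22d.png

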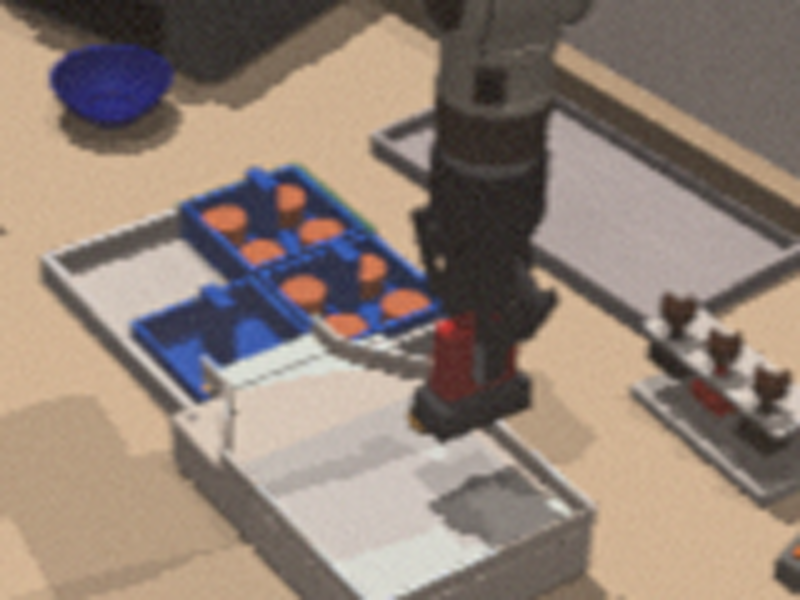

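View pics/t22d.png

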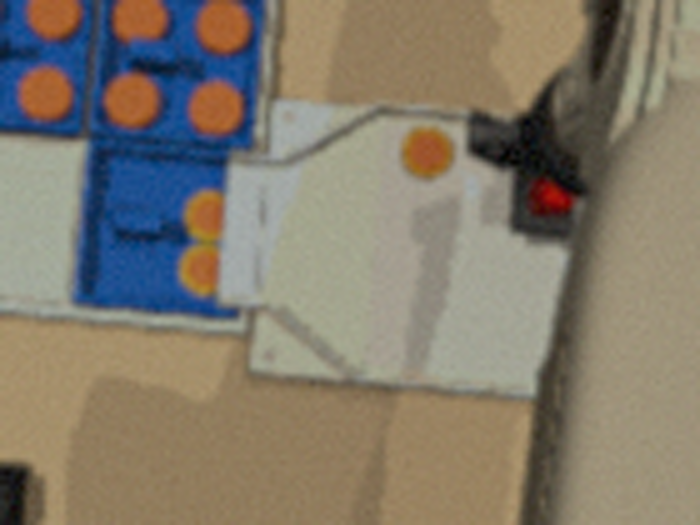

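```bash
python3 -m creep '[[[1,0.2,0.2],[-0.4,-0.2,0]],[[1.2,0.2,0.2],[-0.4,-0.2,0]],[[1.2,0,0],[0,0,0]],[[1,0,0],[0,0,0]],[[0.6,0,0],[0,0,0]],[[0,0,0],[0,0,0]]]'; python3 - <<'E'
from h import *
go(S(-14,-140),.083,84.5)
E
```

```text
clock: 39.9
ee_pos: [0.4904, -0.1094, 0.0894]
tcp_rot: [-0.478, 0.52, 0.479, 0.521]
wrist_force: [-0.2, -0.5, -2.9]
finger_gap: 0.0213
tcp [ 0.4904 -0.1094  0.0894] S [ -16.4 -141. ] gap 0.0213 F [-0.2 -0.5 -2.9] t 39.9 q [-0.22  0.36 -0.23  0.99  0.   -0.14]
toolz ang 85.13 x [-0.001  0.002 -1.   ]
shift cm [ 0.64 -0.24  0.1 ] turn deg [ 0.63  0.12 -0.04]
```

```bash
python3 -m creep '[[[0.4,-0.2,0],[0.5,0,0]],[[0.3,0,0.5],[0,0,0]],[[0,0,1],[0,0,0]],[[0,0,1],[0,0,0]],[[0,0,1],[0,0,0]],[[0,0,1],[0,0,0]],[[0,0,1],[0,0,0]],[[0,0,0.5],[0,0,0]],[[0,0,0],[0,0,0]]]'; python3 - <<'E'
from h import *
go(S(-15,-73),.083,84.5)
im=get_image("side");crop(im,220,130,380,250,5,"pics/s23d.png")
im=get_image("top");crop(im,220,160,360,265,5,"pics/t23d.png")
E
```

```text
clock: 40.8
ee_pos: [0.5004, -0.0434, 0.0838]
tcp_rot: [-0.477, 0.521, 0.476, 0.524]
wrist_force: [-0.4, 1.1, -3.0]
finger_gap: 0.0209
tcp [ 0.5004 -0.0434  0.0838] S [-12.8 -74.3] gap 0.0209 F [-0.4  1.1 -3. ] t 40.8 q [-0.09  0.36 -0.24  0.97  0.    0.  ]
toolz ang 84.71 x [ 0.003  0.002 -1.   ]
shift cm [0.08 0.22 0.13] turn deg [0.21 0.14 0.18]
```

View pics/s23d.png

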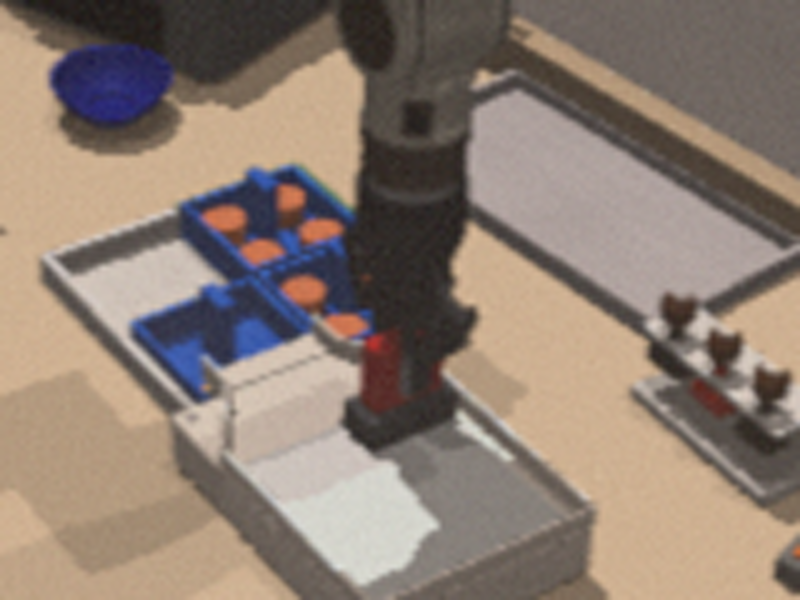

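View pics/t23d.png

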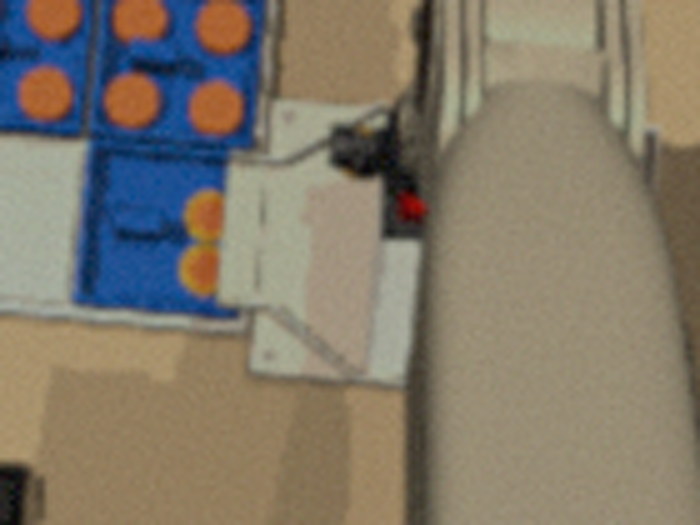

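```bash
python3 -m creep '[[[0.1,0.5,0.7],[0,0,0]],[[0,0.7,0.9],[0,0,0]],[[0,0.6,0.9],[0,0,0]],[[0,0.6,0.9],[0,0,0]],[[0,0.6,0.9],[0,0,0]],[[0,0,0],[0,0,0]]]'; python3 - <<'E'
from h import *
go(S(-57.5,-8),.083,84.5)
im=get_image("side");crop(im,220,130,380,250,5,"pics/s24d.png")
im=get_image("top");crop(im,220,160,360,265,5,"pics/t24d.png")
E
```

```text
clock: 41.5
ee_pos: [0.4709, 0.0044, 0.0824]
tcp_rot: [-0.475, 0.522, 0.476, 0.524]
wrist_force: [0.8, 0.3, -3.0]
finger_gap: 0.0216
tcp [0.4709 0.0044 0.0824] S [-46.7 -29.6] gap 0.0216 F [ 0.8  0.3 -3. ] t 41.5 q [ 0.01  0.31 -0.32  0.94  0.    0.1 ]
toolz ang 84.53 x [ 0.002  0.002 -1.   ]
shift cm [-0.06  1.08  2.16] turn deg [0.03 0.12 0.08]
```

View pics/t24d.png

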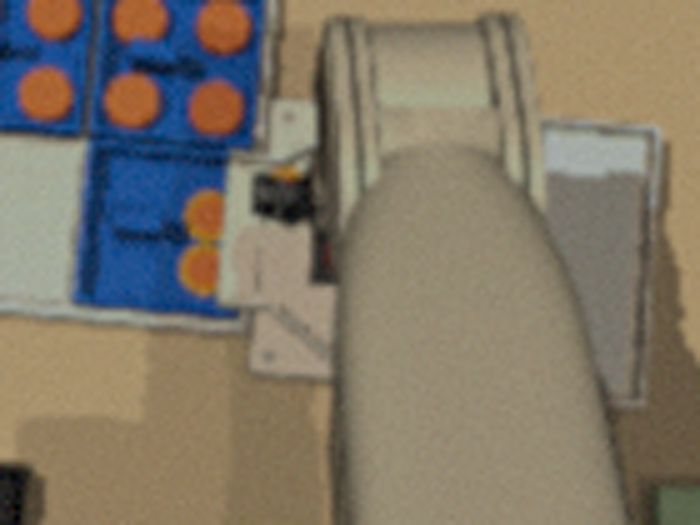

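View pics/s24d.png

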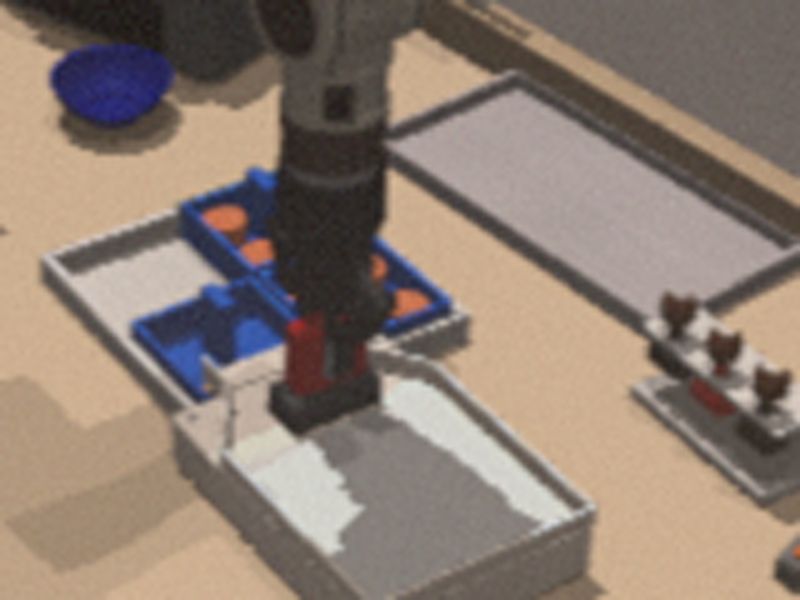

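```bash
python3 -m creep '[[[-0.1,0.4,0.9],[0,0,0]],[[0,0.5,1],[0,0,0]],[[0,0.1,1],[0,0,0]],[[0,0,1],[0,0,0]],[[0,0,1],[0,0,0]],[[0,0,1],[0,0,0]],[[0,0,0.7],[0,0,0]],[[0,0,0],[0,0,0]]]'; python3 - <<'E'
from h import *
go(S(-57.5,38),.083,84.5)
E
```

```text
clock: 42.4
ee_pos: [0.4697, 0.0765, 0.084]
tcp_rot: [-0.476, 0.522, 0.475, 0.525]
wrist_force: [0.7, 0.0, -2.7]
finger_gap: 0.0213
tcp [0.4697 0.0765 0.084 ] S [-54.8  42.1] gap 0.0213 F [ 0.7  0.  -2.7] t 42.4 q [ 0.16  0.31 -0.31  0.94  0.    0.26]
toolz ang 84.49 x [ 0.005  0.002 -1.   ]
shift cm [ 0.1   0.27 -0.41] turn deg [-0.01  0.15  0.28]
```

Lift and carry the scraper back toward the pad, looking at the tray on the way.

```bash
python3 -m creep '[[[-1,0,-0.5],[0,0,0]],[[-2,0,-1],[0,0,0]],[[-2,0,-2],[0,0,0]],[[-2,0,-3],[0,0,0]],[[-2,0,-3],[0,0,0]],[[0,0,-4],[0,0,0]],[[0,0,-4],[0,0,0]],[[0,0,-4],[0,0,0]],[[0,0,-4],[0,0,0]],[[0,0,-4],[0,0,0]],[[0,0,0],[0,0,0]]]'; python3 - <<'E'
from h import *
go([.4665,-.3775],.19,-19.5)
im=get_image("side");crop(im,220,130,380,250,5,"pics/s25d.png");cv2.imwrite("pics/s25.png",im)
im=get_image("top");crop(im,190,140,360,265,4.5,"pics/t25d.png")
E
```

```text
clock: 43.5
ee_pos: [0.4388, -0.2352, 0.1862]
tcp_rot: [-0.48, 0.523, 0.47, 0.525]
wrist_force: [-0.0, 0.1, -3.0]
finger_gap: 0.021
tcp [ 0.4388 -0.2352  0.1862] S [ -55.6 -271.2] gap 0.021 F [-0.   0.1 -3. ] t 43.5 q [-0.49  0.25 -0.1   1.2  -0.   -0.39]
toolz ang 84.35 x [ 0.012 -0.008 -1.   ]
shift cm [ -0.23  -4.16 -13.89] turn deg [-76.14  -0.8    0.38]
```

View pics/t25d.png

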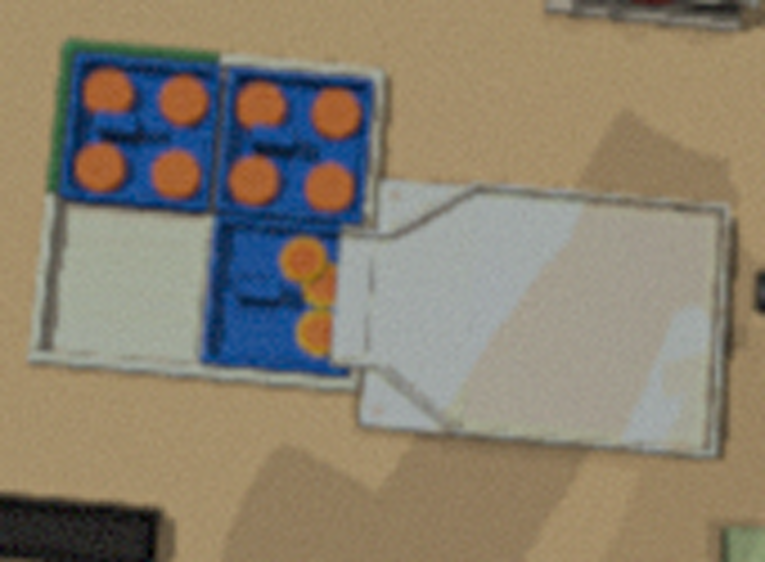

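View pics/s25.png

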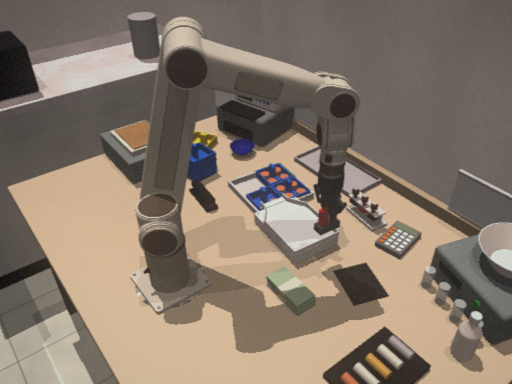

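```bash
python3 -m creep '[[[0,-0.8,-2.8],[0,-0.4,0.2]],[[0,-0.8,-2.8],[0,-0.4,0.2]],[[0,-0.8,-2.8],[0,0,0]],[[0,-0.8,-2.8],[0,0,0]],[[0,-0.8,-2],[0,0,0]],[[0,0,0],[-8,0,0]],[[0,0,0],[-8,0,0]],[[0,0,0],[-8,0,0]],[[0,0,0],[-8,0,0]],[[0,0,0],[-8,0,0]],[[0,0,0],[-8,0,0]],[[0,0,0],[-8,0,0]],[[0,0,0],[-8,0,0]],[[0,0,0],[-8,0,0]],[[0,0,0],[0,0,0]],[[0,0,0],[0,0,0]]]'; python3 - <<'E'
from h import *
go([.4665,-.3775],.08,-19.5)
E
```

```text
clock: 45.2
ee_pos: [0.4706, -0.3471, 0.1865]
tcp_rot: [-0.695, 0.108, 0.7, 0.125]
wrist_force: [0.4, -0.2, -2.0]
finger_gap: 0.0213
tcp [ 0.4706 -0.3471  0.1865] S [ -13.2 -379.5] gap 0.0213 F [ 0.4 -0.2 -2. ] t 45.2 q [-0.64  0.44  0.18  1.32  0.02 -1.88]
toolz ang 161.07 x [-0.004  0.024 -1.   ]
shift cm [10.57  3.24 -0.71] turn deg [0.56 0.66 1.24]
```

```bash
python3 -m creep '[[[1,1.2,-0.3],[0.3,0.3,0.5]],[[1.5,1.2,-0.2],[0.2,0.3,0.5]],[[1.5,0.7,0],[0,0,0]],[[1.5,0,0],[0,0,0]],[[1.5,0,0],[0,0,0]],[[1.2,0,0],[0,0,0]],[[0,0,0],[0,0,0]],[[0,0,0],[0,0,0]]]'; python3 - <<'E'
from h import *
go([.4665,-.3775],.0390,-19.5)
E
```

```text
clock: 46.0
ee_pos: [0.4641, -0.3808, 0.0973]
tcp_rot: [-0.696, 0.124, 0.697, 0.124]
wrist_force: [-0.5, 0.3, -1.3]
finger_gap: 0.0213
tcp [ 0.4641 -0.3808  0.0973] S [ -16.5 -413.7] gap 0.0213 F [-0.5  0.3 -1.3] t 46.0 q [-0.69  0.52  0.06  1.11 -0.   -1.91]
toolz ang 159.83 x [-0.001  0.    -1.   ]
shift cm [ 5.83 -0.4  -0.11] turn deg [-0.67  0.06 -0.01]
```

```bash
python3 -m creep '[[[1.2,-0.2,-0.1],[0,0,0]],[[1.2,-0.2,0],[0,0,0]],[[1.2,0,0],[0,0,0]],[[1.1,0,0],[0,0,0]],[[0.5,0,0],[0,0,0]],[[0.3,0,0],[0,0,0]],[[0,0,0],[0,0,0]]]'; python3 - <<'E'
from h import *
go([.4665,-.3775],.0390,-19.5)
im=get_image("side");crop(im,290,180,410,290,6,"pics/s26d.png")
E
```

```text
clock: 46.7
ee_pos: [0.468, -0.3778, 0.0389]
tcp_rot: [0.697, -0.124, -0.695, -0.123]
wrist_force: [-0.1, 0.2, -2.9]
finger_gap: 0.021
tcp [ 0.468  -0.3778  0.0389] S [ -13.  -410.3] gap 0.021 F [-0.1  0.2 -2.9] t 46.7 q [-0.68  0.58 -0.01  0.98 -0.   -1.9 ]
toolz ang 159.82 x [ 0.002 -0.002 -1.   ]
shift cm [-0.01  0.02  0.15] turn deg [-0.68 -0.12 -0.08]
```

View pics/s26d.png

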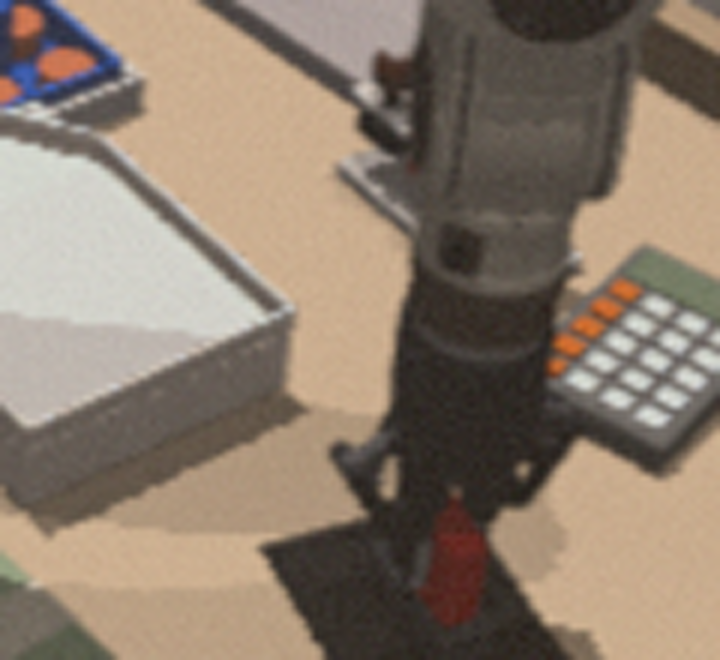

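```bash
python3 -m creep '[[[0.2,0,0],[0,0,0]],[[0.1,0,0],[0,0,0]],[[0,0,0],[0,0,0]]]'; python3 - <<'E'
from h import *
go([.4665,-.3775],.0390,-19.5)
E
```

```text
clock: 47.05
ee_pos: [0.4684, -0.3783, 0.0393]
tcp_rot: [0.698, -0.125, -0.695, -0.123]
wrist_force: [0.4, -0.2, -2.6]
finger_gap: 0.0215
tcp [ 0.4684 -0.3783  0.0393] S [ -12.5 -410.8] gap 0.0215 F [ 0.4 -0.2 -2.6] t 47.05 q [-0.68  0.58 -0.01  0.98 -0.   -1.9 ]
toolz ang 159.82 x [ 0.004 -0.003 -1.   ]
shift cm [ 0.03 -0.01  0.2 ] turn deg [-0.68 -0.26 -0.11]
```

```bash
python3 -m creep '[[[0.3,0,0],[0,0,0]],[[0.3,0,0],[0,0,0]],[[0.3,0,0],[0,0,0]]]'; python3 - <<'E'
from h import *
go([.4665,-.3775],.0390,-19.5)
E
```

```text
clock: 47.35
ee_pos: [0.4687, -0.379, 0.0386]
tcp_rot: [0.699, -0.125, -0.693, -0.122]
wrist_force: [-5.3, 3.8, 17.1]
finger_gap: 0.0212
tcp [ 0.4687 -0.379   0.0386] S [ -12.1 -411.5] gap 0.0212 F [-5.3  3.8 17.1] t 47.35 q [-0.68  0.58 -0.01  0.97  0.   -1.9 ]
toolz ang 159.83 x [ 0.007 -0.006 -1.   ]
shift cm [-0.04 -0.07  0.26] turn deg [-0.67 -0.5  -0.17]
```

On the pad (17 N). Relax and release (open to ~45 mm first), then lift.

```bash
python3 -m creep '[[[0,0,0],[0,0,0]],[[0,0,0],[0,0,0]],[[0,0,0],[0,0,0]]]';python3 -m creep '[[[0,0,0],[0,0,0]],[[0,0,0],[0,0,0]],[[0,0,0],[0,0,0]],[[0,0,0],[0,0,0]],[[-1,0,0],[0,0,0]],[[-1.5,0,0],[0,0,0]],[[-2,0,0],[0,0,0]],[[-2,0,0],[0,0,0]],[[-2,0,0],[0,0,0]],[[-2,0,0],[0,0,0]],[[-2,0,0],[0,0,0]],[[0,0,0],[0,0,0]]]' 0.4; python3 - <<'E'
from h import *
go(S(-57.5,103.5),.19,174.5)
im=get_image("side");crop(im,290,180,410,290,6,"pics/s27d.png")
E
```

```text
clock: 47.65
ee_pos: [0.4695, -0.3798, 0.04]
tcp_rot: [0.7, -0.126, -0.692, -0.122]
wrist_force: [-1.3, -0.1, -2.5]
finger_gap: 0.0212
clock: 48.85
ee_pos: [0.4695, -0.3798, 0.1744]
tcp_rot: [0.702, -0.127, -0.691, -0.121]
wrist_force: [-0.0, 0.1, -0.1]
finger_gap: 0.0515
tcp [ 0.4695 -0.3798  0.1744] S [ -11.3 -412.1] gap 0.0515 F [-0.   0.1 -0.1] t 48.85 q [-0.68  0.46  0.17  1.27 -0.   -1.9 ]
toolz ang 159.82 x [ 0.013 -0.012 -1.   ]
shift cm [ -2.15 -48.7   17.51] turn deg [-14.68  -0.9   -0.47]
```

View pics/s27d.png

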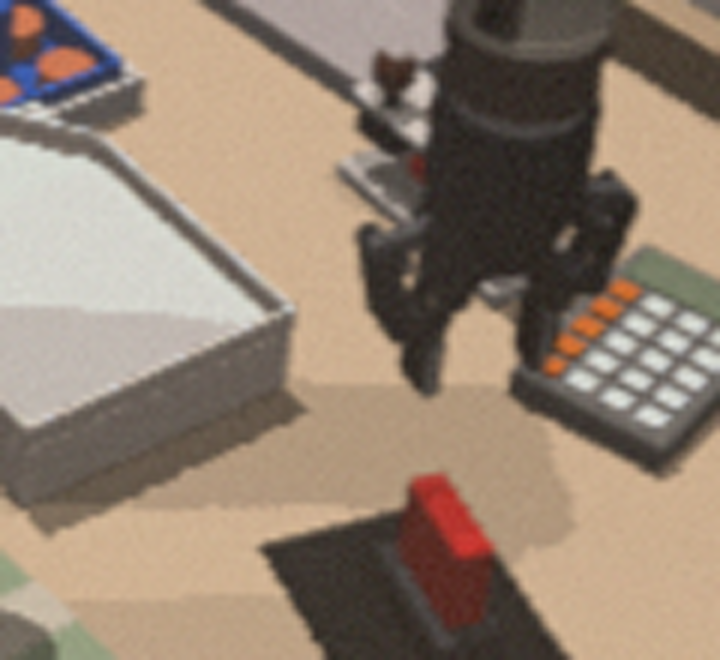

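```bash
python3 -m creep '[[[0,0,0],[-7.3,-0.5,-0.2]],[[0,0,0],[-7.3,-0.5,-0.2]],[[0,-4,0],[0,0,0]],[[0,-4,0],[0,0,0]],[[0,-4,0],[0,0,0]],[[0,-4,0],[0,0,0]],[[0,-4,0],[0,0,0]],[[0,-4,0],[0,0,0]],[[0,-4,0],[0,0,0]],[[0,-4,0],[0,0,0]],[[0,-3,0],[0,0,0]],[[0,-3,0],[0,0,0]],[[0,-2,0],[0,0,0]],[[0,0,0],[0,0,0]],[[0,0,0],[0,0,0]]]' 0.5; python3 - <<'E'
from h import *
go(S(-57.5,102),.1,174.5)
E
```

```text
clock: 50.4
ee_pos: [0.4944, 0.0356, 0.1546]
tcp_rot: [-0.695, 0.029, 0.718, 0.034]
wrist_force: [-0.0, 0.4, 0.4]
finger_gap: 0.0425
tcp [0.4944 0.0356 0.1546] S [-26.3   3.7] gap 0.0425 F [-0.   0.4  0.4] t 50.4 q [ 0.07  0.3  -0.12  1.18  0.01 -1.42]
toolz ang 174.9 x [-0.031  0.007 -0.999]
shift cm [ 5.6  -9.82  2.88] turn deg [0.39 1.83 0.25]
```

```bash
python3 -m creep '[[[0,-2.4,0.8],[0,0.6,0]],[[0.5,-2.4,0.8],[0,0.6,0]],[[1,-2.4,0.6],[0,0.6,0]],[[1,-2,0.4],[0,0,0]],[[0,0,0],[0,0,0]],[[0,0,0],[0,0,0]]]' 0.5; python3 - <<'E'
from h import *
go(S(-57.5,102),.043,174.5)
im=get_image("side");crop(im,210,110,370,230,5,"pics/s28c.png")
print((proj("side",[*S(-57.5,102),.066])-[210,110])*5)
E
```

```text
clock: 51.0
ee_pos: [0.4751, 0.1253, 0.1266]
tcp_rot: [-0.705, 0.035, 0.707, 0.035]
wrist_force: [-0.3, 0.2, -0.5]
finger_gap: 0.0427
tcp [0.4751 0.1253 0.1266] S [-54.1  91.1] gap 0.0427 F [-0.3  0.2 -0.5] t 51.0 q [ 0.26  0.3  -0.2   1.07  0.   -1.21]
toolz ang 174.28 x [-0.003  0.001 -1.   ]
shift cm [ 8.36 -1.09  0.32] turn deg [-0.22  0.2   0.02]
[262.14943738 394.69705038]
```

View pics/s28c.png

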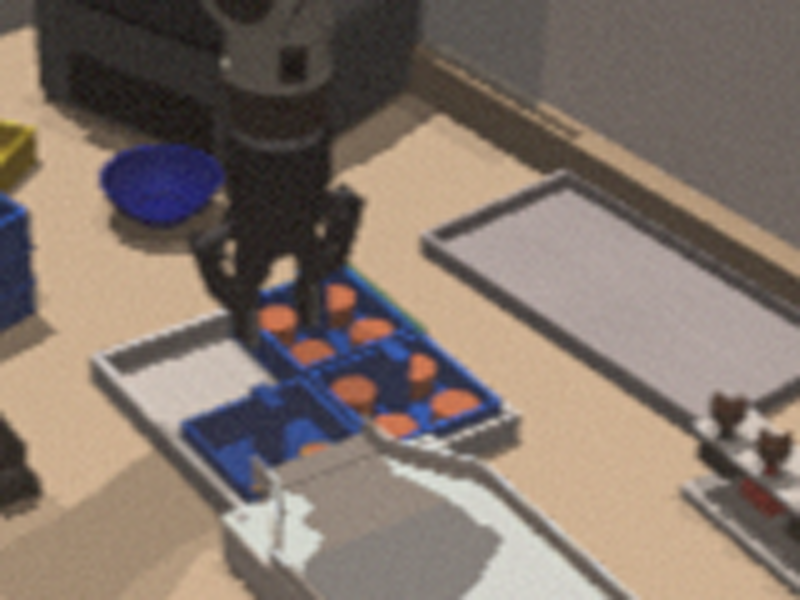

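```bash
python3 -m creep '[[[1.5,-0.5,0.1],[-0.1,0.1,0]],[[1.5,-0.5,0.1],[0,0,0]],[[1,-0.1,0],[0,0,0]],[[0,0,0],[0,0,0]],[[0,0,0],[0,0,0]]]' 0.5; python3 - <<'E'
from h import *
go(S(-57.5,102.5),.043,174.5)
E
```

```text
clock: 51.55
ee_pos: [0.477, 0.1311, 0.0873]
tcp_rot: [0.707, -0.038, -0.705, -0.038]
wrist_force: [-0.3, 1.0, 0.7]
finger_gap: 0.0431
tcp [0.477  0.1311 0.0873] S [-52.7  97.1] gap 0.0431 F [-0.3  1.   0.7] t 51.55 q [ 0.27  0.34 -0.25  0.97 -0.   -1.19]
toolz ang 173.85 x [ 0.002 -0.    -1.   ]
shift cm [ 4.43 -0.53  0.49] turn deg [-0.65 -0.12  0.01]
```

```bash
python3 -m creep '[[[0.6,-0.3,0.3],[-0.6,0,0]],[[0.8,-0.2,0.2],[0,0,0]],[[0.9,-0.1,0],[0,0,0]],[[0.9,0,0],[0,0,0]],[[0.9,0,0],[0,0,0]],[[0,0,0],[0,0,0]],[[0,0,0],[0,0,0]]]' 0.5; python3 - <<'E'
from h import *
go(S(-57.5,102.5),.043,174.5)
E
```

```text
clock: 52.25
ee_pos: [0.4732, 0.1377, 0.0437]
tcp_rot: [0.708, -0.034, -0.705, -0.034]
wrist_force: [-0.3, 0.8, 0.2]
finger_gap: 0.0424
tcp [0.4732 0.1377 0.0437] S [-57.2 103.3] gap 0.0424 F [-0.3  0.8  0.2] t 52.25 q [ 0.28  0.39 -0.31  0.86 -0.   -1.19]
toolz ang 174.46 x [ 0.004  0.    -1.   ]
shift cm [0.07 0.08 0.03] turn deg [-0.04 -0.21  0.03]
```

```bash
python3 -m creep '[[[0,0,0],[0,0,0]],[[0,0,0],[0,0,0]],[[0,0,0],[0,0,0]],[[0.1,0,0],[0,0,0]],[[0.1,-0.6,0],[0,0,0]],[[0,-1,0],[0,0,0]],[[0,-1,0],[0,0,0]],[[0,-1,0],[0,0,0]],[[0,0,0],[0,0,0]]]' 1 40; python3 - <<'E'
from h import *
go(S(-57.5,218.5),.043,174.5)
E
```

```text
clock: 53.15
ee_pos: [0.4776, 0.1714, 0.0444]
tcp_rot: [0.709, -0.038, -0.704, -0.033]
wrist_force: [1.4, 1.1, -1.0]
finger_gap: 0.0134
tcp [0.4776 0.1714 0.0444] S [-56.  137.2] gap 0.0134 F [ 1.4  1.1 -1. ] t 53.15 q [ 0.35  0.42 -0.27  0.88 -0.01 -1.12]
toolz ang 174.28 x [ 0.006 -0.007 -1.   ]
shift cm [ 0.08 -8.13  0.19] turn deg [-0.22 -0.39 -0.38]
```

```bash
python3 -m creep '[[[0,-1,0.1],[0,0,-0.2]],[[0,-1,0],[0,0,-0.2]],[[0,-1,0],[0,0,0]],[[0,-1,0],[0,0,0]],[[0,-1,0],[0,0,0]],[[0,-1,0],[0,0,0]],[[0,-1,0],[0,0,0]],[[0,-0.6,0],[0,0,0]],[[0,0,0],[0,0,0]]]' ; python3 - <<'E'
from h import *
go(S(-57.5,218.5),.043,174.5)
E
```

```text
clock: 54.05
ee_pos: [0.4849, 0.252, 0.0443]
tcp_rot: [0.709, -0.037, -0.703, -0.033]
wrist_force: [0.4, -3.9, 1.8]
finger_gap: 0.0129
tcp [0.4849 0.252  0.0443] S [-56.5 218.2] gap 0.0129 F [ 0.4 -3.9  1.8] t 54.05 q [ 0.48  0.48 -0.17  0.92 -0.01 -0.99]
toolz ang 174.34 x [ 0.008 -0.005 -1.   ]
shift cm [ 0.13 -0.03  0.11] turn deg [-0.16 -0.46 -0.23]
```

```bash
python3 -m creep '[[[0,0.1,0],[0,0,0]],[[0,0,0],[0,0,0]],[[0,0,0],[0,0,0]],[[0,0,0],[0,0,0]],[[-1,0,0],[0,0,0]],[[-2,0,0],[0,0,0]],[[-2,0,0],[0,0,0]],[[0,1.5,-1.5],[0,0,0]],[[0,1.5,-1.5],[0,0,0]],[[0,1.5,-1.5],[0,0,0]],[[0,1.5,-1.5],[0,0,0]],[[0,1.5,-1.5],[0,0,0]],[[0,1.5,-1.5],[0,0,0]],[[0,1,-1],[0,0,0]],[[0,0.5,-0.5],[0,0,0]],[[0,0,0],[0,0,0]],[[0,0,0],[0,0,0]]]' 0.5; python3 - <<'E'
from h import *
go(S(57.5,102.5),.045,174.5)
im=get_image("side");crop(im,210,110,370,230,5,"pics/s29c.png")
im=get_image("top");crop(im,170,120,330,240,5,"pics/t29c.png")
print((proj("side",[*S(57.5,102.5),.066])-[210,110])*5)
E
```

```text
clock: 55.75
ee_pos: [0.5835, 0.1349, 0.1059]
tcp_rot: [0.711, -0.033, -0.701, -0.037]
wrist_force: [-0.3, 0.8, -0.2]
finger_gap: 0.0428
tcp [0.5835 0.1349 0.1059] S [ 52.9 111.1] gap 0.0428 F [-0.3  0.8 -0.2] t 55.75 q [ 0.23  0.5   0.05  1.11  0.   -1.25]
toolz ang 174.36 x [ 0.015  0.005 -1.   ]
shift cm [ 6.09  0.9  -0.38] turn deg [-0.14 -0.8   0.37]
[388.38003727 346.84589332]
```

View pics/s29c.png

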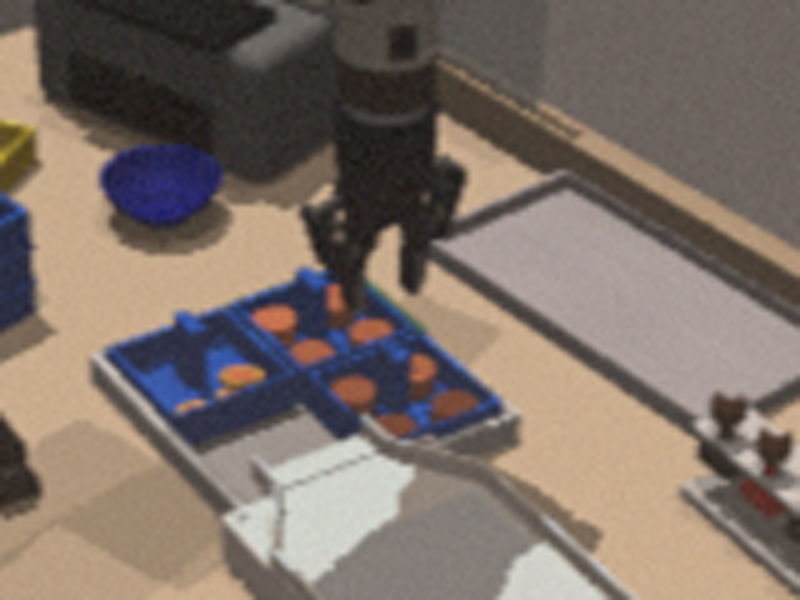

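View pics/t29c.png

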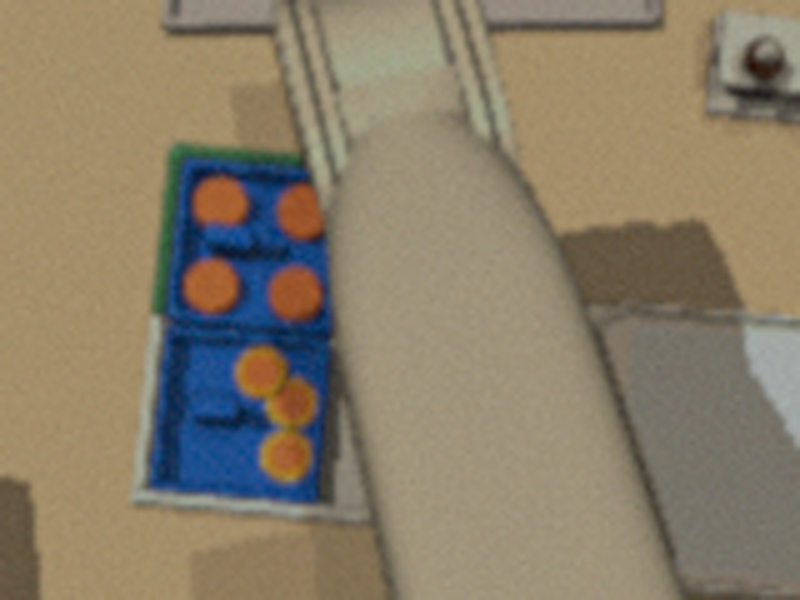

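```bash
python3 -m creep '[[[1,0.5,-0.2],[-0.1,-0.4,0.2]],[[1,0.4,-0.2],[0,-0.4,0.2]],[[1,0,0],[0,0,0]],[[0,0,0],[0,0,0]],[[0,0,0],[0,0,0]]]' 0.5; python3 - <<'E'
from h import *
go(S(57.5,102.5),.045,174.5)
E
```

```text
clock: 56.35
ee_pos: [0.5849, 0.1268, 0.0718]
tcp_rot: [-0.705, 0.033, 0.708, 0.032]
wrist_force: [0.6, -0.3, 0.3]
finger_gap: 0.0426
tcp [0.5849 0.1268 0.0718] S [ 55.  103.1] gap 0.0426 F [ 0.6 -0.3  0.3] t 56.35 q [ 0.21  0.55  0.03  1.06 -0.   -1.26]
toolz ang 174.69 x [-0.005 -0.002 -1.   ]
shift cm [ 2.68  0.06 -0.26] turn deg [ 0.19  0.25 -0.11]
```

```bash
python3 -m creep '[[[0.9,0,-0.2],[0.2,0.1,0]],[[0.9,0,-0.1],[0,0,0]],[[0.8,0,0],[0,0,0]],[[0,0,0],[0,0,0]],[[0,0,0],[0,0,0]]]' 0.5; python3 -m creep '[[[0,0,0],[0,0,0]],[[0,0,0],[0,0,0]],[[0,0,0],[0,0,0]],[[0,0,0],[0,0,0]]]' 1 50;python3 - <<'E'
from h import *
go(S(-57.5,103),.045,174.5)
E
```

```text
clock: 56.85
ee_pos: [0.5878, 0.1266, 0.0431]
tcp_rot: [-0.705, 0.035, 0.707, 0.033]
wrist_force: [0.0, 0.4, -0.3]
finger_gap: 0.0428
clock: 57.25
ee_pos: [0.5884, 0.1267, 0.0436]
tcp_rot: [-0.706, 0.035, 0.707, 0.034]
wrist_force: [0.3, 0.5, -2.4]
finger_gap: 0.0131
tcp [0.5884 0.1267 0.0436] S [ 58.6 103.4] gap 0.0131 F [ 0.3  0.5 -2.4] t 57.25 q [ 0.21  0.58  0.01  1.   -0.   -1.26]
toolz ang 174.48 x [-0.002 -0.001 -1.   ]
shift cm [-0.12  0.05 11.61] turn deg [-0.02  0.08 -0.09]
```

```bash
python3 -m creep '[[[-0.1,0,0.8],[0,0,0]],[[0,0,1],[0,0,0]],[[0,0,1],[0,0,0]]]';python3 - <<'E'
from h import *
go(S(-57.5,103),.045,174.5)
E
```

```text
clock: 57.55
ee_pos: [0.561, 0.1296, 0.0437]
tcp_rot: [0.707, -0.035, -0.706, -0.034]
wrist_force: [4.0, -0.4, -2.7]
finger_gap: 0.0129
tcp [0.561  0.1296 0.0437] S [ 31.  103.6] gap 0.0129 F [ 4.  -0.4 -2.7] t 57.55 q [ 0.23  0.53 -0.08  0.96 -0.   -1.25]
toolz ang 174.47 x [ 0.001 -0.001 -1.   ]
shift cm [-0.14  0.07  8.85] turn deg [-0.03 -0.09 -0.07]
```

```bash
python3 -m creep '[[[0,0,1],[0,0,0]],[[0,0,1],[0,0,0]],[[0,0,1],[0,0,0]],[[0,0,1],[0,0,0]]]';python3 - <<'E'
from h import *
go(S(-57.5,103),.045,174.5)
E
```

```text
clock: 57.95
ee_pos: [0.5167, 0.134, 0.0438]
tcp_rot: [0.707, -0.034, -0.706, -0.033]
wrist_force: [3.0, 0.9, -5.6]
finger_gap: 0.0127
tcp [0.5167 0.134  0.0438] S [-13.6 103.8] gap 0.0127 F [ 3.   0.9 -5.6] t 57.95 q [ 0.25  0.46 -0.2   0.91 -0.   -1.22]
toolz ang 174.53 x [ 0.002 -0.001 -1.   ]
shift cm [-0.13  0.08  4.39] turn deg [ 0.03 -0.09 -0.05]
```

```bash
python3 -m creep '[[[0,0,1],[0,0,0]],[[0,0,1],[0,0,0]],[[0,0,1],[0,0,0]],[[0,0,0.8],[0,0,0]],[[0,0,0],[0,0,0]]]';python3 - <<'E'
from h import *
go(S(-57.5,103),.045,174.5)
E
```

```text
clock: 58.45
ee_pos: [0.4732, 0.1381, 0.0438]
tcp_rot: [0.707, -0.034, -0.706, -0.033]
wrist_force: [2.8, -0.8, -7.6]
finger_gap: 0.013
tcp [0.4732 0.1381 0.0438] S [-57.2 103.7] gap 0.013 F [ 2.8 -0.8 -7.6] t 58.45 q [ 0.28  0.39 -0.31  0.87 -0.   -1.19]
toolz ang 174.58 x [ 0.001 -0.001 -1.   ]
shift cm [-0.12  0.07  0.03] turn deg [ 0.08 -0.04 -0.06]
```

Smooth. Release and go to F1's bar in the hand-over bay.

```bash
python3 -m creep '[[[0.1,0,0],[0,0,0]],[[0,0,0],[0,0,0]],[[0,0,0],[0,0,0]],[[0,0,0],[0,0,0]],[[-1,0,0],[0,0,0]],[[-2,0,0],[0,0,0]],[[-2,0,0],[0,0,0]],[[0,-1.5,-1.5],[0,0,0]],[[0,-1.5,-1.5],[0,0,0]],[[0,-1.5,-1.5],[0,0,0]],[[0,-1.5,-1.5],[0,0,0]],[[0,-1.5,-1.5],[0,0,0]],[[0,-1.5,-1.5],[0,0,0]],[[0,-1,-1],[0,0,0]],[[0,-0.5,-0.5],[0,0,0]],[[0,0,0],[0,0,0]],[[0,0,0],[0,0,0]]]' 0.5; python3 - <<'E'
from h import *
go(S(57.5,219),.045,174.5)
im=get_image("side");crop(im,210,110,370,230,5,"pics/s30c.png")
im=get_image("top");crop(im,170,120,330,240,5,"pics/t30c.png")
print((proj("side",[*S(57.5,219),.066])-[210,110])*5)
E
```

```text
clock: 60.15
ee_pos: [0.5932, 0.2353, 0.1058]
tcp_rot: [0.708, -0.034, -0.705, -0.035]
wrist_force: [-0.2, -0.7, -0.2]
finger_gap: 0.0424
tcp [0.5932 0.2353 0.1058] S [ 52.9 211.9] gap 0.0424 F [-0.2 -0.7 -0.2] t 60.15 q [ 0.38  0.58  0.19  1.17 -0.   -1.09]
toolz ang 174.39 x [ 0.005  0.001 -1.   ]
shift cm [ 6.09 -0.7  -0.43] turn deg [-0.11 -0.25  0.08]
[306.91135959 275.65249857]
```

View pics/s30c.png

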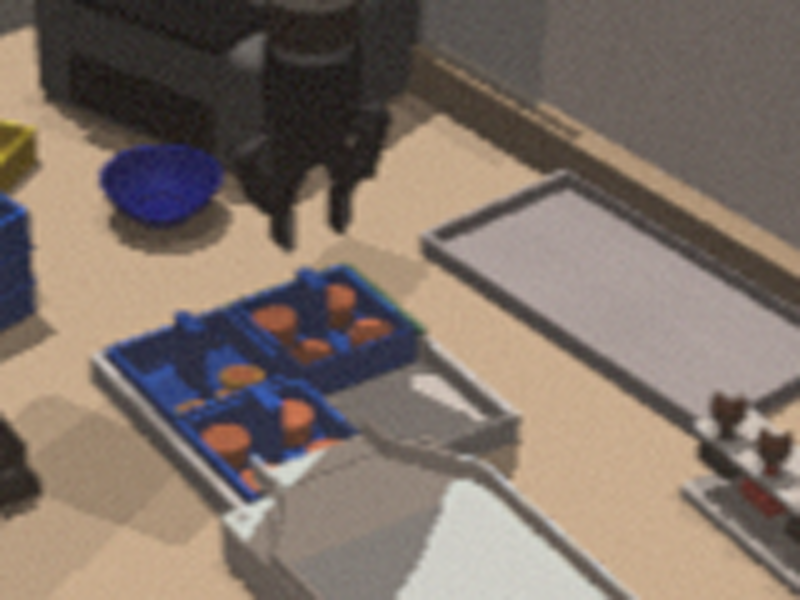

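View pics/t30c.png

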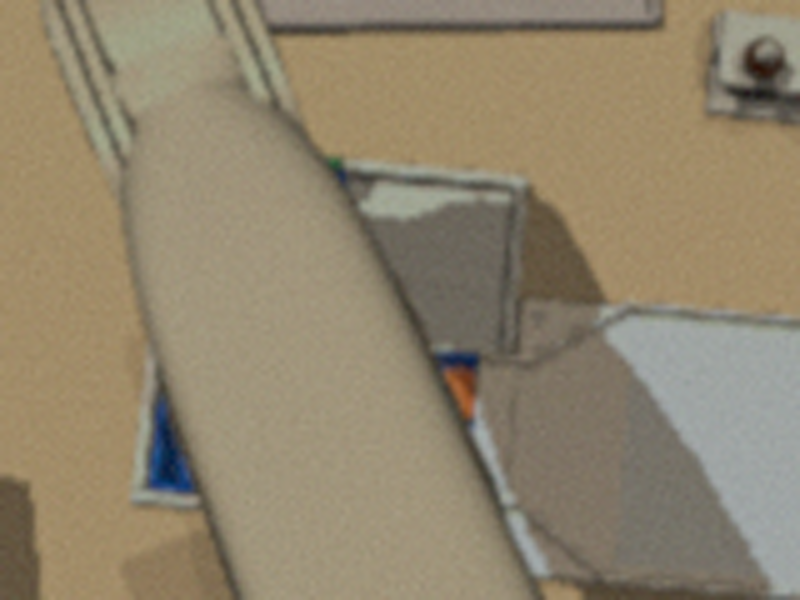

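F2 is in the filling bay; F1's bar is at (315,280), predicted (307,276). Descend.

```bash
python3 -m creep '[[[1,-0.4,-0.3],[-0.1,-0.2,0]],[[1,-0.3,-0.2],[0,0,0]],[[1,0,0],[0,0,0]],[[0,0,0],[0,0,0]],[[0,0,0],[0,0,0]]]' 0.5; python3 - <<'E'
from h import *
go(S(58.5,219),.045,174.5)
E
```

```text
clock: 60.75
ee_pos: [0.5974, 0.2406, 0.0724]
tcp_rot: [-0.706, 0.034, 0.707, 0.034]
wrist_force: [-0.6, 0.1, -0.5]
finger_gap: 0.0427
tcp [0.5974 0.2406 0.0724] S [ 56.6 217.7] gap 0.0427 F [-0.6  0.1 -0.5] t 60.75 q [ 0.38  0.63  0.18  1.12  0.   -1.09]
toolz ang 174.43 x [-0.002  0.    -1.   ]
shift cm [ 2.74 -0.13 -0.2 ] turn deg [-0.07  0.12  0.  ]
```

```bash
python3 -m creep '[[[0.9,-0.1,-0.1],[0,0,0]],[[0.9,0,-0.1],[0,0,0]],[[0.8,0,0],[0,0,0]],[[0,0,0],[0,0,0]],[[0,0,0],[0,0,0]]]' 0.5; python3 -m creep '[[[0,0,0],[0,0,0]],[[0,0,0],[0,0,0]],[[0,0,0],[0,0,0]],[[0,0,0],[0,0,0]]]' 1 60;python3 - <<'E'
from h import *
go(S(57.5,104),.045,174.5)
E
```

```text
clock: 61.25
ee_pos: [0.5993, 0.2413, 0.0437]
tcp_rot: [-0.705, 0.034, 0.707, 0.034]
wrist_force: [-1.2, 0.5, 0.7]
finger_gap: 0.0431
clock: 61.65
ee_pos: [0.5997, 0.2414, 0.0442]
tcp_rot: [-0.706, 0.034, 0.707, 0.034]
wrist_force: [0.0, 0.0, -1.9]
finger_gap: 0.0123
tcp [0.5997 0.2414 0.0442] S [ 58.8 218.6] gap 0.0123 F [ 0.   0.  -1.9] t 61.65 q [ 0.38  0.66  0.15  1.07  0.   -1.09]
toolz ang 174.42 x [-0.002  0.    -1.   ]
shift cm [-0.08 11.46  0.11] turn deg [-0.08  0.11 -0.  ]
```

```bash
python3 -m creep '[[[-0.1,0.7,0],[0,0,0]],[[0,1,0],[0,0,0]],[[0,1,0],[0,0,0]],[[0,1,0],[0,0,0]],[[0,1,0],[0,0,0]]]';python3 - <<'E'
from h import *
go(S(57.5,104),.045,174.5)
E
```

```text
clock: 62.15
ee_pos: [0.5943, 0.1946, 0.0444]
tcp_rot: [-0.705, 0.031, 0.707, 0.035]
wrist_force: [-0.2, 2.9, -3.1]
finger_gap: 0.0128
tcp [0.5943 0.1946 0.0444] S [ 57.9 171.6] gap 0.0128 F [-0.2  2.9 -3.1] t 62.15 q [ 0.31  0.62  0.08  1.03  0.01 -1.16]
toolz ang 174.65 x [-0.002  0.005 -1.   ]
shift cm [-0.09  6.76  0.06] turn deg [0.15 0.16 0.27]
```

```bash
python3 -m creep '[[[0,1,0],[0,0,0.2]],[[0,1,0],[0,0,0.2]],[[0,1,0],[0,0,0]],[[0,1,0],[0,0,0]],[[0,1,0],[0,0,0]],[[0,1,0],[0,0,0]],[[0,0.6,0],[0,0,0]],[[0,0,0],[0,0,0]]]';python3 - <<'E'
from h import *
go(S(57.5,103.5),.045,174.5)
E
```

```text
clock: 62.95
ee_pos: [0.5876, 0.1259, 0.045]
tcp_rot: [-0.705, 0.03, 0.707, 0.037]
wrist_force: [0.4, 1.7, -7.4]
finger_gap: 0.0125
tcp [0.5876 0.1259 0.045 ] S [ 57.8 102.5] gap 0.0125 F [ 0.4  1.7 -7.4] t 62.95 q [ 0.21  0.57  0.    1.    0.01 -1.27]
toolz ang 174.59 x [-0.003  0.01  -1.   ]
shift cm [ 0.   -0.1   0.03] turn deg [0.08 0.22 0.57]
```

Release; go to E's bar in the near bay.

```bash
python3 -m creep '[[[0.1,0,0],[0,0,0.5]],[[0,0,0],[0,0,0]],[[0,0,0],[0,0,0]],[[0,0,0],[0,0,0]]]' 0.5;  python3 -m creep '[[[-1,0,0],[0,0,0]],[[-2,0,0],[0,0,0]],[[-2,0,0],[0,0,0]],[[0,-1.5,1.5],[0,0,0]],[[0,-1.5,1.5],[0,0,0]],[[0,-1.5,1.5],[0,0,0]],[[0,-1.5,1.5],[0,0,0]],[[0,-1.5,1.5],[0,0,0]],[[0,-1.5,1.5],[0,0,0]],[[0,-1,1],[0,0,0]],[[0,-0.5,0.5],[0,0,0]],[[0,0,0],[0,0,0]],[[0,0,0],[0,0,0]]]'; python3 - <<'E'
from h import *
go(S(-57.5,218),.045,174.5)
im=get_image("side");crop(im,210,110,370,230,5,"pics/s31c.png")
im=get_image("top");crop(im,170,120,330,240,5,"pics/t31c.png")
print((proj("side",[*S(-57.5,218),.066])-[210,110])*5)
E
```

```text
clock: 63.35
ee_pos: [0.5883, 0.1221, 0.0456]
tcp_rot: [-0.706, 0.036, 0.707, 0.033]
wrist_force: [0.6, 0.3, -0.1]
finger_gap: 0.0429
clock: 64.65
ee_pos: [0.4961, 0.2395, 0.1076]
tcp_rot: [0.711, -0.037, -0.702, -0.034]
wrist_force: [0.1, 0.1, 0.0]
finger_gap: 0.0429
tcp [0.4961 0.2395 0.1076] S [-44.2 206.8] gap 0.0429 F [0.1 0.1 0. ] t 64.65 q [ 0.46  0.42 -0.08  1.07 -0.01 -1.01]
toolz ang 174.2 x [ 0.012 -0.005 -1.   ]
shift cm [ 6.24 -1.13  1.42] turn deg [-0.3  -0.72 -0.23]
[184.12179546 319.89027834]
```

View pics/s31c.png

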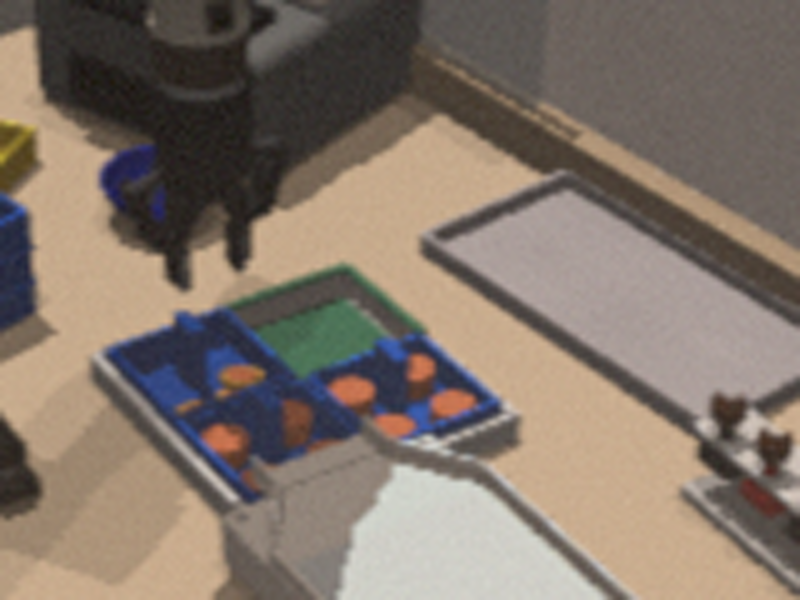

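View pics/t31c.png

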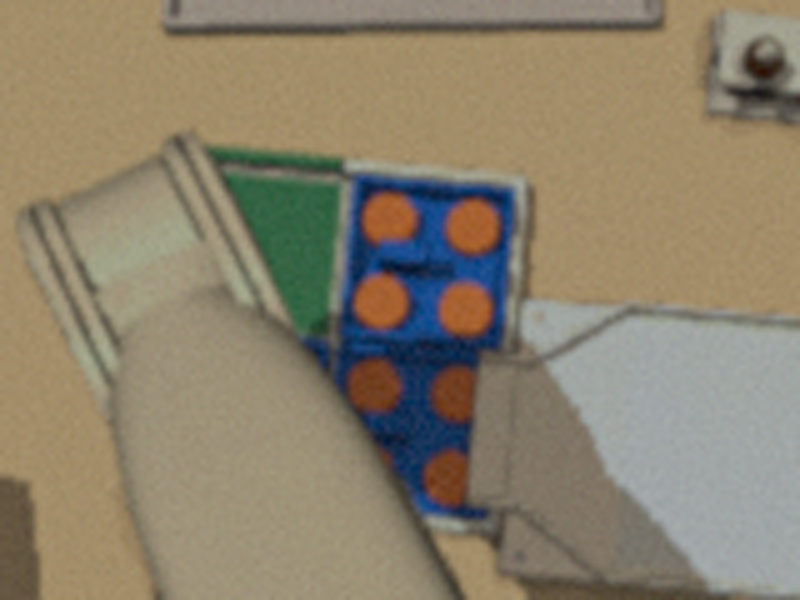

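All seated. Grasp E.

```bash
python3 -m creep '[[[1,-0.6,0.7],[-0.2,-0.3,-0.1]],[[1,-0.5,0.6],[-0.1,-0.3,-0.1]],[[1,-0.1,0.1],[0,0,0]],[[0,0,0],[0,0,0]],[[0,0,0],[0,0,0]]]' 0.5; python3 - <<'E'
from h import *
go(S(-57,218),.044,174.5)
E
```

```text
clock: 65.25
ee_pos: [0.4826, 0.2517, 0.0729]
tcp_rot: [-0.706, 0.036, 0.707, 0.034]
wrist_force: [-0.0, -0.8, 0.5]
finger_gap: 0.0426
tcp [0.4826 0.2517 0.0729] S [-58.7 217.7] gap 0.0426 F [-0.  -0.8  0.5] t 65.25 q [ 0.48  0.45 -0.13  0.99 -0.   -0.99]
toolz ang 174.32 x [-0.002 -0.002 -1.   ]
shift cm [ 2.89 -0.04 -0.18] turn deg [-0.18  0.1  -0.12]
```

```bash
python3 -m creep '[[[0.9,0,-0.1],[-0.1,0,0]],[[0.9,0,-0.1],[0,0,0]],[[0.9,0,0],[0,0,0]],[[0,0,0],[0,0,0]],[[0,0,0],[0,0,0]]]' 0.5; python3 -m creep '[[[0,0,0],[0,0,0]],[[0,0,0],[0,0,0]],[[0,0,0],[0,0,0]],[[0,0,0],[0,0,0]]]' 1 40;python3 - <<'E'
from h import *
go(S(58,218.5),.045,174.5)
E
```

```text
clock: 65.75
ee_pos: [0.4851, 0.2511, 0.0433]
tcp_rot: [-0.706, 0.035, 0.707, 0.034]
wrist_force: [0.4, 0.7, 0.5]
finger_gap: 0.0424
clock: 66.15
ee_pos: [0.4851, 0.2513, 0.0436]
tcp_rot: [-0.706, 0.035, 0.707, 0.034]
wrist_force: [0.4, 0.7, -1.4]
finger_gap: 0.0132
tcp [0.4851 0.2513 0.0436] S [-56.2 217.6] gap 0.0132 F [ 0.4  0.7 -1.4] t 66.15 q [ 0.48  0.48 -0.16  0.93 -0.   -0.99]
toolz ang 174.41 x [-0.002 -0.002 -1.   ]
shift cm [ -0.15  -0.11 -11.42] turn deg [-0.09  0.08 -0.1 ]
```

```bash
python3 -m creep '[[[0,0,-0.7],[0,0,0]],[[0,0,-1],[0,0,0]],[[0,0,-1],[0,0,0]],[[0,0,-1],[0,0,0]],[[0,0,-1],[0,0,0]],[[0,0,0],[0,0,0]]]';python3 - <<'E'
from h import *
go(S(58,218.5),.045,174.5)
E
```

```text
clock: 66.75
ee_pos: [0.5239, 0.2475, 0.0446]
tcp_rot: [-0.699, 0.033, 0.713, 0.033]
wrist_force: [1.1, 0.8, -2.6]
finger_gap: 0.0132
tcp [0.5239 0.2475 0.0446] S [-17.2 217.4] gap 0.0132 F [ 1.1  0.8 -2.6] t 66.75 q [ 0.44  0.55 -0.04  1.    0.01 -1.04]
toolz ang 174.61 x [-0.019  0.    -1.   ]
shift cm [-0.18 -0.09 -7.52] turn deg [ 0.11  1.11 -0.09]
```

```bash
python3 -m creep '[[[0,0,-1],[0,0.6,0]],[[0,0,-1],[0,0.6,0]],[[0,0,-1],[0,0.3,0]],[[0,0,-1],[0,0.3,0]],[[0,0,-1],[0,0.3,0]],[[0,0,-1],[0,0,0]],[[0,0,-1],[0,0,0]],[[0,0,0],[0,0,0]]]';python3 - <<'E'
from h import *
go(S(58,218.5),.045,174.5)
E
```

```text
clock: 67.55
ee_pos: [0.5926, 0.2406, 0.0438]
tcp_rot: [0.709, -0.034, -0.704, -0.032]
wrist_force: [-0.8, 0.3, 2.1]
finger_gap: 0.0131
tcp [0.5926 0.2406 0.0438] S [ 51.8 217.2] gap 0.0131 F [-0.8  0.3  2.1] t 67.55 q [ 0.39  0.64  0.12  1.04 -0.01 -1.09]
toolz ang 174.7 x [ 0.008 -0.003 -1.   ]
shift cm [-0.12 -0.13 -0.62] turn deg [ 0.2  -0.46 -0.12]
```

```bash
python3 -m creep '[[[-0.1,-0.1,-0.4],[0,0,0]],[[0,0,-0.4],[0,0,0]],[[0,0,0],[0,0,0]],[[0,0,0],[0,0,0]]]';python3 - <<'E'
from h import *
go(S(58,218.5),.045,174.5)
E
```

```text
clock: 67.95
ee_pos: [0.6026, 0.2403, 0.0439]
tcp_rot: [0.71, -0.034, -0.703, -0.032]
wrist_force: [-1.9, 0.4, -1.0]
finger_gap: 0.0131
tcp [0.6026 0.2403 0.0439] S [ 61.8 217.8] gap 0.0131 F [-1.9  0.4 -1. ] t 67.95 q [ 0.38  0.65  0.15  1.06 -0.01 -1.09]
toolz ang 174.65 x [ 0.009 -0.004 -1.   ]
shift cm [-0.11 -0.07  0.38] turn deg [ 0.15 -0.55 -0.17]
```

```bash
python3 -m creep '[[[0,0,0.3],[0,-0.5,0]],[[0,0,0.1],[0,0,0]],[[0,0,0],[0,0,0]]]';python3 -m creep '[[[0,0,0],[0,0,0]],[[0,0,0],[0,0,0]],[[0,0,0],[0,0,0]],[[0,0,0],[0,0,0]],[[-1,0,0],[0,0,0]],[[-2,0,0],[0,0,0]],[[-3,0,0],[0,0,0]],[[-4,0,0],[0,0,0]],[[-3,2,2],[0,0,0]],[[0,3,3.5],[0,0,0]],[[0,3,3.5],[0,0,0]],[[0,3,3.5],[0,0,0]],[[0,3,3.5],[0,0,0]],[[0,3,3.5],[0,0,0]],[[0,3,0],[0,0,0]],[[0,0,0],[0,0,0]]]' 0.5;python3 - <<'E'
from h import *
go(S(58,218.5),.045,174.5)
for n in("side","top"): cv2.imwrite(f"pics/{n}40.png",get_image(n))
im=cv2.imread("pics/top40.png");crop(im,170,120,330,240,5,"pics/t40c.png");crop(im,360,170,440,240,8,"pics/t40p.png")
E
```

```text
clock: 68.25
ee_pos: [0.5992, 0.2405, 0.0438]
tcp_rot: [0.707, -0.034, -0.705, -0.032]
wrist_force: [-0.2, -0.2, -1.0]
finger_gap: 0.0134
clock: 69.85
ee_pos: [0.3813, 0.0562, 0.1869]
tcp_rot: [0.714, -0.032, -0.699, -0.032]
wrist_force: [0.6, 1.3, 0.2]
finger_gap: 0.0429
tcp [0.3813 0.0562 0.1869] S [-140.8   13.4] gap 0.0429 F [0.6 1.3 0.2] t 69.85 q [ 0.15  0.02 -0.37  1.16 -0.   -1.33]
toolz ang 174.82 x [ 0.021  0.    -1.   ]
shift cm [ 14.65 -20.37 -19.69] turn deg [ 0.32 -1.22  0.12]
```

View pics/top40.png

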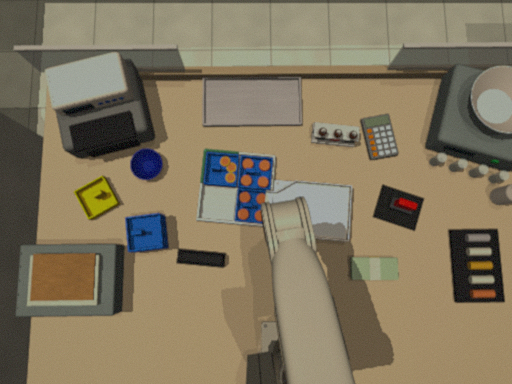

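View pics/t40c.png

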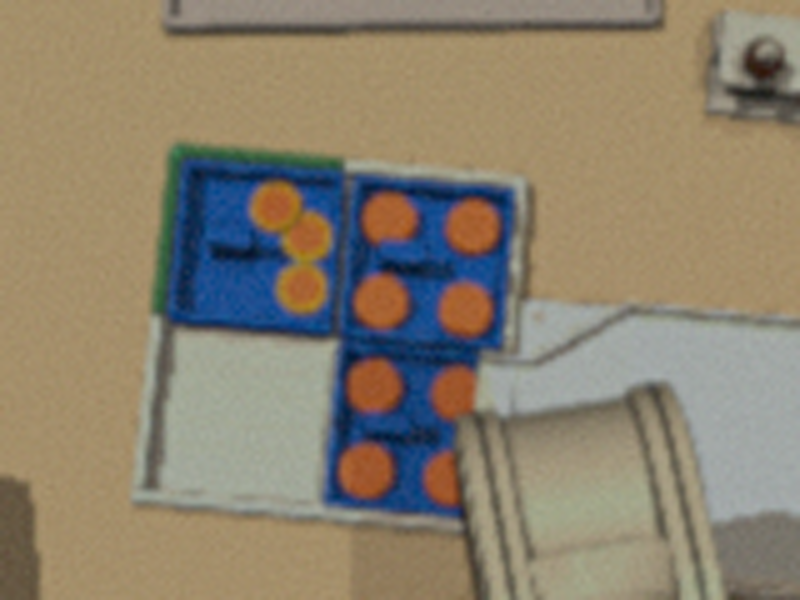

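View pics/t40p.png

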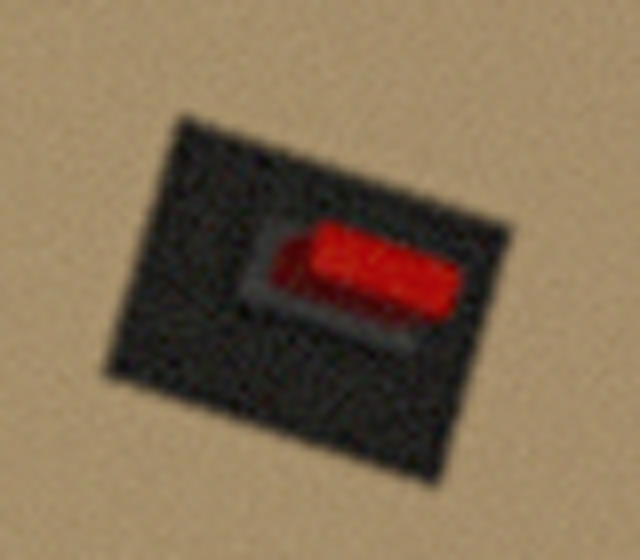

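View pics/side40.png

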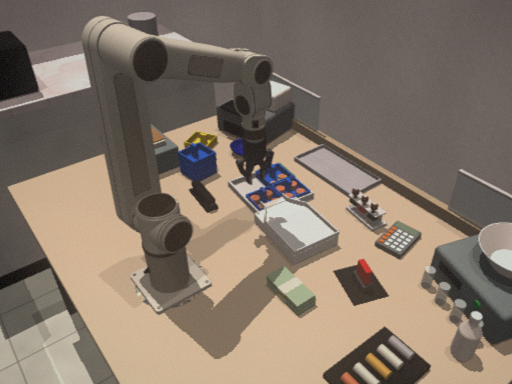

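```bash
python3 - <<'E'
from h import *
f=lambda u,v:((u+.5)/5-.5+170,(v+.5)/5-.5+120)
for n,cs in dict(E=[(182,157),(344,170),(331,335),(168,322)],F1=[(352,175),(517,190),(502,350),(340,340)]).items():
    q=np.array([inS(ray("top",f(*c),.038)) for c in cs]);print(n,q.mean(0).round(1),np.linalg.norm(np.roll(q,-1,0)-q,axis=1).round(0))
for c in [(340,350),(325,502)]: print("F2 left",inS(ray("top",f(*c),.038)).round(1))
im=cv2.imread("pics/top40.png");hsv=cv2.cvtColor(im,cv2.COLOR_BGR2HSV)
def red(hsv,x0,x1,y0,y1):
    m=cv2.inRange(hsv,(0,150,150),(8,255,255))|cv2.inRange(hsv,(172,150,150),(180,255,255));k=np.zeros_like(m);k[y0:y1,x0:x1]=m[y0:y1,x0:x1];return max(cv2.findContours(k,0,1)[0],key=cv2.contourArea)
r=cv2.minAreaRect(red(hsv,380,440,190,230));print("top red",ray("top",r[0],.083))
g=lambda u,v:((u+.5)/8-.5+360,(v+.5)/8-.5+170)
fo=[ray("top",g(*p),.027)[:2] for p in [(242,300),(415,350),(262,225)]];print("foot corners",np.round(fo,4),"centre",(fo[1]+fo[2])/2)
P=np.array([ray("top",g(*c),.003)[:2] for c in [(182,115),(512,228),(440,487),(105,375)]]);print("pad",P.mean(0))
im=cv2.imread("pics/side40.png");crop(im,320,230,410,310,8,"pics/s40p.png")
E
```

```text
E [ 57.2 202.2] [110. 114. 110. 114.]
F1 [55.2 86.1] [112. 110. 109. 113.]
F2 left [ -8.8 139.4]
F2 left [-110.9  139.9]
top red [ 0.468772  -0.3804358  0.083    ]
foot corners [[ 0.4632 -0.3405]
 [ 0.4416 -0.4117]
 [ 0.4948 -0.3507]] centre [ 0.46816866 -0.38119311]
pad [ 0.46545401 -0.37706184]
```

View pics/s40p.png

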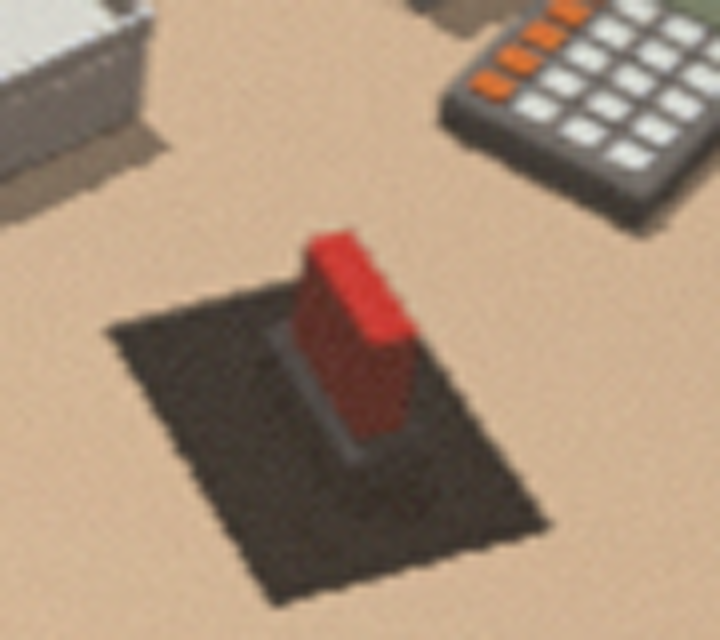

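```bash
python3 -m creep '[[[0,0,0],[0,0,0]],[[0,0,0],[0,0,0]]]'; python3 -c "
from station import *
print(close_job())"
```

```text
clock: 70.15
ee_pos: [0.3842, 0.0594, 0.1877]
tcp_rot: [0.715, -0.03, -0.698, -0.032]
wrist_force: [0.2, 0.4, -0.4]
finger_gap: 0.0425
the job is handed in; nothing more can be done
None
```

I finished the job and handed it in at 70.15 s of the 210 s limit; the hand-in gave no verdict.

**What I did:** I slid the empty tray from the hand-over bay to the filling bay in four tray moves. I then swept all three coins into it in two scraper passes and stood the scraper back on its pad. Four more moves brought the filled tray to the hand-over bay.

**Last camera checks before hand-in:**

| Item | Measured result | Limit |
|---|---|---|
| Filled tray, hand-over bay | within 1 mm of bay centre, all three coins inside | 10 mm |
| Full tray, far bay | about 3 mm off centre | 10 mm |
| Full tray, filling bay | about 4 mm off centre, from one edge only because the arm and pan lip hid the rest | 10 mm |
| Scraper on pad | upright, about 5 mm from the pad's centre | 30 mm |

The trays look square in the pictures. In an earlier view the pan was empty, and the last pictures show the other things on the counter where they stood at the start. The gripper was open and clear of everything.

**What went wrong on the way:**
- **Jam:** the full tray leaving the filling bay jammed, apparently because the tool tilted it under the pan's lip. I freed it by straightening the tool, and later moves were smooth. The wrist force was at least 41 N there, against the 120 N limit.
- **Scraper moved:** it had shifted about 3 cm before I gripped it, so I measured its position again first.

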